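# Open the latched tool chest on the sorting table

### The job

Open the donated tool chest so its contents can be checked: turn the catch on its front fully upright, then swing the hasp up off it and fold it right back onto the closed lid, then gently raise the lid until it rests back against its stop, and leave it standing open. Leave the crockery and other goods around it where they stand.

Things in the scene. Friction and masses are not known exactly. Their poses are not given: they have to be found in the camera images.
- chest: Pine tool chest with steel corners, fixed to the table, 150 mm deep (x), 360 wide (y), 150 high with the lid shut (body 134, lid board 16). Origin: centre of its underside, on the table. x points from its front to its back: the front, with hasp and catch, faces roughly towards the robot and lies at x = -75 mm in its frame; y to the robot's left, z up. Hollow, walls 12 mm.
- catch (a joint): Turn catch: plain steel bar with round ends, turning about the chest's x on a pivot in the middle of its front. 0 = level, across the hasp, trapping it; +1.57 = upright, its left (+y) end up; -1.57 = upright, its right end up. Both are end stops and free the hasp, whose slot passes the bar only within about 0.14 of upright. Stays where it is left (0.03 N m, some 1.5 N at an end).
- catch_pivot (a point): Middle of the catch bar, on its pivot axis: 98 mm above the table, 18 mm in front of the chest's front face. The bar is 56 mm long, 10 to 12 mm high when level, and 12 mm thick, from 12 to 24 mm in front of the face; the hasp strap behind it reaches to 7.5 mm in front of the face.
- hasp (a joint): Hasp: slotted steel strap, hinged to the lid's top front edge on a level pin along the chest's y. 0 = hanging down the front, slot over the catch's boss; grows as the free end swings out towards the robot (1.57 = straight out), up (3.14) and over; 4.62 = folded flat back on the lid, its stop. Swings freely: let go before about 3.14 it falls back down, after that onto the lid.
- hasp_pin (a point): Middle of the hasp's hinge pin: 5 mm in front of the chest's front face, 146 mm above the table with the lid shut. The strap is 40 mm wide (y) and 5 mm thick; from the pin it runs straight for 92 mm, then its tip kicks out, away from the chest, to the rolled end.
- hasp_tip (a point): Middle of the rolled end of the hasp: a steel roll 12 mm thick and 40 mm long along the chest's y, which can be pinched by its two flat ends. With the hasp down it is 22 mm in front of the hasp pin and 104 mm below it (27 mm in front of the chest's face, 42 mm above the table).
- lid (a joint): Lid hinge, along the chest's y at the back edge. 0 = shut, 1.57 = upright, 1.72 = back against its stop, where it stays by its weight. Lid 0.8 kg; let go clearly short of upright it falls shut. While the hasp sits on its boss the lid lifts only about 8 mm at the front.
- lid_hinge (a point): Middle of the lid's hinge axis: at the back face of the chest, 134 mm above the table (level with the lid's underside when shut). The lid reaches 150 mm from it, the finger lifts 180 mm.
- lift_left (a point): Middle of the underside of the left (+y) finger lift: a steel plate 60 mm long (y) and 5 mm thick, projecting 30 mm forward from the lid's front edge and ending in a 10 mm roll, its middle 125 mm left of the chest's middle, its underside 144 mm above the table with the lid shut. It can be hooked from below or pinched by its ends. Free space below it, but for goods standing there.
- lift_right (a point): The same finger lift on the right (-y) side, 125 mm from the chest's middle. Either lift raises the lid.
- vase: White ceramic vase, 210 mm tall, 72 mm across at its widest; it stands close in front of one of the two finger lifts (left or right). Loose; origin: centre of its foot, on the table. Must not be moved.
- bowl: Low blue bowl, 32 mm high, 90 mm across, in front of the other finger lift; low enough to reach over. Loose; origin: centre of its foot.
- teapot: White teapot, 117 mm high, 116 mm across, 186 mm from spout tip to handle (spout along its +x, reaching 99 mm), beside one end of the chest. Loose; origin: centre of its foot.
- candlestick: Brass candlestick, 170 mm tall, foot 90 mm across, beside the other end of the chest. Loose; origin: centre of its foot.
- plates: Stack of four white plates, 150 mm across, 44 mm high, between robot and chest. Loose; origin: centre of its underside.
- mug: Blue mug, 80 mm across, 92 mm high, handle to its +y. Loose; origin: centre of its underside.
- books: Two books lying flat, 130 x 190 mm, 42 mm high. Loose; origin: centre of the underside.
- jar: Amber glass jar with a steel lid, 84 mm across, 130 mm high. Loose; origin: centre of its underside.

How it is judged:
By the outcome, as a careful person would: the job done as asked, in the order asked, and still so for the second after the job is handed in, with the robot touching nothing.
It also fails if it takes over 72 s, if anything falls off the work surface, if the arm or the gripper's body presses on something with over 40 N, if the wrist force passes 120 N, or if a joint passes its speed limit or range.

### The arm

A 7-joint arm with a two-finger parallel gripper is mounted at the origin on the work surface. World frame = base frame: x ahead of the robot, y to its left, z up, the work surface at z = 0. Lengths are in mm, angles in rad, forces in N, time in s.
With the tool pointing down it reaches from about 400 to 925 mm from the base axis. Payload 4.1 kg.
Tool frame: the origin (TCP) lies between the finger pads; the fingertips stand env.tip_extent ahead of it and the grasp point (between the pads) lies 5 mm behind it (env.tip_extent is the distance from the TCP to the fingertips, in mm); z points along the fingers, y is the direction in which the jaws open and shut (so a half turn about z gives the same grasp; the last joint's range is limited). The gripper opens to 85 mm and grips with 20 to 120 N. Pads are 22 mm wide; open, the fingers measure 114 mm over their backs; the gripper's body (76 mm by 85 mm) begins 54 mm behind the grasp point. The pads swing forward as they close: fully open they stand 13 mm farther back than shut.
Start: joints at [1.085, 0.398, 0.045, 1.537, -0.019, 1.207, -0.051], TCP at [245.237, -602.002, 208.247] pointing down, gripper open.
Joint ranges: [-2.82, 2.82], [-0.49, 2.23], [-1.37, 1.46], [0, 2.46], [-1.36, 4.5], [0.23, 2], [-2.94, 2.94]. Speed limits (rad/s): [2.57, 2.57, 3.14, 3.14, 3.14, 3.14, 3.14].

### API

Orientations are given as a unit quaternion [w, x, y, z].
In Python, from workcell import env, imaging gives the robot as it stands.
- The arm moves only by the tool servo_tool, never from a script. Its argument "targets" is a list of rows, each an object with "dp": the shift along the tool's x, y, z in cm, a list of three; "delta_rot": the turn, a rotation vector about the tool's x, y, z in degrees, a list of three. A call has 1 to 10 rows; each row shifts and turns the commanded pose from where the row before left it, along the tool's axes as they then stand; what a row does not reach is not made up. A row lasts 1/12 s, in which the tool goes at most 41.7 mm and 7.16 degrees, less where a joint would pass 70% of its speed; a pose out of reach is approached as far as the arm can. A call with a gripper value outside its range is refused whole. "grip" is the opening, from 0 (shut) to 1 (fully open), set as the call begins (left out, the last holds). The fingers move at their own pace and stop on an object; "force" is the grip in N (left out, the last holds). Time passes only in rows, so rows that do not move let the fingers close. It gives the time, the measured TCP pose, the force and the opening at its end, in the units of the state.
- env.get_obs(): the state, without advancing time (a new reading comes with each control period).
- imaging.camera(name): name is "scene" or "top" or "wrist"; returns the picture (480x640x3 uint8, red, green, blue); there is no depth.
- imaging.camera_params(name): a dict with "intrinsics" (3x3 intrinsics, pixels), "rvec" (rotation vector, rad) and "tvec" (3), from world to camera coordinates, as OpenCV has them. Camera axes: x right, y down, z forward; pixel columns grow to the right and rows downward; lengths in mm; the calibration is good to about 2 mm. A picture is of the moment at which its call begins: read the wrist's pose just before it. camera_params takes no time and is no camera call; for the wrist camera it gives the pose at the moment of the call.
- env.sign_off(): hands the job in, once; it reports no verdict.
The state is a dict: "t": time; "joint_pos": joint angles; "qd": joint speeds; "joint_torque": joint torques, N m; "eef_pos": TCP position; "orientation": TCP orientation; "contact_force": force on the tool from outside, world axes, zero at the start; "ft_torque": the same for the moment, N m; "gripper_width": finger opening in mm.
Only numpy, scipy, OpenCV 4.12 (cv2) and the standard library are available. Lean on these libraries where they do the work, as an engineer would, in place of code of your own. Each camera call takes 0.05 s, during which the arm holds its last target.

## Working session

There is one attempt and no reset: what is moved stays moved. The work goes in short steps, Python scripts to look and compute and a tool call to move; the robot and the scene stay as the last step left them, time stands still between calls to the robot, and variables do not carry over. Pictures are saved under pics/ and viewed, and the job is handed in when it is done.

Besides the shell and the picture viewer there is one more tool, called after "Emit:" by a JSON object that holds its "name" and its "arguments". servo_tool: Moves the arm, as the interface text tells. Its arguments: {"type":"object","properties":{"targets":{"type":"array"},"grip":{"type":"number"},"force":{"type":"number"}},"required":["targets"]}

```bash
ls; mkdir -p pics
python3 - <<'E'
from workcell import env, imaging
import cv2
o=env.get_obs()
print(o, env.tip_extent)
for n in ["scene","top","wrist"]:
    p=imaging.camera_params(n); print(n,p)
    im=imaging.camera(n); cv2.imwrite(f"pics/{n}0.png",im[:,:,::-1])
E
```

```text
pics
{'t': 0.0, 'joint_pos': array([ 1.08499973,  0.39915176,  0.0450105 ,  1.53791778, -0.01868949,
        1.20687179, -0.05065286]), 'qd': array([ 8.31351109e-04, -8.08920451e-05,  6.76828971e-04, -3.76771027e-04,
       -1.24312610e-03,  2.29360002e-03, -1.84092407e-03]), 'joint_torque': array([ 1.02131730e-04, -4.75132620e+01,  1.36461508e+00, -2.54222435e+01,
        1.15673494e-02,  9.59256344e-03,  2.92908290e-06]), 'eef_pos': array([ 244.96208097, -601.33126506,  207.17222322]), 'orientation': array([-9.30840164e-04,  9.81338639e-01,  1.92285068e-01, -2.50046725e-04]), 'contact_force': array([-1.04629951, -0.1711442 ,  0.94746369]), 'ft_torque': array([-0.00024297, -0.00190558,  0.02800279]), 'gripper_width': 85.40010480113904} 14.0
scene {'intrinsics': array([[566.59633716,   0.        , 315.87465248],
       [  0.        , 566.59633716, 234.90853405],
       [  0.        ,   0.        ,   1.        ]]), 'rvec': array([ 2.43473634,  1.00071009, -0.27659957]), 'tvec': array([-376.98761354, -267.7708208 , 1657.81258251])}
top {'intrinsics': array([[459.14267765,   0.        , 318.29617934],
       [  0.        , 459.14267765, 235.91277497],
       [  0.        ,   0.        ,   1.        ]]), 'rvec': array([ 2.10954077, -2.09919361,  0.24349345]), 'tvec': array([  -7.91568769,  548.83488488, 1285.36634373])}
wrist {'intrinsics': array([[406.41997451,   0.        , 319.35955778],
       [  0.        , 406.41997451, 234.63429249],
       [  0.        ,   0.        ,   1.        ]]), 'rvec': array([-2.40785263,  1.61830327,  0.23018663]), 'tvec': array([-647.95079477,  -36.7133975 ,  379.07045604])}
```

View pics/scene0.png

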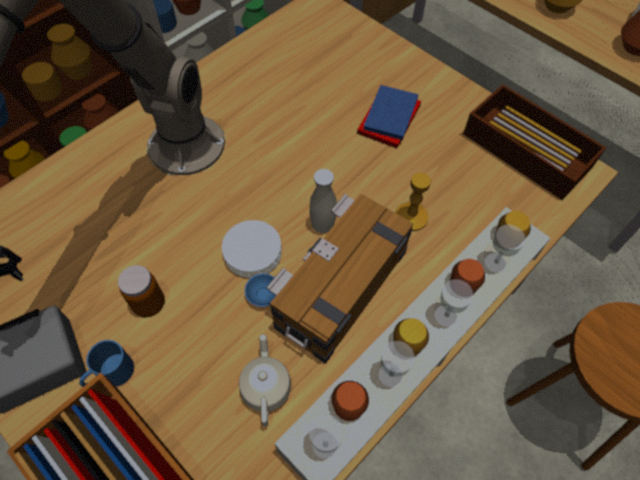

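View pics/top0.png

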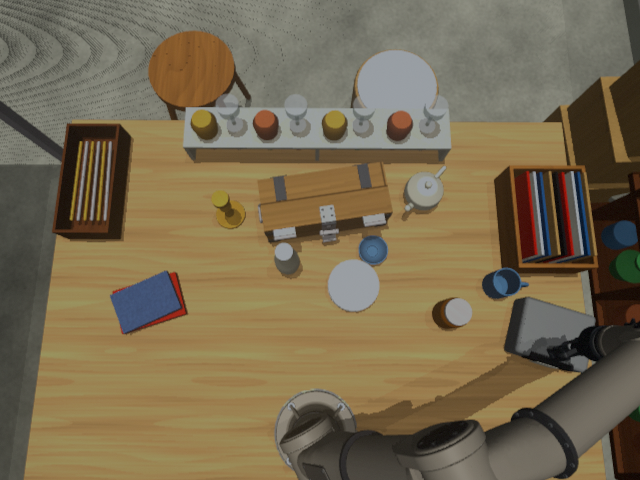

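View pics/wrist0.png

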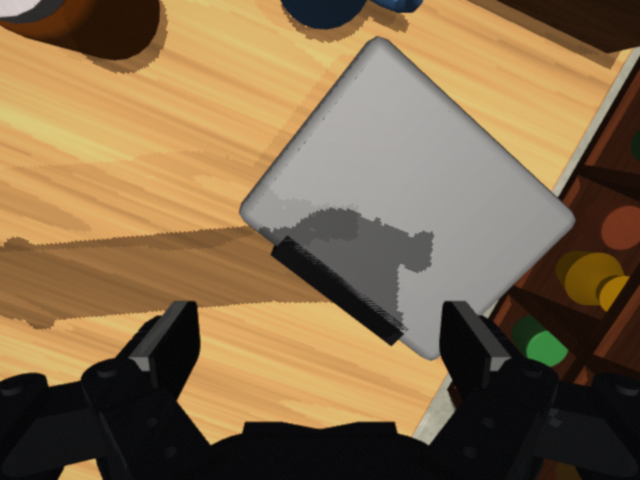

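```bash
cat > h.py <<'E'
import numpy as np, cv2
from workcell import env, imaging
from scipy.spatial.transform import Rotation as R
def P(n,p=None):
    p=p or imaging.camera_params(n); return p['intrinsics'],p['rvec'],p['tvec']
def proj(n,X,p=None):
    K,r,t=P(n,p); return cv2.projectPoints(np.float64(X).reshape(-1,3),r,t,K,None)[0].reshape(-1,2)
def ray(n,uv,z,p=None):
    K,r,t=P(n,p); M=cv2.Rodrigues(r)[0]; c=-M.T@t
    d=M.T@np.linalg.inv(K)@np.array([uv[0],uv[1],1.]); return c+d*(z-c[2])/d[2]
def crop(im,x0,y0,w,h,s,f):
    cv2.imwrite(f,cv2.resize(im[y0:y0+h,x0:x0+w,::-1],None,fx=s,fy=s,interpolation=cv2.INTER_CUBIC))
E
python3 - <<'E'
import cv2
from h import *
im=cv2.imread('pics/top0.png')[:,:,::-1]; crop(im,240,150,200,150,4,'pics/top0c.png')
im=cv2.imread('pics/scene0.png')[:,:,::-1]; crop(im,230,160,200,150,4,'pics/scene0c.png')
E
```

```text
(no output)
```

View pics/top0c.png

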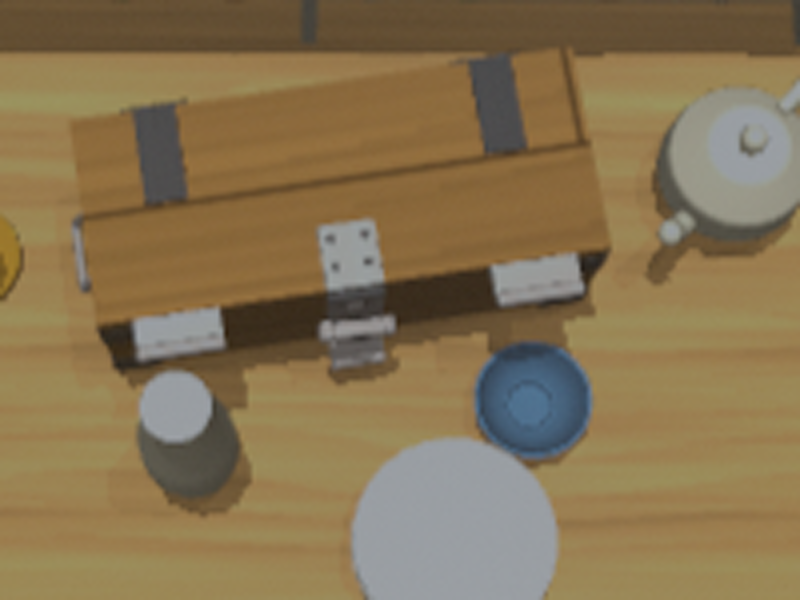

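View pics/scene0c.png

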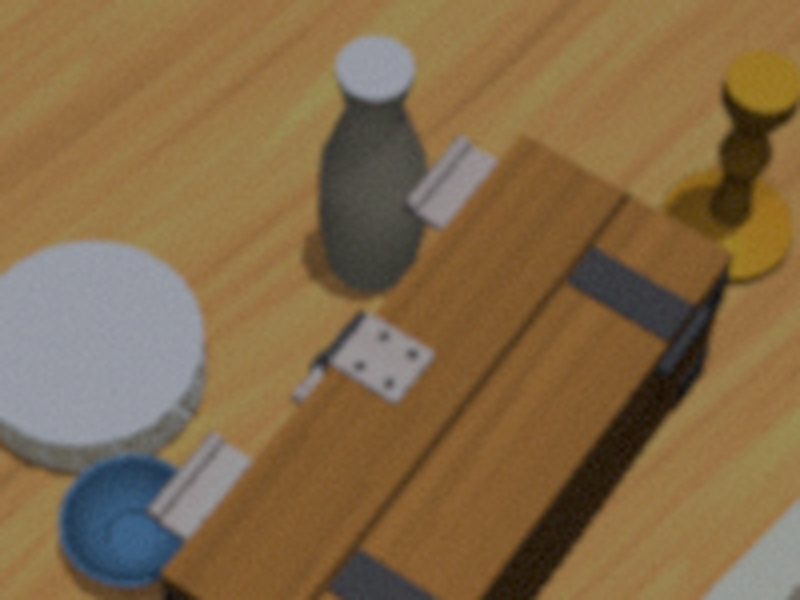

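Run:
```python
from h import *
from scipy.optimize import least_squares
f=lambda u,v,x0,y0:np.array([(u+.5)/4-.5+x0,(v+.5)/4-.5+y0])
top={'fl':(100,322),'fr':(607,245),'bl':(72,120),'br':(570,50)}
sc={'fl':(527,135),'bl':(728,262),'fr':(165,580)}
loc={'fl':(-75,180,150),'fr':(-75,-180,150),'bl':(75,180,150),'br':(75,-180,150)}
for k in top: print('top',k,ray('top',f(*top[k],240,150),150).round(1))
for k in sc: print('sc',k,ray('scene',f(*sc[k],230,160),150).round(1))
obs=[('top',k,f(*v,240,150)) for k,v in top.items()]+[('scene',k,f(*v,230,160)) for k,v in sc.items()]
def T(q,l): c,s=np.cos(q[2]),np.sin(q[2]); l=np.float64(l); return np.array([q[0]+c*l[0]-s*l[1],q[1]+s*l[0]+c*l[1],l[2]])
res=lambda q:np.concatenate([proj(n,T(q,loc[k]))[0]-uv for n,k,uv in obs])
r=least_squares(res,[560,0,0.1]); print(r.x,res(r.x).reshape(-1,2).round(1))
for n,h in (('top',0),): 
  for nm,uv,z in (('vase top',(175,408),210),('bowl rim',(533,400),32),('plates',(455,540),44),('bar L',(325,330),98),('bar R',(390,325),98),('bar mid',(357,328),98),('hasp tip',(357,362),42),('liftR roll mid',(540,297),146),('liftR r end',(583,292),146),('liftR l end',(497,303),146)):
    print(nm,ray('top',f(*uv,240,150),z).round(1))
print('vase top sc',ray('scene',f(375,68,230,160),210).round(1))
```

```text
top fl [544.2 142.6 150. ]
top fr [ 601.1 -207.4  150. ]
top bl [690.4 166.7 150. ]
top br [ 745.1 -185.5  150. ]
sc fl [546.2 142.3 150. ]
sc bl [691.9 158.3 150. ]
sc fr [ 604.7 -214.   150. ]
[ 6.46814887e+02 -2.33345966e+01  1.60737587e-01] [[ 0.1  0.1]
 [ 2.  -0.1]
 [ 0.1 -0.6]
 [ 1.2 -1.5]
 [-0.7 -0.5]
 [ 2.2 -2. ]
 [-0.6 -1.2]]
vase top [472.8  85.5 210. ]
bowl rim [ 514.7 -168.4   32. ]
plates [ 408.4 -107.9   44. ]
bar L [551.8 -12.4  98. ]
bar R [555.7 -58.9  98. ]
bar mid [553.4 -35.3  98. ]
hasp tip [540.8 -36.8  42. ]
liftR roll mid [ 564.7 -160.5  146. ]
liftR r end [ 568.4 -190.3  146. ]
liftR l end [ 560.2 -130.7  146. ]
vase top sc [475.4  81.1 210. ]
```

```bash
cat >> h.py <<'E'
from scipy.linalg import logm,expm
C=np.array([647.,-24.,0]); PSI=0.158
def w(l): c,s=np.cos(PSI),np.sin(PSI); l=np.float64(l); return C+np.array([c*l[0]-s*l[1],s*l[0]+c*l[1],l[2]])
def ori(pitch):  # pitch deg below horizontal: 90=down ; jaws along chest y
    x=np.array([np.cos(PSI),np.sin(PSI),0]); y=-np.array([-np.sin(PSI),np.cos(PSI),0])
    R0=np.stack([x,y,[0,0,-1.]],1)
    return R0@R.from_rotvec([0,np.radians(90-pitch),0]).as_matrix()
def cur():
    o=env.get_obs(); q=o['orientation']; T=np.eye(4); T[:3,:3]=R.from_quat(np.r_[q[1:],q[0]]).as_matrix(); T[:3,3]=o['eef_pos']; return T
def mk(p,Rm): T=np.eye(4);T[:3,:3]=Rm;T[:3,3]=p;return T
def plan(T0,T1,N=None):
    D=np.linalg.inv(T0)@T1
    rv=np.degrees(R.from_matrix(D[:3,:3]).as_rotvec()); d=D[:3,3]
    n=max(np.linalg.norm(d)/35,np.linalg.norm(rv)/6.5,1); N=N or int(np.ceil(n))
    S=expm(logm(D).real/N)
    print('N',N,'dp cm',(S[:3,3]/10).round(3),'rot deg',np.degrees(R.from_matrix(S[:3,:3]).as_rotvec()).round(3),'| total dp(tool,mm)',d.round(1),'rot',rv.round(2))
def app(T,rows):
    T=T.copy()
    for n,dp,r in rows:
        for _ in range(n): T=T@mk(np.array(dp)*10.,R.from_rotvec(np.radians(r)).as_matrix())
    return T
def loc(p): # world -> chest frame
    c,s=np.cos(PSI),np.sin(PSI); d=np.asarray(p)-C; return np.array([c*d[0]+s*d[1],-s*d[0]+c*d[1],d[2]])
def stat():
    o=env.get_obs();T=cur();y=np.degrees(R.from_matrix(ori(90).T@T[:3,:3]).as_rotvec())
    print('t',round(o['t'],2),'p',o['eef_pos'].round(1),'loc',loc(o['eef_pos']).round(1),'rot vs down',y.round(2),'F',o['contact_force'].round(1),'w',round(o['gripper_width'],1),'q',o['joint_pos'].round(2))
E
python3 - <<'E'
from h import *
stat();T0=cur()
T1=T0.copy();T1[:3,3]=[400,-70,340]; plan(T0,T1)
T1=mk([400,-70,340],ori(90));plan(T0,T1)
E
```

```text
t 0.15 p [ 245.  -601.5  207.4] loc [-487.8 -507.1  207.4] rot vs down [  0.08  -0.02 -13.11] F [ 0.5  0.8 -0.4] w 85.6 q [ 1.09  0.4   0.05  1.54 -0.02  1.21 -0.05]
N 17 dp cm [ 2.024 -2.553 -0.776] rot deg [ 0. -0. -0.] | total dp(tool,mm) [ 344.  -433.9 -132. ] rot [-0. -0. -0.]
N 17 dp cm [ 1.742 -2.761 -0.778] rot deg [-0.005  0.001  0.771] | total dp(tool,mm) [ 344.  -433.9 -132. ] rot [-0.08  0.02 13.11]
```

Emit:
{"name": "servo_tool", "arguments": {"targets": [{"dp": [1.75, -2.75, -1.5], "delta_rot": [0, 0, 0.77]}, {"dp": [1.75, -2.75, -1.5], "delta_rot": [0, 0, 0.77]}, {"dp": [1.75, -2.75, -1.5], "delta_rot": [0, 0, 0.77]}, {"dp": [1.75, -2.75, -1.5], "delta_rot": [0, 0, 0.77]}, {"dp": [1.75, -2.75, -1.5], "delta_rot": [0, 0, 0.77]}, {"dp": [1.75, -2.75, -1.5], "delta_rot": [0, 0, 0.77]}, {"dp": [1.75, -2.75, -1.5], "delta_rot": [0, 0, 0.77]}, {"dp": [1.75, -2.75, -1.5], "delta_rot": [0, 0, 0.77]}, {"dp": [1.75, -2.75, -1.2], "delta_rot": [0, 0, 0.77]}]}}

```text
t: 0.9
eef_pos: [313.2, -315.2, 341.3]
orientation: [0.001, 0.991, 0.132, 0.0]
contact_force: [0.9, -0.0, 1.2]
gripper_width: 85.6
```

Emit:
{"name": "servo_tool", "arguments": {"targets": [{"dp": [1.75, -2.75, 0], "delta_rot": [0, 0, 0.77]}, {"dp": [1.75, -2.75, 0], "delta_rot": [0, 0, 0.77]}, {"dp": [1.75, -2.75, 0], "delta_rot": [0, 0, 0.77]}, {"dp": [1.75, -2.75, 0], "delta_rot": [0, 0, 0.77]}, {"dp": [1.75, -2.75, 0], "delta_rot": [0, 0, 0.77]}, {"dp": [1.75, -2.75, 0], "delta_rot": [0, 0, 0.77]}, {"dp": [1.75, -2.75, 0], "delta_rot": [0, 0, 0.77]}, {"dp": [1.75, -2.75, 0], "delta_rot": [0, 0, 0.77]}, {"dp": [0, 0, 0], "delta_rot": [0, 0, 0]}]}}

```text
t: 1.65
eef_pos: [403.7, -64.7, 340.4]
orientation: [-0.001, 0.996, 0.084, 0.001]
contact_force: [0.8, 0.8, 0.6]
gripper_width: 85.5
```

Run:
```python
from h import *
stat();T0=cur()
plan(T0,mk(w([-200,0,260]),ori(35)))
plan(T0,mk(w([-220,0,220]),ori(20)))
plan(T0,mk([400,-70,300],ori(40)))
p=imaging.camera_params('wrist');M=cv2.Rodrigues(p['rvec'])[0];c=-M.T@p['tvec'];print('cam in tool',T0[:3,:3].T@(c-T0[:3,3]),(M@T0[:3,:3]).round(2))
```

```text
t 1.65 p [403.7 -64.7 340.4] loc [-246.7   -1.9  340.4] rot vs down [ 0.12  0.11 -0.64] F [0.8 0.8 0.6] w 85.5 q [ 0.58 -0.12 -0.47  1.84 -0.06  1.41 -1.27]
N 9 dp cm [ 0.105 -0.019  1.068] rot deg [-0.046  6.099  0.059] | total dp(tool,mm) [46.5 -1.3 80.5] rot [-0.41 54.89  0.53]
N 11 dp cm [-0.396 -0.017  1.126] rot deg [-0.045  6.353  0.044] | total dp(tool,mm) [ 26.5  -1.4 120.5] rot [-0.49 69.89  0.48]
N 8 dp cm [-0.249  0.057  0.462] rot deg [-0.049  6.236  0.068] | total dp(tool,mm) [-4.6  4.6 40.4] rot [-0.39 49.89  0.54]
cam in tool [  69.425864     -0.95081466 -166.12619981] [[ 0.    1.   -0.  ]
 [-0.96  0.   -0.28]
 [-0.28  0.    0.96]]
```

Emit:
{"name": "servo_tool", "arguments": {"targets": [{"dp": [-0.25, 0.05, 0.45], "delta_rot": [0, 6.2, 0]}, {"dp": [-0.25, 0.05, 0.45], "delta_rot": [0, 6.2, 0]}, {"dp": [-0.25, 0.05, 0.45], "delta_rot": [0, 6.2, 0]}, {"dp": [-0.25, 0.05, 0.45], "delta_rot": [0, 6.2, 0]}, {"dp": [-0.25, 0.05, 0.45], "delta_rot": [0, 6.2, 0]}, {"dp": [-0.25, 0.05, 0.45], "delta_rot": [0, 6.2, 0]}, {"dp": [-0.25, 0.05, 0.45], "delta_rot": [0, 6.2, 0]}, {"dp": [-0.25, 0.05, 0.45], "delta_rot": [0, 6.2, 0]}, {"dp": [0, 0, 0], "delta_rot": [0, 0, 0]}, {"dp": [0, 0, 0], "delta_rot": [0, 0, 0]}]}}

```text
t: 2.48
eef_pos: [405.6, -80.9, 297.0]
orientation: [-0.04, 0.92, 0.075, 0.383]
contact_force: [1.0, 0.3, 0.7]
gripper_width: 85.7
```

Run:
```python
from h import *
stat()
p=imaging.camera_params('wrist')
im=imaging.camera('wrist');cv2.imwrite('pics/w1.png',im[:,:,::-1])
import pickle;pickle.dump(p,open('w1.pkl','wb'))
```

```text
t 2.48 p [405.6 -80.9 297. ] loc [-247.3  -18.2  297. ] rot vs down [ 1.1  45.27 -0.29] F [1.  0.3 0.7] w 85.7 q [ 0.74 -0.49 -0.17  2.42 -0.9   0.79 -0.31]
```

View pics/w1.png

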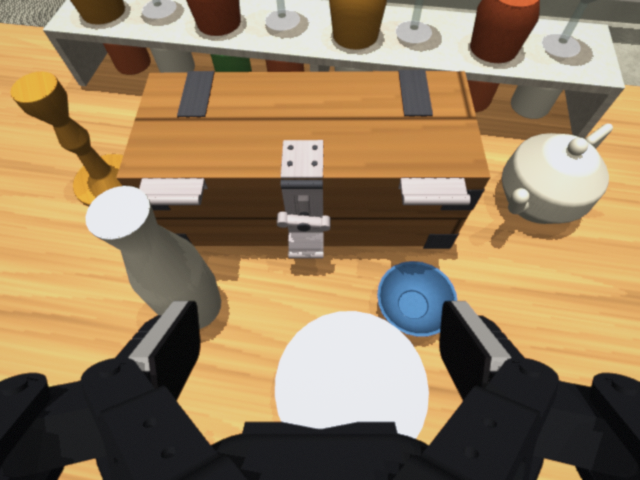

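Run:
```python
from h import *
im=cv2.imread('pics/w1.png')[:,:,::-1]
crop(im,110,60,200,150,4,'pics/w1a.png');crop(im,300,60,200,150,4,'pics/w1b.png');crop(im,240,130,130,140,4,'pics/w1c.png')
```

```text
(no output)
```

View pics/w1a.png

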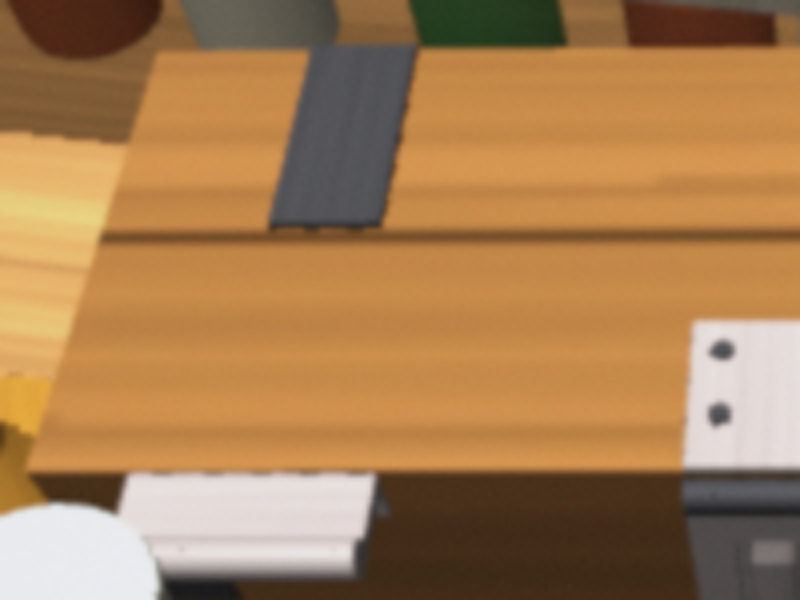

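View pics/w1b.png

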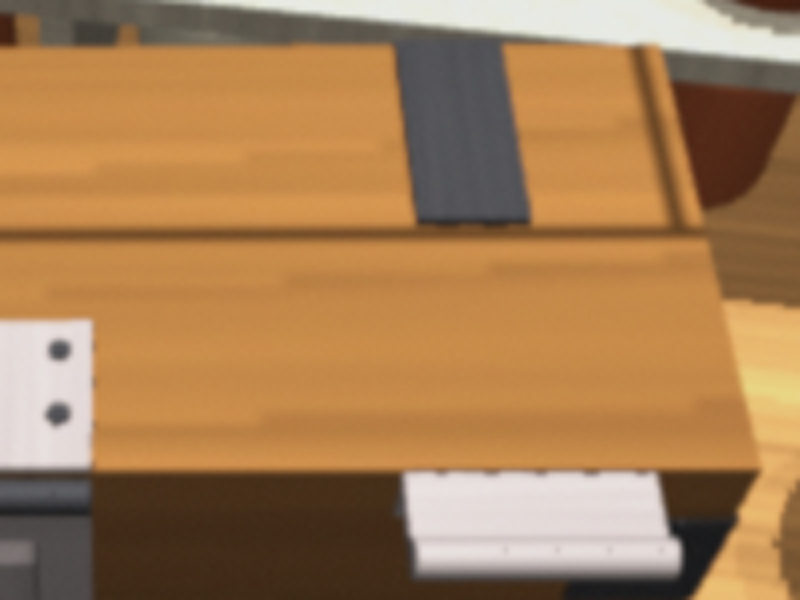

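View pics/w1c.png

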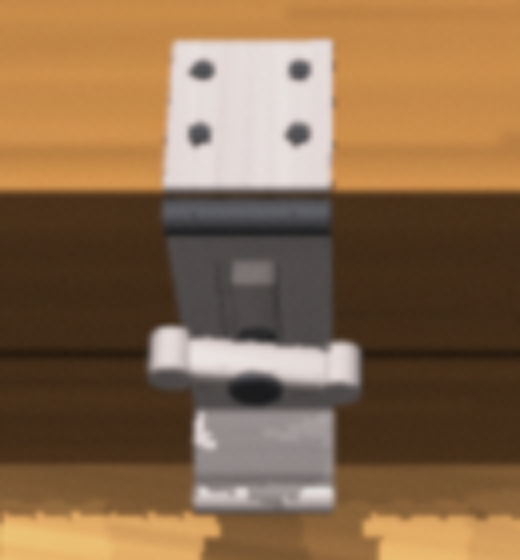

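Run:
```python
from h import *
import pickle
from scipy.optimize import least_squares
p=pickle.load(open('w1.pkl','rb'))
f=lambda u,v,x0,y0:np.array([(u+.5)/4-.5+x0,(v+.5)/4-.5+y0])
L={'fl':(-75,180,150),'fr':(-75,-180,150),'bl':(75,180,150),'br':(75,-180,150)}
o={'fl':f(28,470,110,60),'bl':f(155,50,110,60),'fr':f(758,470,300,60),'br':f(655,45,300,60)}
for k in o: print(k,ray('wrist',o[k],150,p).round(1))
def T(q,l): c,s=np.cos(q[2]),np.sin(q[2]); l=np.float64(l); return np.array([q[0]+c*l[0]-s*l[1],q[1]+s*l[0]+c*l[1],l[2]])
res=lambda q:np.concatenate([proj('wrist',T(q,L[k]),p)[0]-o[k] for k in o])
r=least_squares(res,[647,-24,.158]);print(r.x,res(r.x).round(1))
for k,l in {'pin':(-80,0,146),'tip':(-102,0,42),'pivot':(-93,0,98),'liftR roll':(-105,-125,146)}.items(): print(k,proj('wrist',T(r.x,l),p).round(1))
print('pivot seen',f(256,357,240,130),'pin',f(247,215,240,130),'tip',f(264,497,240,130),'liftR',f(547,558,300,60))
print('bar ends by z=98', [loc(ray('wrist',f(u,v,240,130),98,p)).round(1) for u,v in ((150,358),(360,372))])
```

```text
fl [541.5 145.4 150. ]
bl [689.8 170.9 150. ]
fr [ 598.  -208.8  150. ]
br [ 746.  -184.9  150. ]
[ 6.43953852e+02 -1.94703726e+01  1.59206415e-01] [-1.   0.   0.5  0.2  0.2 -0.3  0.4 -0.3]
pin [[300.9 183.7]]
tip [[305.2 252.6]]
pivot [[303. 221.]]
liftR roll [[434.5 205.4]]
pivot seen [303.625 218.875] pin [301.375 183.375] tip [305.625 253.875] liftR [436.375 199.125]
bar ends by z=98 [array([-93.1,  32.3,  98. ]), array([-97.3, -23.1,  98. ])]
```

```bash
sed -i 's/^C=.*/C=np.array([644.5,-21.,0]); PSI=0.159/' h.py
python3 - <<'E'
from h import *
stat();T0=cur()
A=mk(w([-120,-24,165]),ori(55));plan(T0,A)
B=mk(w([-105,-24,136]),ori(55));plan(A,B)
plan(B,mk(w([-105,-24,86]),ori(55)))
E
```

```text
t 2.53 p [406.8 -80.7 298.7] loc [-244.2  -21.3  298.7] rot vs down [ 1.   45.37 -0.39] F [-0.1 -0.6  0.6] w 85.4 q [ 0.74 -0.49 -0.17  2.42 -0.9   0.79 -0.31]
N 6 dp cm [0.098 0.077 3.043] rot deg [-0.174 -1.729  0.012] | total dp(tool,mm) [ -7.9   6.  182.2] rot [ -1.05 -10.37   0.07]
N 1 dp cm [-0.435 -0.     3.236] rot deg [-0.  0. -0.] | total dp(tool,mm) [-4.3 -0.  32.4] rot [-0.  0. -0.]
N 2 dp cm [-1.434 -0.     2.048] rot deg [-0.  0. -0.] | total dp(tool,mm) [-28.7   0.   41. ] rot [-0.  0. -0.]
```

Emit:
{"name": "servo_tool", "arguments": {"targets": [{"dp": [0.1, 0.08, 3.0], "delta_rot": [-0.17, -1.7, 0]}, {"dp": [0.1, 0.08, 3.0], "delta_rot": [-0.17, -1.7, 0]}, {"dp": [0.1, 0.08, 3.0], "delta_rot": [-0.17, -1.7, 0]}, {"dp": [0.1, 0.08, 3.0], "delta_rot": [-0.17, -1.7, 0]}, {"dp": [0.1, 0.08, 3.0], "delta_rot": [-0.17, -1.7, 0]}, {"dp": [0.1, 0.08, 3.0], "delta_rot": [-0.17, -1.7, 0]}, {"dp": [0, 0, 0], "delta_rot": [0, 0, 0]}, {"dp": [0, 0, 0], "delta_rot": [0, 0, 0]}], "grip": 0, "force": 30}}

```text
t: 3.2
eef_pos: [530.7, -61.3, 167.1]
orientation: [-0.026, 0.95, 0.079, 0.302]
contact_force: [-0.7, 0.0, -0.0]
gripper_width: 0.1
```

Run:
```python
from h import *
stat();T0=cur()
B=mk(w([-105,-24,136]),ori(55));plan(T0,B)
p=imaging.camera_params('wrist')
im=imaging.camera('wrist');cv2.imwrite('pics/w2.png',im[:,:,::-1])
print(proj('wrist',[w([-93,0,98]),w([-102,0,42]),w([-80,0,146]),w([-80,20,146]),w([-93,28,98]),w([-93,-28,98])],p).round(0).tolist())
```

```text
t 3.2 p [530.7 -61.3 167.1] loc [-118.8  -21.8  167.1] rot vs down [ 0.24 35.26 -0.34] F [-0.7  0.  -0. ] w 0.1 q [ 0.73 -0.03 -0.55  2.32 -0.7   0.33 -0.62]
N 1 dp cm [-0.671  0.238  3.333] rot deg [-0.323 -0.263  0.247] | total dp(tool,mm) [-6.7  2.4 33.3] rot [-0.32 -0.26  0.25]
[[286.0, 266.0], [292.0, 297.0], [280.0, 218.0], [242.0, 218.0], [242.0, 265.0], [331.0, 266.0]]
```

View pics/w2.png

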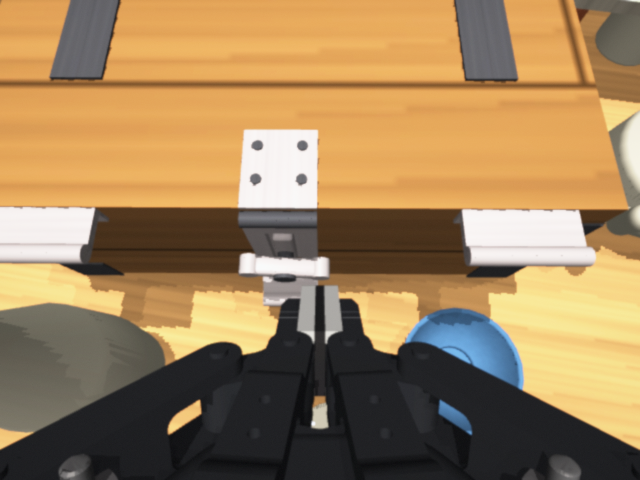

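Emit:
{"name": "servo_tool", "arguments": {"targets": [{"dp": [-0.35, 0.12, 1.65], "delta_rot": [-0.15, -0.15, 0.1]}, {"dp": [-0.35, 0.12, 1.65], "delta_rot": [-0.15, -0.15, 0.1]}, {"dp": [0, 0, 0], "delta_rot": [0, 0, 0]}, {"dp": [0, 0, 0], "delta_rot": [0, 0, 0]}]}}

```text
t: 3.58
eef_pos: [542.2, -63.8, 137.6]
orientation: [-0.022, 0.951, 0.075, 0.3]
contact_force: [0.6, -0.7, 0.6]
gripper_width: 0.1
```

Run:
```python
from h import *
stat();T0=cur()
plan(T0,mk(w([-105,-24,86]),ori(55)),10)
```

```text
t 3.58 p [542.2 -63.8 137.6] loc [-107.8  -26.   137.6] rot vs down [-0.24 35.02  0.1 ] F [ 0.6 -0.7  0.6] w 0.1 q [ 0.62  0.05 -0.48  2.33 -0.71  0.23 -0.61]
N 10 dp cm [-0.273 -0.021  0.438] rot deg [ 0.025 -0.002 -0.002] | total dp(tool,mm) [-27.3  -2.2  43.8] rot [ 0.25 -0.02 -0.02]
```

Emit:
{"name": "servo_tool", "arguments": {"targets": [{"dp": [-0.27, -0.02, 0.44], "delta_rot": [0, 0, 0]}, {"dp": [-0.27, -0.02, 0.44], "delta_rot": [0, 0, 0]}, {"dp": [-0.27, -0.02, 0.44], "delta_rot": [0, 0, 0]}, {"dp": [0, 0, 0], "delta_rot": [0, 0, 0]}, {"dp": [0, 0, 0], "delta_rot": [0, 0, 0]}]}}

```text
t: 4.0
eef_pos: [542.4, -62.6, 129.7]
orientation: [-0.023, 0.951, 0.075, 0.3]
contact_force: [1.2, 0.8, 0.1]
gripper_width: 0.1
```

Run:
```python
from h import *
stat();T0=cur()
plan(T0,mk(w([-105,-24,86]),ori(55)),10)
```

```text
t 4.0 p [542.4 -62.6 129.7] loc [-107.4  -24.9  129.7] rot vs down [-0.06 34.97  0.04] F [1.2 0.8 0.1] w 0.1 q [ 0.17  0.05 -0.02  2.35 -0.86  0.23 -0.46]
N 10 dp cm [-0.231 -0.009  0.372] rot deg [ 0.006  0.003 -0.002] | total dp(tool,mm) [-23.1  -0.9  37.2] rot [ 0.06  0.03 -0.02]
```

```bash
cat > kin.py <<'E'
from h import *
from scipy.optimize import least_squares
def D(ps,rv): 
    x=np.array([np.cos(ps),np.sin(ps),0]); y=-np.array([-np.sin(ps),np.cos(ps),0])
    return np.stack([x,y,[0,0,-1.]],1)@R.from_rotvec(np.radians(rv)).as_matrix()
S=[([1.08499973,0.39915176,0.0450105,1.53791778,-0.01868949,1.20687179,-0.05065286],[244.96,-601.33,207.17],R.from_quat([0.98133864,.192285,-.00025,-.00093]).as_matrix()),
([.58,-.12,-.47,1.84,-.06,1.41,-1.27],[403.7,-64.7,340.4],D(.158,[.12,.11,-.64])),
([.74,-.49,-.17,2.42,-.9,.79,-.31],[405.6,-80.9,297],D(.158,[1.1,45.27,-.29])),
([.73,-.03,-.55,2.32,-.7,.33,-.62],[530.7,-61.3,167.1],D(.159,[.24,35.26,-.34])),
([.62,.05,-.48,2.33,-.71,.23,-.61],[542.2,-63.8,137.6],D(.159,[-.24,35.02,.1]))]
def Rz(a): return mk([0,0,0],R.from_euler('z',a).as_matrix())
def Ry(a): return mk([0,0,0],R.from_euler('y',a).as_matrix())
def t(x,y,z): return mk([x,y,z],np.eye(3))
def fk(q,k,full=False):
    c1,c7,d1,d3,d5,d7,a2,a3,a4,a6=k[:10]; s1,s3,s5,s7=k[10:14] if len(k)>10 else (-1,-1,-1,-1)
    Ts=[Rz(s1*q[0]+c1)@t(a2,0,d1)@Ry(q[1])@Rz(s3*q[2])@t(a3,0,d3)]
    Ts.append(Ts[-1]@Ry(q[3])@t(a4,0,0)@Rz(s5*q[4])@t(0,0,d5))
    Ts.append(Ts[-1]@Ry(q[5])@t(a6,0,0)@Rz(s7*q[6]+c7)@t(0,0,d7))
    return Ts if full else Ts[-1]
if __name__=='__main__':
    o=env.get_obs();T=cur();S.append((list(o['joint_pos']),T[:3,3],T[:3,:3]))
    import pickle
    pickle.dump(S,open('S.pkl','wb'))
    best=None
    import itertools
    for sg in itertools.product((-1,1),repeat=4):
        def res(k):
            out=[]
            for i,(q,p,Rm) in enumerate(S):
                F=fk(q,list(k)+list(sg)); wt=1 if i in(0,len(S)-1) else .4
                out+=list(wt*(F[:3,3]-p)); out+=list(wt*300*(F[:3,:3]-Rm).ravel())
            return np.array(out)
        for c7 in (0,1.57,3.14,-1.57):
          for c1 in (0,3.14):
            r=least_squares(res,[c1,c7,300,400,400,200,0,0,0,0],loss='soft_l1',f_scale=20,max_nfev=200)
            if best is None or r.cost<best[0]: best=(r.cost,sg,r.x,res(r.x))
    print(best[0],best[1],best[2].round(3)); print(best[3].reshape(-1,12)[:,:3].round(1)); print(abs(best[3].reshape(-1,12)[:,3:]).max(1).round(1))
    pickle.dump((best[1],best[2]),open('k.pkl','wb'))
E
python3 kin.py
```

```text
206.2051841963335 (-1, -1, -1, -1) [-5.80000e-02 -2.98950e+01  1.93563e+02  5.08104e+02  4.48204e+02
  3.11949e+02  1.14120e+01  1.34210e+01 -2.46430e+01 -7.69000e-01]
[[ 5.3  3.   0.1]
 [ 3.9  6.  -0.3]
 [-0.6  0.3 -2.2]
 [ 0.4 -3.   0.9]
 [ 1.1 -1.2  1.1]
 [-0.2  2.   0.2]]
[2.  0.4 3.9 4.2 3.7 9.8]
```

```bash
cat > kin2.py <<'E'
from kin import *
import pickle
def fk2(q,k,full=False):
    c1,c7,d1,d3,d5,d7,a2,a3,a4,a6,b3,b5,b7,c3,c5=k
    Ts=[Rz(-q[0]+c1)@t(a2,0,d1)]
    Ts.append(Ts[-1]@Ry(q[1])@Rz(-q[2]+c3)@t(a3,b3,d3))
    Ts.append(Ts[-1]@Ry(q[3])@t(a4,0,0)@Rz(-q[4]+c5)@t(0,b5,d5))
    Ts.append(Ts[-1]@Ry(q[5])@t(a6,0,0)@Rz(-q[6]+c7)@t(0,b7,d7))
    return Ts if full else Ts[-1]
def fit(S):
    def res(k):
        out=[]
        for i,(q,p,Rm) in enumerate(S):
            F=fk2(q,k); wt=.4 if 0<i<5 else 1
            out+=list(wt*(F[:3,3]-p)); out+=list(wt*300*(F[:3,:3]-Rm).ravel())
        return np.r_[out,np.array(k[6:13])*.05,np.array(k[13:])*20]
    k0=pickle.load(open('k.pkl','rb'))[1]; k0=np.r_[k0,0,0,0,0,0]; k0[1]=(k0[1]+np.pi)%(2*np.pi)-np.pi
    r=least_squares(res,k0); e=res(r.x)[:12*len(S)].reshape(-1,12)
    return r.x,e
def getk(): return pickle.load(open('k2.pkl','rb'))
if __name__=='__main__':
    S=pickle.load(open('S.pkl','rb'))
    k,e=fit(S);print(k.round(3));print(e[:,:3].round(1),abs(e[:,3:]).max(1).round(1))
    pickle.dump(k,open('k2.pkl','wb'))
E
python3 kin2.py
```

```text
[-5.00000e-03  1.57000e+00  2.53594e+02  5.28634e+02  4.85004e+02
  3.56976e+02  2.28000e-01 -2.61300e+00  5.13700e+00  1.00330e+01
 -4.98360e+01  1.00430e+01  4.64300e+00  2.00000e-03 -1.00000e-03]
[[ 0.3  0.4  0.1]
 [ 0.5 -0.5  0.1]
 [-0.4  1.1  0.2]
 [ 1.4 -1.8  0.4]
 [ 1.7  0.1 -0. ]
 [-1.1  0.3 -0.3]] [0.5 0.8 0.9 0.5 0.4 0.5]
```

```bash
cat > ik.py <<'E'
from kin2 import *
K=getk()
LO=np.array([-2.82,-.49,-1.37,0,-1.36,.23,-2.94]);HI=np.array([2.82,2.23,1.46,2.46,4.5,2,2.94])
def ik(T,q0,m=0.03,reg=0.02):
    def res(q):
        F=fk2(q,K); return np.r_[(F[:3,3]-T[:3,3])/10,R.from_matrix(F[:3,:3].T@T[:3,:3]).as_rotvec()*20,reg*(q-q0)]
    r=least_squares(res,np.clip(q0,LO+m+1e-4,HI-m-1e-4),bounds=(LO+m,HI-m)); e=res(r.x)
    return r.x,np.linalg.norm(e[:3])*10,np.degrees(np.linalg.norm(e[3:6])/20)
def roll180(Rm): return Rm@np.diag([-1.,-1,1])
rng=np.random.default_rng(0)
def search(T,n=25):
    sol=[]
    for _ in range(n):
        q0=rng.uniform(LO+.1,HI-.1); q,ep,er=ik(T,q0,reg=1e-3)
        if ep<1 and er<1: sol.append(q)
    return sol
if __name__=='__main__':
    for nm,l in (('catch',(-105,-24,90)),('hasptip',(-106,0,50)),('hasp out',(-184,0,146)),('liftR',(-100,-125,146)),('liftR up',(100,-125,310))):
        for p in (0,15,30,45,60,75,90):
            for rl in (0,1):
                Rm=ori(p); Rm=roll180(Rm) if rl else Rm
                s=search(mk(w(l),Rm),12)
                if s: print(nm,p,rl,len(s),*[x.round(2).tolist() for x in s[:2]])
E
python3 ik.py
```

```text
catch 60 0 5 [1.28, 0.34, -1.34, 2.29, 0.76, 0.33, -2.05] [-0.18, 0.16, 0.34, 2.31, -0.88, 0.26, -0.46]
catch 60 1 7 [-0.06, 0.16, 0.23, 2.31, -0.84, 0.26, 2.67] [1.3, 0.35, -1.34, 2.28, 0.76, 0.33, 1.13]
catch 75 0 6 [-0.85, 0.51, 1.16, 2.12, -0.89, 0.74, -0.55] [0.7, 0.26, -0.73, 2.09, 0.23, 0.6, -1.57]
catch 75 1 6 [-0.23, 0.25, 0.37, 2.1, -0.29, 0.58, 2.07] [0.04, 0.23, 0.06, 2.09, -0.14, 0.57, 1.93]
catch 90 0 10 [0.14, 0.35, -0.14, 1.89, 0.06, 0.91, -1.44] [0.87, 0.54, -1.11, 1.88, 0.55, 1.07, -1.88]
catch 90 1 9 [1.0, 0.69, -1.34, 1.88, 0.73, 1.19, 1.13] [0.37, 0.36, -0.4, 1.88, 0.17, 0.93, 1.62]
hasptip 60 0 7 [1.02, 0.35, -1.13, 2.34, 1.12, 0.26, -2.45] [1.17, 0.46, -1.34, 2.34, 1.27, 0.4, -2.57]
hasptip 60 1 7 [1.19, 0.47, -1.34, 2.33, 1.25, 0.4, 0.61] [1.19, 0.47, -1.34, 2.33, 1.25, 0.4, 0.61]
hasptip 75 0 8 [1.07, 0.58, -1.34, 2.14, 0.87, 0.76, -2.19] [0.06, 0.27, -0.05, 2.14, -0.07, 0.47, -1.34]
hasptip 75 1 9 [0.71, 0.34, -0.8, 2.13, 0.41, 0.54, 1.38] [0.09, 0.28, -0.06, 2.14, -0.07, 0.47, 1.82]
hasptip 90 0 5 [-0.86, 0.86, 1.26, 1.96, -0.95, 1.09, -0.58] [-0.02, 0.39, 
[... 2178 characters left out ...]
.07, 1.81, -1.23, 0.73, 2.88] [1.27, 0.45, -1.34, 1.77, 0.48, 0.5, 1.53]
liftR up 60 0 6 [0.98, 0.44, -1.11, 1.55, 0.39, 0.87, -1.56] [0.93, 0.41, -1.01, 1.55, 0.32, 0.85, -1.51]
liftR up 60 1 5 [0.71, 0.34, -0.66, 1.55, 0.09, 0.82, 1.81] [0.27, 0.29, -0.09, 1.55, -0.21, 0.81, 2.03]
liftR up 75 0 5 [0.03, 0.43, 0.16, 1.3, -0.17, 1.17, -1.19] [0.74, 0.54, -0.96, 1.29, 0.44, 1.26, -1.58]
liftR up 75 1 7 [0.19, 0.43, -0.05, 1.29, -0.06, 1.17, 1.89] [0.38, 0.44, -0.33, 1.29, 0.08, 1.18, 1.8]
liftR up 90 0 4 [-0.3, 0.76, 0.91, 1.02, -0.58, 1.59, -0.97] [0.57, 0.72, -0.98, 1.0, 0.58, 1.67, -1.62]
liftR up 90 1 9 [-0.08, 0.64, 0.39, 1.0, -0.23, 1.53, 1.98] [0.09, 0.61, 0.05, 1.0, -0.03, 1.53, 1.87]
```

Run:
```python
from h import *
stat();T0=cur()
A=mk(w([-102,-24,134]),ori(70));plan(T0,A)
plan(A,mk(w([-102,-24,86]),ori(70)),10)
print((ori(70).T@ori(90)[:,1]).round(2))
```

```text
t 4.0 p [542.4 -62.6 129.7] loc [-107.4  -24.9  129.7] rot vs down [-0.06 34.97  0.04] F [1.2 0.8 0.1] w 0.1 q [ 0.17  0.05 -0.02  2.35 -0.86  0.23 -0.46]
N 3 dp cm [ 0.228 -0.03  -0.035] rot deg [ 0.02  -4.989 -0.01 ] | total dp(tool,mm) [ 6.9 -0.9 -0.5] rot [  0.06 -14.97  -0.03]
N 10 dp cm [-0.164 -0.     0.451] rot deg [-0.  0.  0.] | total dp(tool,mm) [-16.4   0.   45.1] rot [-0. -0.  0.]
[ 0.  1. -0.]
```

Emit:
{"name": "servo_tool", "arguments": {"targets": [{"dp": [0.23, -0.03, -0.04], "delta_rot": [0, -5, 0]}, {"dp": [0.23, -0.03, -0.04], "delta_rot": [0, -5, 0]}, {"dp": [0.23, -0.03, -0.04], "delta_rot": [0, -5, 0]}, {"dp": [0, 0, 0], "delta_rot": [0, 0, 0]}, {"dp": [0, 0, 0], "delta_rot": [0, 0, 0]}]}}

```text
t: 4.42
eef_pos: [548.1, -55.6, 132.8]
orientation: [-0.027, 0.971, 0.081, 0.222]
contact_force: [-1.5, -0.4, -0.7]
gripper_width: -0.1
```

Run:
```python
from h import *
stat();T0=cur()
plan(T0,mk(w([-102,-24,86]),ori(70)),10)
```

```text
t 4.42 p [548.1 -55.6 132.8] loc [-100.7  -18.9  132.8] rot vs down [ 1.02 25.76 -0.41] F [-1.5 -0.4 -0.7] w -0.1 q [ 0.05  0.09  0.06  2.21 -0.35  0.43 -1.01]
N 10 dp cm [-0.196  0.056  0.425] rot deg [-0.107 -0.576  0.022] | total dp(tool,mm) [-21.5   5.9  41.5] rot [-1.07 -5.76  0.22]
```

Run:
```python
from h import *
T0=cur(); plan(T0,mk(w([-102,-24.5,130]),ori(70)),3)
```

```text
N 3 dp cm [-0.078  0.189  0.065] rot deg [-0.357 -1.921  0.073] | total dp(tool,mm) [-2.4  5.7  1.8] rot [-1.07 -5.76  0.22]
```

Emit:
{"name": "servo_tool", "arguments": {"targets": [{"dp": [-0.08, 0.19, 0.07], "delta_rot": [-0.35, -1.9, 0.07]}, {"dp": [-0.08, 0.19, 0.07], "delta_rot": [-0.35, -1.9, 0.07]}, {"dp": [-0.08, 0.19, 0.07], "delta_rot": [-0.35, -1.9, 0.07]}, {"dp": [0, 0, 0], "delta_rot": [0, 0, 0]}]}}

```text
t: 4.75
eef_pos: [546.2, -61.3, 128.2]
orientation: [-0.015, 0.982, 0.078, 0.172]
contact_force: [-0.3, -0.3, 1.4]
gripper_width: 0.0
```

Run:
```python
from h import *
stat();T0=cur(); plan(T0,mk(w([-102,-24.5,86]),ori(70)),10)
```

```text
t 4.75 p [546.2 -61.3 128.2] loc [-103.4  -24.3  128.2] rot vs down [ 0.1  19.87  0.06] F [-0.3 -0.3  1.4] w 0.0 q [ 0.    0.13  0.1   2.15 -0.19  0.54 -1.17]
N 10 dp cm [-0.13   0.003  0.402] rot deg [-0.009  0.013 -0.007] | total dp(tool,mm) [-13.    0.3  40.2] rot [-0.09  0.13 -0.07]
```

Well aligned. Descend in two halves.

Emit:
{"name": "servo_tool", "arguments": {"targets": [{"dp": [-0.13, 0, 0.4], "delta_rot": [0, 0, 0]}, {"dp": [-0.13, 0, 0.4], "delta_rot": [0, 0, 0]}, {"dp": [-0.13, 0, 0.4], "delta_rot": [0, 0, 0]}, {"dp": [-0.13, 0, 0.4], "delta_rot": [0, 0, 0]}, {"dp": [-0.13, 0, 0.4], "delta_rot": [0, 0, 0]}, {"dp": [-0.13, 0, 0.4], "delta_rot": [0, 0, 0]}, {"dp": [0, 0, 0], "delta_rot": [0, 0, 0]}]}}

```text
t: 5.33
eef_pos: [545.9, -61.0, 101.5]
orientation: [-0.014, 0.982, 0.078, 0.17]
contact_force: [-0.3, -0.4, 0.0]
gripper_width: 0.0
```

Run:
```python
from h import *
stat();T0=cur(); plan(T0,mk(w([-102,-24.5,86]),ori(70)),5)
im=imaging.camera('wrist');crop(im,180,150,260,200,3,'pics/w3.png')
```

```text
t 5.33 p [545.9 -61.  101.5] loc [-103.7  -23.8  101.5] rot vs down [ 0.06 19.66  0.02] F [-0.3 -0.4  0. ] w 0.0 q [ 0.    0.17  0.09  2.17 -0.22  0.48 -1.14]
N 5 dp cm [-0.074  0.013  0.304] rot deg [-0.012  0.067 -0.007] | total dp(tool,mm) [-3.7  0.7 15.2] rot [-0.06  0.34 -0.04]
```

View pics/w3.png

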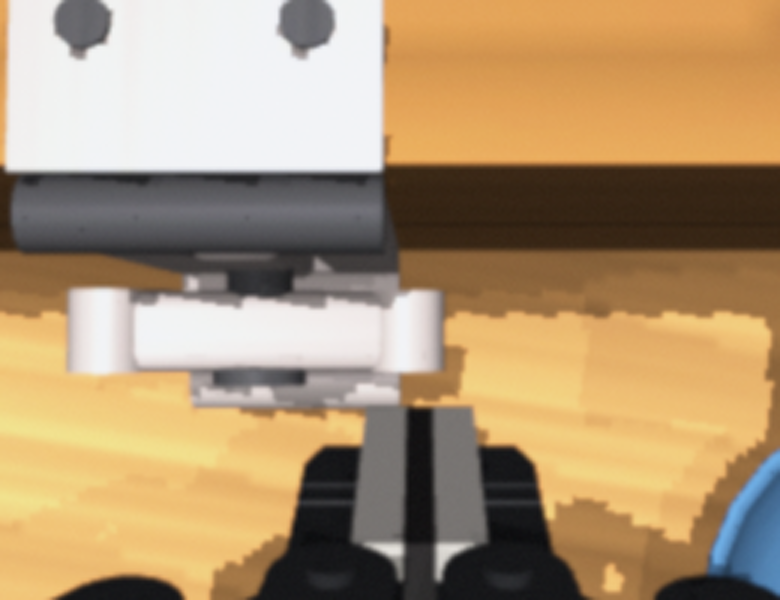

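Run:
```python
from h import *
T=cur();p=imaging.camera_params('wrist')
for l in ([0,0,14],[11,0,14],[-11,0,14],[11,0,0],[11,0,-5],[11,8,14],[0,0,0],[11,15,-10]):
    X=T[:3,:3]@np.array(l)+T[:3,3]; print(l,loc(X).round(1),((proj('wrist',X,p)[0]-[180,150])*3).round(0))
for l in ([-99,28,104],[-99,-28,104],[-99,-28,98],[-87,-28,104]): print(l,((proj('wrist',w(l),p)[0]-[180,150])*3).round(0))
```

```text
[0, 0, 14] [-98.5 -23.9  88.9] [424. 362.]
[11, 0, 14] [-88.2 -23.9  92.7] [424. 296.]
[-11, 0, 14] [-108.9  -23.9   85.2] [424. 426.]
[11, 0, 0] [-92.9 -23.9 105.8] [425. 325.]
[11, 0, -5] [-94.6 -23.9 110.5] [425. 337.]
[11, 8, 14] [-88.2 -31.9  92.6] [476. 296.]
[0, 0, 0] [-103.3  -23.9  102.1] [424. 396.]
[11, 15, -10] [-96.3 -38.9 115.2] [535. 350.]
[-99, 28, 104] [ 68. 368.]
[-99, -28, 104] [453. 368.]
[-99, -28, 98] [451. 366.]
[-87, -28, 104] [452. 285.]
```

Run:
```python
from h import *
print(env.tip_extent, [a for a in dir(env) if not a.startswith('__')])
T=cur()
for n,(x0,y0) in (('scene',(250,150)),('top',(260,160))):
    im=imaging.camera(n);crop(im,x0,y0,130,110,6,f'pics/{n}4.png')
    for l in ([0,0,14],[0,0,0],[11,0,14],[-11,0,14],[0,0,-60]):
        X=T[:3,:3]@np.array(l)+T[:3,3]; print(n,l,((proj(n,X)[0]-[x0,y0])*6).round(0))
```

```text
14.0 ['MotionError', 'get_obs', 'sign_off', 'tip_extent']
scene [0, 0, 14] [326. 651.]
scene [0, 0, 0] [315. 629.]
scene [11, 0, 14] [346. 660.]
scene [-11, 0, 14] [305. 642.]
scene [0, 0, -60] [270. 531.]
top [0, 0, 14] [465. 439.]
top [0, 0, 0] [468. 442.]
top [11, 0, 14] [462. 417.]
top [-11, 0, 14] [468. 462.]
top [0, 0, -60] [481. 457.]
```

View pics/scene4.png

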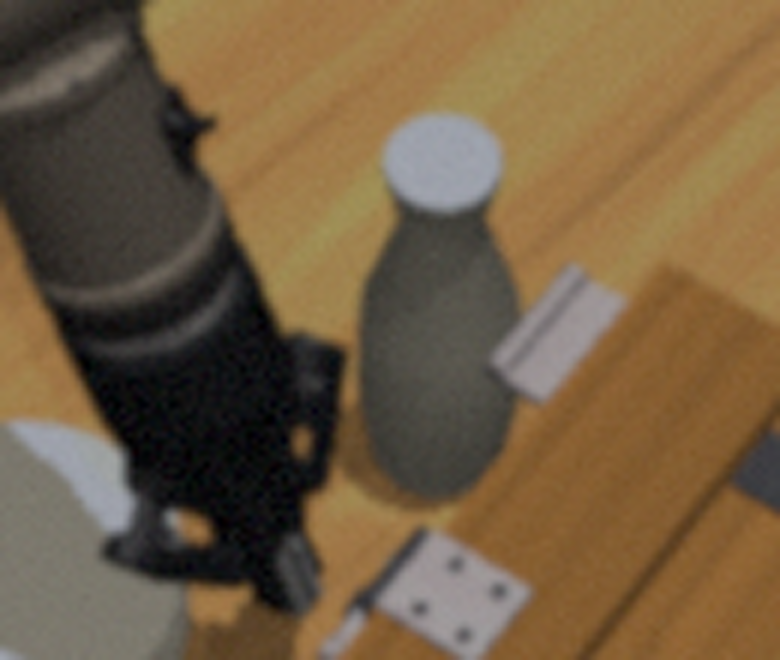

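View pics/top4.png

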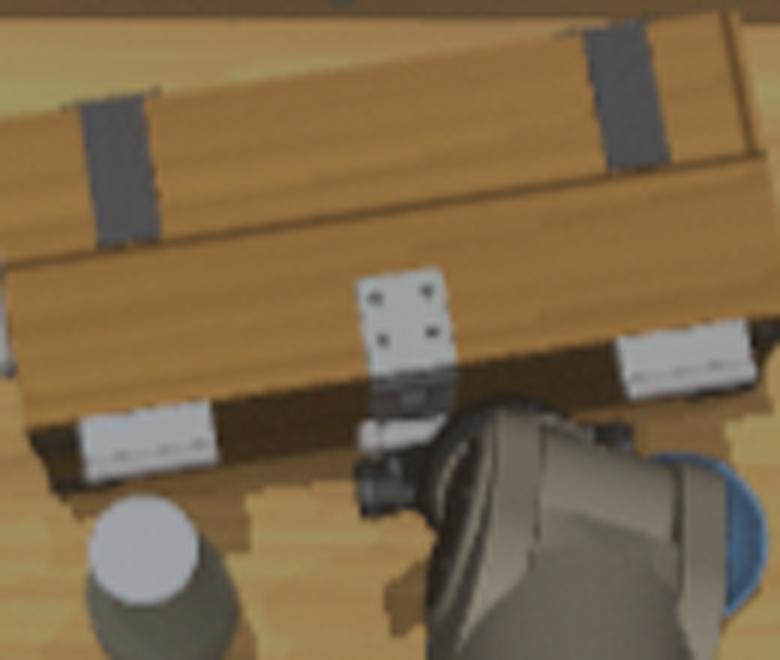

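Run:
```python
from h import *
T=cur()
def tri(uw,us):
    A=[]
    for n,uv in (('wrist',uw),('scene',us)):
        K,r,t=P(n);M=K@np.c_[cv2.Rodrigues(r)[0],t];A.append((M,np.float64(uv)))
    X=cv2.triangulatePoints(A[0][0],A[1][0],A[0][1].reshape(2,1),A[1][1].reshape(2,1))[:,0];X=X[:3]/X[3]
    print(X.round(1),loc(X).round(1),'tool',(T[:3,:3].T@(X-T[:3,3])).round(1),[ (proj(n,X)[0]-uv).round(1) for n,uv in (('wrist',uw),('scene',us))])
s=lambda u,v:(250+(u+.5)/6-.5,150+(v+.5)/6-.5)
tri((320,285),s(311,596)); tri((338.3,285),s(300,610)); tri((301.7,285),s(320,580))
X=T[:3,:3]@np.array([0,0,0])+T[:3,3]
for l in ([0,9,14],[0,-9,14]): print(((proj('scene',T[:3,:3]@np.array(l)+T[:3,3])[0]-[250,150])*6).round())
```

```text
[545.7 -61.8 130.8] [-104.   -24.6  130.8] tool [  8.2   0.5 -26.8] [array([3.2, 4.7]), array([0.5, 0. ])]
[546.5 -68.6 129.3] [-104.3  -31.5  129.3] tool [  7.5   7.3 -25.4] [array([3.1, 5. ]), array([0.5, 0. ])]
[544.7 -55.5 134.5] [-104.   -18.2  134.5] tool [  9.4  -5.9 -30.2] [array([4. , 5.4]), array([ 0.5, -0. ])]
[313. 667.]
[340. 635.]
```

Run:
```python
from h import *
stat();T0=cur()
A=mk(w([-104,-70,190]),ori(80));plan(T0,A)
B=mk(w([-30,-70,190]),ori(80));plan(A,B); plan(B,mk(w([-30,-70,180]),ori(80)))
```

```text
t 5.48 p [546.9 -61.1 102.8] loc [-102.7  -24.1  102.8] rot vs down [ 0.03 19.79  0.02] F [1.1 0.4 0.7] w 0.4 q [ 0.    0.17  0.09  2.17 -0.22  0.48 -1.14]
N 3 dp cm [ 0.785  1.528 -2.801] rot deg [-0.009 -3.262 -0.007] | total dp(tool,mm) [ 28.3  45.8 -82.5] rot [-0.03 -9.79 -0.02]
N 3 dp cm [2.429 0.    0.428] rot deg [-0.  0. -0.] | total dp(tool,mm) [72.9  0.  12.8] rot [-0.  0. -0.]
N 1 dp cm [-0.174  0.     0.985] rot deg [-0.  0. -0.] | total dp(tool,mm) [-1.7  0.   9.8] rot [-0.  0. -0.]
```

Emit:
{"name": "servo_tool", "arguments": {"targets": [{"dp": [0.78, 1.5, -2.8], "delta_rot": [0, -3.2, 0]}, {"dp": [0.78, 1.5, -2.8], "delta_rot": [0, -3.2, 0]}, {"dp": [0.78, 1.5, -2.8], "delta_rot": [0, -3.2, 0]}, {"dp": [2.4, 0, 0.42], "delta_rot": [0, 0, 0]}, {"dp": [2.4, 0, 0.42], "delta_rot": [0, 0, 0]}, {"dp": [2.4, 0, 0.42], "delta_rot": [0, 0, 0]}, {"dp": [0, 0, 0], "delta_rot": [0, 0, 0]}, {"dp": [0, 0, 0], "delta_rot": [0, 0, 0]}]}}

```text
t: 6.15
eef_pos: [625.4, -93.6, 190.1]
orientation: [-0.007, 0.993, 0.08, 0.088]
contact_force: [-0.7, -0.6, 0.1]
gripper_width: 0.4
```

Run:
```python
from h import *
stat();T0=cur()
plan(T0,mk(w([-30,-70,170]),ori(80)))
x0,y0=270,160
im=imaging.camera('scene');crop(im,x0,y0,130,110,6,'pics/s5.png')
for l in ([0,0,14],[0,0,0],[11,0,14],[-11,0,14],[0,0,-60]):
        X=T0[:3,:3]@np.array(l)+T0[:3,3]; print(l,((proj('scene',X)[0]-[x0,y0])*6).round(0))
```

```text
t 6.15 p [625.4 -93.6 190.1] loc [-30.3 -68.6 190.1] rot vs down [ 0.04 10.18 -0.06] F [-0.7 -0.6  0.1] w 0.4 q [-0.01  0.28  0.14  1.76 -0.11  0.94 -1.23]
N 1 dp cm [-0.325  0.139  1.981] rot deg [-0.043 -0.178  0.06 ] | total dp(tool,mm) [-3.3  1.4 19.8] rot [-0.04 -0.18  0.06]
[0, 0, 14] [285. 664.]
[0, 0, 0] [279. 643.]
[11, 0, 14] [309. 676.]
[-11, 0, 14] [261. 651.]
[0, 0, -60] [255. 549.]
```

View pics/s5.png

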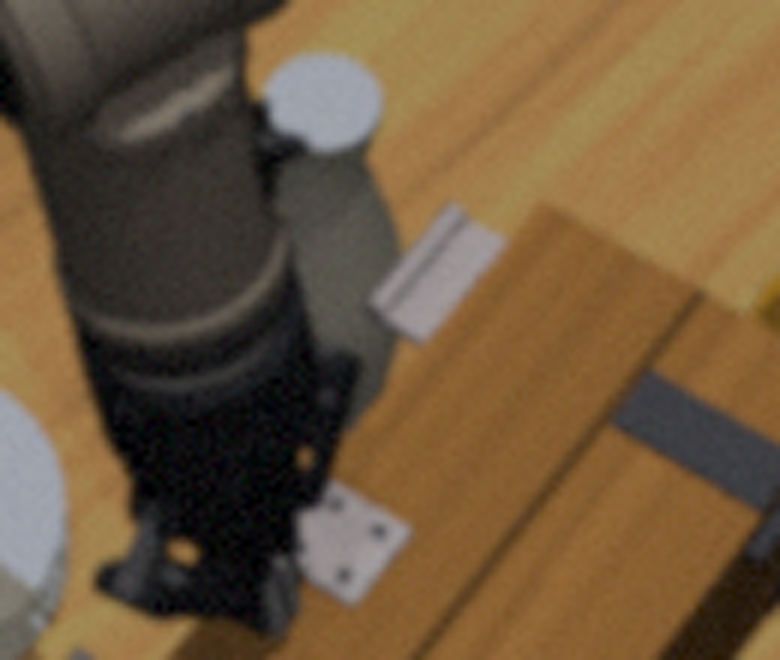

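Emit:
{"name": "servo_tool", "arguments": {"targets": [{"dp": [-0.08, 0, 0.45], "delta_rot": [0, 0, 0]}, {"dp": [-0.08, 0, 0.45], "delta_rot": [0, 0, 0]}, {"dp": [-0.08, 0, 0.45], "delta_rot": [0, 0, 0]}, {"dp": [-0.08, 0, 0.45], "delta_rot": [0, 0, 0]}, {"dp": [-0.08, 0, 0.45], "delta_rot": [0, 0, 0]}, {"dp": [0, 0, 0], "delta_rot": [0, 0, 0]}]}}

```text
t: 6.7
eef_pos: [623.5, -94.2, 165.9]
orientation: [-0.008, 0.993, 0.079, 0.087]
contact_force: [-0.5, 0.1, 0.1]
gripper_width: -0.1
```

Emit:
{"name": "servo_tool", "arguments": {"targets": [{"dp": [-0.05, 0, 0.3], "delta_rot": [0, 0, 0]}, {"dp": [-0.05, 0, 0.3], "delta_rot": [0, 0, 0]}, {"dp": [0, 0, 0], "delta_rot": [0, 0, 0]}]}}

```text
t: 6.95
eef_pos: [624.3, -94.2, 160.6]
orientation: [-0.007, 0.993, 0.079, 0.088]
contact_force: [-0.1, 0.3, -0.8]
gripper_width: 0.0
```

Emit:
{"name": "servo_tool", "arguments": {"targets": [{"dp": [-0.05, 0, 0.3], "delta_rot": [0, 0, 0]}, {"dp": [-0.05, 0, 0.3], "delta_rot": [0, 0, 0]}, {"dp": [0, 0, 0], "delta_rot": [0, 0, 0]}]}}

```text
t: 7.2
eef_pos: [624.3, -94.2, 154.5]
orientation: [-0.007, 0.993, 0.079, 0.088]
contact_force: [-0.1, -0.3, -0.2]
gripper_width: -0.2
```

Emit:
{"name": "servo_tool", "arguments": {"targets": [{"dp": [-0.05, 0, 0.3], "delta_rot": [0, 0, 0]}, {"dp": [0, 0, 0], "delta_rot": [0, 0, 0]}]}}

```text
t: 7.37
eef_pos: [624.5, -94.2, 151.6]
orientation: [-0.007, 0.993, 0.079, 0.088]
contact_force: [-1.0, 0.6, -0.1]
gripper_width: 0.0
```

Emit:
{"name": "servo_tool", "arguments": {"targets": [{"dp": [-0.05, 0, 0.3], "delta_rot": [0, 0, 0]}, {"dp": [0, 0, 0], "delta_rot": [0, 0, 0]}]}}

```text
t: 7.53
eef_pos: [624.5, -94.2, 148.6]
orientation: [-0.007, 0.993, 0.079, 0.088]
contact_force: [-0.1, 0.2, -0.6]
gripper_width: 0.1
```

Emit:
{"name": "servo_tool", "arguments": {"targets": [{"dp": [-0.05, 0, 0.3], "delta_rot": [0, 0, 0]}, {"dp": [0, 0, 0], "delta_rot": [0, 0, 0]}]}}

```text
t: 7.7
eef_pos: [624.6, -94.2, 145.5]
orientation: [-0.007, 0.993, 0.079, 0.088]
contact_force: [-0.2, 0.3, -0.3]
gripper_width: 0.3
```

Emit:
{"name": "servo_tool", "arguments": {"targets": [{"dp": [-0.05, 0, 0.3], "delta_rot": [0, 0, 0]}, {"dp": [-0.05, 0, 0.3], "delta_rot": [0, 0, 0]}, {"dp": [0, 0, 0], "delta_rot": [0, 0, 0]}]}}

```text
t: 7.95
eef_pos: [624.4, -94.1, 139.2]
orientation: [-0.007, 0.993, 0.079, 0.088]
contact_force: [-0.2, 0.2, -0.0]
gripper_width: 0.2
```

Run:
```python
from h import *
stat();T0=cur()
x0,y0=270,160
im=imaging.camera('scene');crop(im,x0,y0,130,110,6,'pics/s6.png')
im=imaging.camera('wrist');cv2.imwrite('pics/w6.png',im[:,:,::-1])
```

```text
t 7.95 p [624.4 -94.1 139.2] loc [-31.4 -69.  139.2] rot vs down [ 0.05 10.11  0.02] F [-0.2  0.2 -0. ] w 0.2 q [-0.    0.33  0.14  1.82 -0.13  0.83 -1.21]
```

View pics/s6.png

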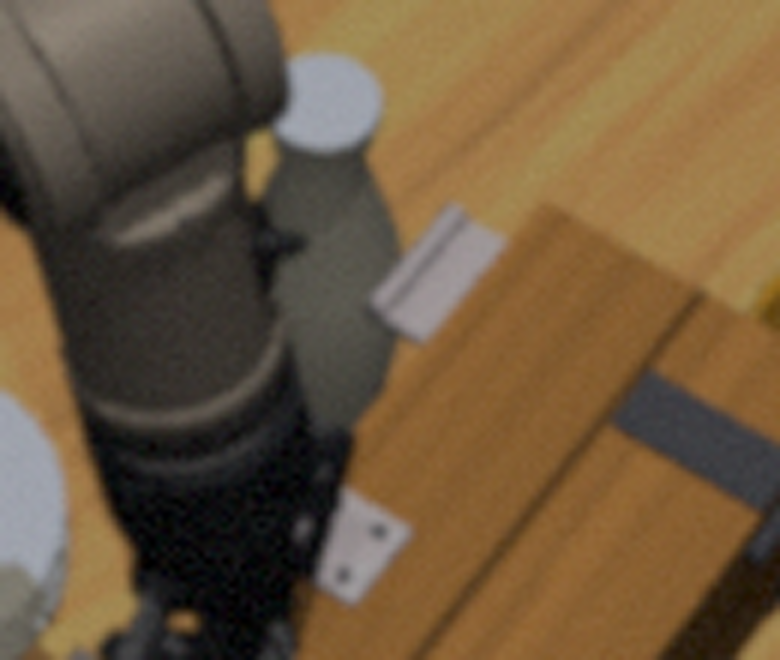

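View pics/w6.png

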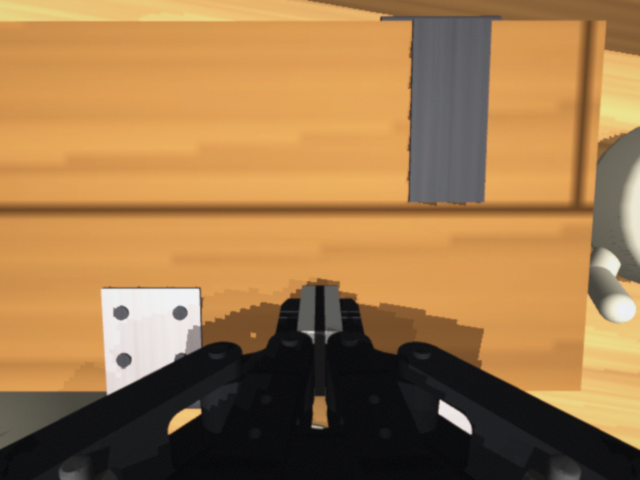

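Emit:
{"name": "servo_tool", "arguments": {"targets": [{"dp": [-0.05, 0, 0.3], "delta_rot": [0, 0, 0]}, {"dp": [0, 0, 0], "delta_rot": [0, 0, 0]}]}}

```text
t: 8.22
eef_pos: [624.8, -94.2, 136.6]
orientation: [-0.007, 0.993, 0.079, 0.088]
contact_force: [0.4, -0.2, 0.0]
gripper_width: -0.1
```

Emit:
{"name": "servo_tool", "arguments": {"targets": [{"dp": [-0.05, 0, 0.3], "delta_rot": [0, 0, 0]}, {"dp": [0, 0, 0], "delta_rot": [0, 0, 0]}]}}

```text
t: 8.38
eef_pos: [624.7, -94.2, 133.4]
orientation: [-0.007, 0.993, 0.079, 0.088]
contact_force: [-0.8, -0.6, -1.0]
gripper_width: 0.0
```

Emit:
{"name": "servo_tool", "arguments": {"targets": [{"dp": [-0.05, 0, 0.3], "delta_rot": [0, 0, 0]}, {"dp": [0, 0, 0], "delta_rot": [0, 0, 0]}]}}

```text
t: 8.55
eef_pos: [624.7, -94.2, 130.3]
orientation: [-0.007, 0.993, 0.079, 0.088]
contact_force: [1.4, 0.2, -0.1]
gripper_width: 0.3
```

Run:
```python
from h import *
stat()
print(loc(ray('wrist',(320,285),150)))
```

```text
t 8.55 p [624.7 -94.2 130.3] loc [-31.1 -69.1 130.3] rot vs down [ 0.04 10.13  0.03] F [ 1.4  0.2 -0.1] w 0.3 q [ 0.    0.34  0.13  1.82 -0.13  0.81 -1.21]
[-27.93168053 -68.39001056 150.        ]
```

Emit:
{"name": "servo_tool", "arguments": {"targets": [{"dp": [-0.05, 0, 0.3], "delta_rot": [0, 0, 0]}, {"dp": [0, 0, 0], "delta_rot": [0, 0, 0]}]}}

```text
t: 8.72
eef_pos: [625.5, -94.3, 128.6]
orientation: [-0.007, 0.993, 0.079, 0.089]
contact_force: [-1.4, 0.6, 3.8]
gripper_width: -0.3
```

Emit:
{"name": "servo_tool", "arguments": {"targets": [{"dp": [-0.05, 0, 0.3], "delta_rot": [0, 0, 0]}, {"dp": [0, 0, 0], "delta_rot": [0, 0, 0]}]}}

```text
t: 8.88
eef_pos: [625.6, -94.3, 128.3]
orientation: [-0.008, 0.993, 0.079, 0.089]
contact_force: [-8.5, 1.3, 17.7]
gripper_width: -0.1
```

Run:
```python
from h import *
stat();T=cur()
im=imaging.camera('wrist');crop(im,200,220,240,160,3,'pics/w7.png')
n,x0,y0='scene',270,190
im=imaging.camera('scene');crop(im,x0,y0,130,110,6,'pics/s7.png')
```

```text
t 8.88 p [625.6 -94.3 128.3] loc [-30.2 -69.4 128.3] rot vs down [ 0.06 10.27  0.05] F [-8.5  1.3 17.7] w -0.1 q [ 0.    0.34  0.13  1.83 -0.13  0.81 -1.21]
```

View pics/w7.png

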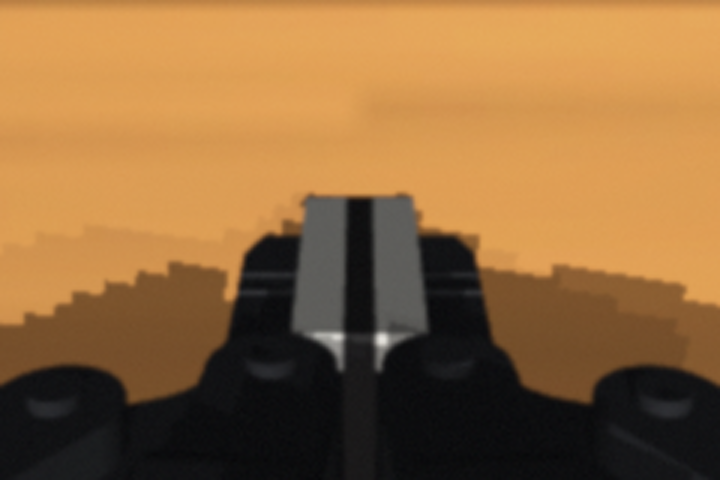

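View pics/s7.png

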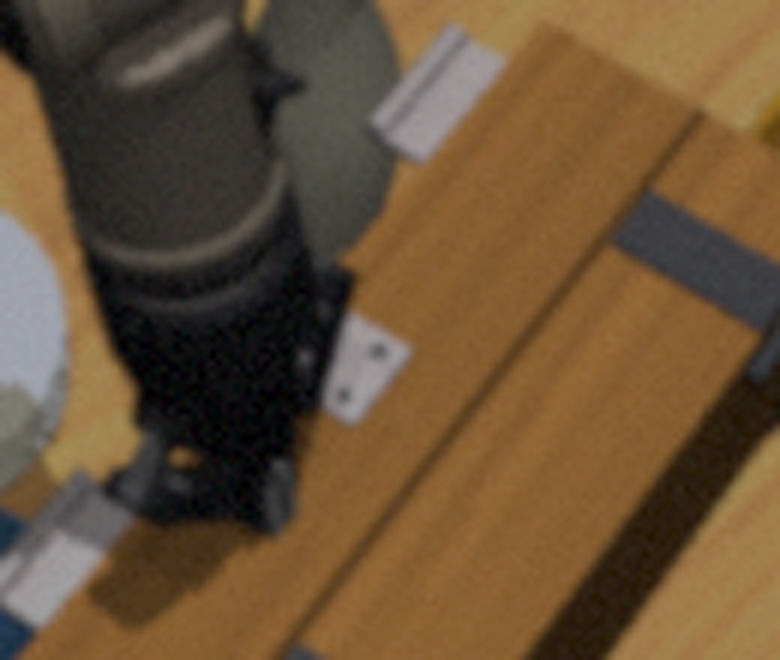

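```bash
cat >> h.py <<'E'
O=np.array([-4.,0,-23.])
def tip(l,pitch,o=None): # pose with fingertip centre (shut) at chest-local l
    Rm=ori(pitch); return mk(w(l)-Rm@(O if o is None else o),Rm)
def tstat():
    stat();T=cur();print('tip loc',loc(T[:3,3]+T[:3,:3]@O).round(1))
E
python3 - <<'E'
from h import *
tstat();T0=cur()
p=imaging.camera_params('wrist');M=cv2.Rodrigues(p['rvec'])[0];c=-M.T@p['tvec'];print('cam in tool',T0[:3,:3].T@(c-T0[:3,3]))
A=tip([-60,-50,185],80);plan(T0,A)
B=tip([-97,-24,130],70);plan(A,B)
from ik import *
for p in (50,55,60,65,70,75):
  for nm,l in (('catch',(-97,-24,125)),('catch2',(-97,-24,73)),('hasp0',(-101,0,37)),('lift',(-95,-125,140)),('lift2',(100,-125,305)),('h90',(-182,0,165)),('h180',(-58,0,245)),('h230',(10,0,190))):
    s=search(tip(l,p),6); print(p,nm,len(s),s[0].round(2) if s else '')
E
```

```text
t 8.98 p [625.6 -94.3 128.3] loc [-30.2 -69.4 128.3] rot vs down [ 0.06 10.29  0.05] F [-8.3  2.2 18.3] w -0.1 q [ 0.    0.34  0.13  1.83 -0.13  0.81 -1.21]
tip loc [-38.3 -69.4 150.2]
cam in tool [  69.51181472   -0.9825487  -166.26592014]
N 2 dp cm [-0.767 -0.97  -1.905] rot deg [-0.026 -0.143 -0.025] | total dp(tool,mm) [-15.3 -19.4 -38.1] rot [-0.05 -0.29 -0.05]
N 2 dp cm [-2.205 -1.3    2.243] rot deg [0. 5. 0.] | total dp(tool,mm) [-42.1 -26.   46.7] rot [ 0. 10.  0.]
50 catch 0 
50 catch2 2 [-0.85  0.85  1.26  2.43  4.2   1.    0.46]
50 hasp0 0 
50 lift 4 [ 0.79  0.21 -0.45  2.27 -1.29  0.26  0.17]
50 lift2 3 [ 0.58  0.28 -0.45  1.71 -0.2   0.52 -1.09]
50 h90 0 
50 h180 3 [ 1.01 -0.03 -0.93  2.19 -0.55  0.33 -0.88]
50 h230 2 [-0.45  0.21  0.52  2.13 -1.07  0.26 -0.4 ]
55 catch 3 [-0.36  0.17  0.52  2.33 -1.32  0.26 -0.05]
55 catch2 3 [-0.19  0.28  0.34  2.38  4.32  0.26  0.59]
55 hasp0 2 [-0.92  1.27  1.43  2.41  4.18  1.34  0.22]
55 lift 3 [-0.36  0.3   0.82  2.21 -1.33  0.54  0.1 ]
55 lift2 4 [ 0.21  0.29 -0.02  1.64 -0.33  0.65 -1.01]
55 h90 2 [-0.32 -0.12  0.43  2.43 -0.43
[... 1079 characters left out ...]
ft 3 [-0.16  0.29  0.52  2.02 -0.53  0.62 -0.7 ]
70 lift2 2 [ 0.35  0.41 -0.28  1.4   0.02  1.01 -1.31]
70 h90 2 [ 0.53 -0.02 -0.46  2.25 -0.16  0.58 -1.22]
70 h180 5 [-1.    0.27  1.18  1.93 -0.49  0.82 -1.  ]
70 h230 4 [-0.42  0.32  0.5   1.85 -0.34  0.69 -1.16]
75 catch 3 [-0.31  0.26  0.42  2.05 -0.3   0.62 -1.1 ]
75 catch2 3 [ 0.72  0.38 -0.79  2.08  0.43  0.56 -1.75]
75 hasp0 5 [ 0.08  0.35 -0.09  2.13 -0.04  0.4  -1.37]
75 lift 3 [ 0.05  0.29  0.24  1.95 -0.28  0.69 -0.94]
75 lift2 5 [ 0.54  0.49 -0.62  1.31  0.25  1.16 -1.47]
75 h90 4 [-0.26  0.02  0.31  2.19 -0.1   0.68 -1.29]
75 h180 6 [ 0.85  0.22 -0.99  1.85  0.21  0.92 -1.62]
75 h230 3 [-0.16  0.32  0.17  1.77 -0.13  0.8  -1.34]
```

Run:
```python
from h import *
from ik import *
for p in (56,58,60,62,64,66):
    T=tip([-106,0,36],p)
    S=[]
    for _ in range(40):
        q,ep,er=ik(T,rng.uniform(LO+.1,HI-.1),m=.04,reg=1e-3)
        if ep<1 and er<1: S.append(q)
    S.sort(key=lambda q:q[0]); print(p,len(S))
    for q in S[::max(1,len(S)//4)]:
        Ts=fk2(q,K,True); print('  ',q.round(2),'elbow',Ts[1][:3,3].round(0),'wrist',Ts[2][:3,3].round(0))
```

```text
56 24
   [-0.92  1.07  1.33  2.41  4.24  1.13  0.29] elbow [276. 343. 551.] wrist [357. -72. 314.]
   [ 0.84  0.42 -0.96  2.4   2.06  0.27  2.9 ] elbow [ 144. -207.  721.] wrist [351. -51. 311.]
   [ 0.84  0.42 -0.96  2.4   2.06  0.27  2.9 ] elbow [ 144. -207.  721.] wrist [351. -51. 311.]
   [ 1.13  0.62 -1.33  2.37  1.69  0.48 -2.9 ] elbow [ 135. -321.  655.] wrist [363. -55. 319.]
58 20
   [-0.93  1.19  1.41  2.39  4.28  1.24  0.2 ] elbow [288. 373. 498.] wrist [368. -71. 320.]
   [-0.89  0.85  1.21  2.39  4.32  0.88  0.31] elbow [243. 274. 638.] wrist [367. -71. 320.]
   [-0.31  0.36  0.39  2.4   4.14  0.27  0.7 ] elbow [170.   6. 757.] wrist [363. -69. 318.]
   [ 1.12  0.62 -1.33  2.35  1.62  0.5  -2.85] elbow [ 138. -319.  655.] wrist [369. -51. 323.]
60 16
   [-0.91  0.91  1.26  2.37  4.39  0.93  0.23] elbow [248. 296. 618.] wrist [377. -69. 326.]
   [-0.38  0.37  0.47  2.37  4.38  0.27  0.45] elbow [171.  20. 756.] wrist [375. -69. 325.]
   [ 0.87  0.43 -1.    2.33  1.46  0.27 -2.78] elbow [ 141. -215.  718.] wrist [379. -49. 329.]
   [ 1.08  0.58 -1.28  2.33  1.5   0.47 -2.7
[... 788 characters left out ...]
2. 756.] wrist [405. -66. 341.]
   [ 0.77  0.4  -0.88  2.27  1.02  0.27 -2.36] elbow [ 146. -191.  727.] wrist [403. -48. 341.]
   [ 1.09  0.63 -1.33  2.28  1.33  0.57 -2.58] elbow [ 148. -319.  652.] wrist [402. -47. 340.]
66 19
   [-0.53  0.41  0.66  2.29 -1.32  0.34 -0.14] elbow [178.  58. 751.] wrist [411. -64. 343.]
   [-0.38  0.37  0.48  2.29 -1.18  0.27 -0.26] elbow [171.  21. 756.] wrist [412. -63. 344.]
   [-0.38  0.37  0.48  2.29 -1.18  0.27 -0.26] elbow [171.  21. 756.] wrist [412. -63. 344.]
   [ 0.67  0.37 -0.76  2.25  0.78  0.27 -2.13] elbow [ 150. -170.  734.] wrist [415. -48. 346.]
   [ 0.99  0.54 -1.19  2.25  1.16  0.49 -2.45] elbow [ 150. -272.  684.] wrist [413. -46. 345.]
```

Run:
```python
from h import *
tstat();T0=cur()
A=tip([-50,-50,180],80);plan(T0,A,3)
B=tip([-115,-24,150],72);plan(A,B,3)
C_=tip([-98,-24,125],72);plan(B,C_,2);plan(C_,tip([-98,-24,76],72),10)
```

```text
t 8.98 p [625.6 -94.3 128.3] loc [-30.2 -69.4 128.3] rot vs down [ 0.06 10.29  0.05] F [-8.3  2.2 18.3] w -0.1 q [ 0.    0.34  0.13  1.83 -0.13  0.81 -1.21]
tip loc [-38.3 -69.4 150.2]
N 3 dp cm [-0.213 -0.647 -1.047] rot deg [-0.017 -0.095 -0.017] | total dp(tool,mm) [ -6.3 -19.4 -31.4] rot [-0.05 -0.29 -0.05]
N 3 dp cm [-2.228 -0.867  0.48 ] rot deg [0.    2.667 0.   ] | total dp(tool,mm) [-66.1 -26.   17.5] rot [-0.  8.  0.]
N 2 dp cm [0.422 0.    1.451] rot deg [ 0.  0. -0.] | total dp(tool,mm) [ 8.4  0.  29. ] rot [-0.  0.  0.]
N 10 dp cm [-0.151 -0.     0.466] rot deg [ 0.  0. -0.] | total dp(tool,mm) [-15.1   0.   46.6] rot [-0.  0.  0.]
```

Emit:
{"name": "servo_tool", "arguments": {"targets": [{"dp": [-0.2, -0.65, -1.1], "delta_rot": [0, 0, 0]}, {"dp": [-0.2, -0.65, -1.1], "delta_rot": [0, 0, 0]}, {"dp": [-0.2, -0.65, -1.1], "delta_rot": [0, 0, 0]}, {"dp": [-2.2, -0.87, 0.48], "delta_rot": [0, 2.6, 0]}, {"dp": [-2.2, -0.87, 0.48], "delta_rot": [0, 2.6, 0]}, {"dp": [-2.2, -0.87, 0.48], "delta_rot": [0, 2.6, 0]}, {"dp": [0.4, 0, 1.4], "delta_rot": [0, 0, 0]}, {"dp": [0.4, 0, 1.4], "delta_rot": [0, 0, 0]}, {"dp": [0, 0, 0], "delta_rot": [0, 0, 0]}]}}

```text
t: 9.73
eef_pos: [560.8, -56.7, 102.0]
orientation: [-0.013, 0.985, 0.079, 0.154]
contact_force: [0.4, 1.2, 0.5]
gripper_width: -0.0
```

Run:
```python
from h import *
tstat();T0=cur()
plan(T0,tip([-98,-24,122],72),2);plan(T0,tip([-98,-24,76],72),10)
im=imaging.camera('wrist');crop(im,180,150,260,200,3,'pics/w8.png')
```

```text
t 9.73 p [560.8 -56.7 102. ] loc [-88.3 -22.  102. ] rot vs down [ 0.1  17.84 -0.05] F [0.4 1.2 0.5] w -0.0 q [-0.02  0.2   0.1   2.11 -0.19  0.53 -1.19]
tip loc [-99.2 -22.1 122.7]
N 2 dp cm [0.05  0.099 0.049] rot deg [-0.052  0.081  0.018] | total dp(tool,mm) [1. 2. 1.] rot [-0.1   0.16  0.04]
N 10 dp cm [-0.131  0.02   0.448] rot deg [-0.01   0.016  0.004] | total dp(tool,mm) [-13.1   2.   44.8] rot [-0.1   0.16  0.04]
```

View pics/w8.png

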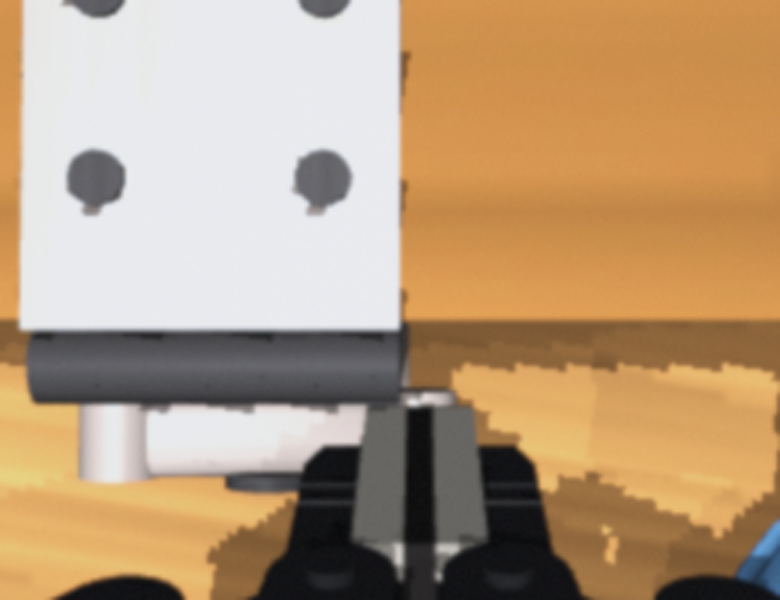

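Emit:
{"name": "servo_tool", "arguments": {"targets": [{"dp": [-0.13, 0.05, 0.45], "delta_rot": [0, 0, 0]}, {"dp": [-0.13, 0.05, 0.45], "delta_rot": [0, 0, 0]}, {"dp": [-0.13, 0.05, 0.45], "delta_rot": [0, 0, 0]}, {"dp": [-0.13, 0.05, 0.45], "delta_rot": [0, 0, 0]}, {"dp": [-0.13, 0, 0.45], "delta_rot": [0, 0, 0]}, {"dp": [-0.13, 0, 0.45], "delta_rot": [0, 0, 0]}, {"dp": [0, 0, 0], "delta_rot": [0, 0, 0]}]}}

```text
t: 10.37
eef_pos: [562.6, -59.9, 74.3]
orientation: [-0.013, 0.985, 0.078, 0.155]
contact_force: [-0.3, -0.2, 0.1]
gripper_width: 0.1
```

Emit:
{"name": "servo_tool", "arguments": {"targets": [{"dp": [-0.13, 0, 0.45], "delta_rot": [0, 0, 0]}, {"dp": [-0.13, 0, 0.45], "delta_rot": [0, 0, 0]}, {"dp": [-0.13, 0, 0.45], "delta_rot": [0, 0, 0]}, {"dp": [-0.13, 0, 0.45], "delta_rot": [0, 0, 0]}, {"dp": [0, 0, 0], "delta_rot": [0, 0, 0]}]}}

```text
t: 10.78
eef_pos: [563.5, -59.9, 55.7]
orientation: [-0.013, 0.985, 0.078, 0.155]
contact_force: [1.2, -0.7, 0.8]
gripper_width: -0.3
```

Run:
```python
from h import *
tstat()
im=imaging.camera('wrist');crop(im,180,150,260,200,3,'pics/w9.png')
```

```text
t 10.78 p [563.5 -59.9  55.7] loc [-86.1 -25.6  55.7] rot vs down [ 0.03 17.92  0.04] F [ 1.2 -0.7  0.8] w -0.3 q [ 0.01  0.28  0.08  2.14 -0.23  0.42 -1.13]
tip loc [-97.  -25.6  76.3]
```

View pics/w9.png

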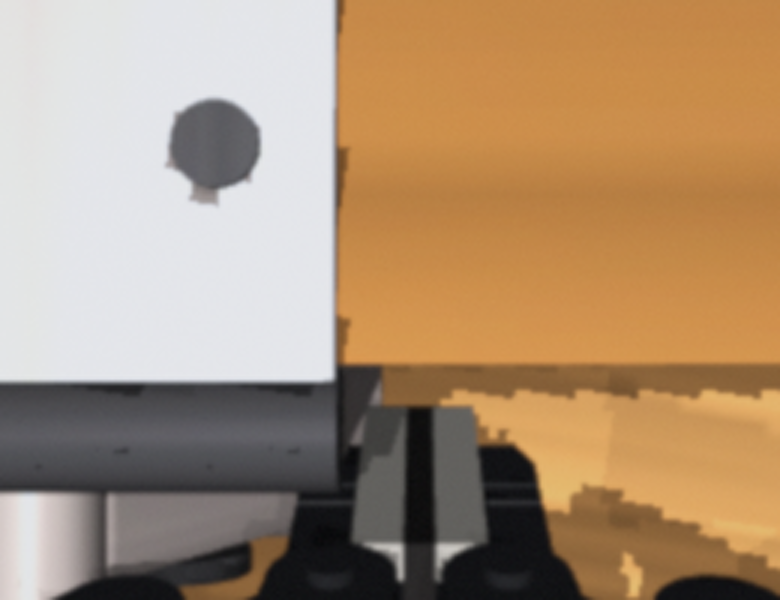

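Run:
```python
from h import *
T0=cur()
A=tip([-98,-30,140],72);plan(T0,A,3)
B=tip([-98,0,140],72);plan(A,B,1)
plan(B,tip([-98,0,84],72),8)
```

```text
N 3 dp cm [ 0.62   0.146 -2.02 ] rot deg [-0.01   0.026 -0.015] | total dp(tool,mm) [ 18.6   4.4 -60.6] rot [-0.03  0.08 -0.04]
N 1 dp cm [-0. -3. -0.] rot deg [ 0.  0. -0.] | total dp(tool,mm) [ -0. -30.   0.] rot [-0.  0.  0.]
N 8 dp cm [-0.216 -0.     0.666] rot deg [ 0.  0. -0.] | total dp(tool,mm) [-17.3   0.   53.3] rot [-0.  0.  0.]
```

Emit:
{"name": "servo_tool", "arguments": {"targets": [{"dp": [0, 0.5, 0], "delta_rot": [0, 0, 0]}, {"dp": [0.62, 0, -2.0], "delta_rot": [0, 0, 0]}, {"dp": [0.62, 0, -2.0], "delta_rot": [0, 0, 0]}, {"dp": [0.62, 0, -2.0], "delta_rot": [0, 0, 0]}, {"dp": [0, -1.5, 0], "delta_rot": [0, 0, 0]}, {"dp": [0, -1.5, 0], "delta_rot": [0, 0, 0]}, {"dp": [0, 0, 0], "delta_rot": [0, 0, 0]}]}}

```text
t: 11.42
eef_pos: [558.9, -32.8, 120.0]
orientation: [-0.013, 0.984, 0.08, 0.156]
contact_force: [-0.4, 1.1, 0.1]
gripper_width: -0.0
```

Emit:
{"name": "servo_tool", "arguments": {"targets": [{"dp": [0, 0, 0], "delta_rot": [0, 0, 0]}, {"dp": [0, 0, 0], "delta_rot": [0, 0, 0]}, {"dp": [0, 0, 0], "delta_rot": [0, 0, 0]}], "grip": 0.8}}

```text
t: 11.67
eef_pos: [559.1, -36.4, 119.2]
orientation: [-0.012, 0.985, 0.078, 0.156]
contact_force: [-0.3, -0.9, 0.2]
gripper_width: 35.8
```

Run:
```python
from h import *
tstat();plan(cur(),tip([-98,0,84],72),8)
im=imaging.camera('wrist');crop(im,160,150,320,240,2.5,'pics/w10.png')
```

```text
t 11.67 p [559.1 -36.4 119.2] loc [-86.8  -1.7 119.2] rot vs down [ 0.   17.96  0.1 ] F [-0.3 -0.9  0.2] w 35.8 q [-0.07  0.17  0.1   2.11 -0.14  0.56 -1.27]
tip loc [-97.7  -1.7 139.9]
N 8 dp cm [-0.219 -0.021  0.663] rot deg [ 0.002  0.005 -0.012] | total dp(tool,mm) [-17.5  -1.7  53. ] rot [ 0.01  0.04 -0.1 ]
```

View pics/w10.png

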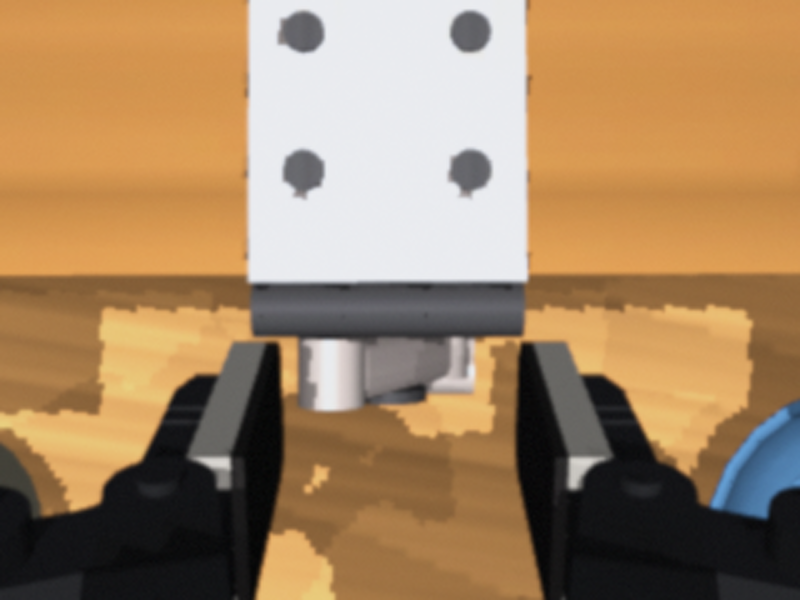

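Emit:
{"name": "servo_tool", "arguments": {"targets": [{"dp": [0, -0.1, 0], "delta_rot": [0, 0, 0]}, {"dp": [-0.22, -0.05, 0.66], "delta_rot": [0, 0, 0]}, {"dp": [-0.22, 0, 0.66], "delta_rot": [0, 0, 0]}, {"dp": [-0.22, 0, 0.66], "delta_rot": [0, 0, 0]}, {"dp": [-0.22, 0, 0.66], "delta_rot": [0, 0, 0]}, {"dp": [-0.22, 0, 0.66], "delta_rot": [0, 0, 0]}, {"dp": [-0.22, 0, 0.66], "delta_rot": [0, 0, 0]}, {"dp": [-0.22, 0, 0.66], "delta_rot": [0, 0, 0]}, {"dp": [-0.22, 0, 0.66], "delta_rot": [0, 0, 0]}, {"dp": [0, 0, 0], "delta_rot": [0, 0, 0]}], "grip": 0.65}}

```text
t: 12.55
eef_pos: [557.1, -33.7, 62.0]
orientation: [-0.013, 0.985, 0.078, 0.154]
contact_force: [-0.0, 0.5, -0.5]
gripper_width: 55.5
```

Run:
```python
from h import *
tstat()
```

```text
t 12.55 p [557.1 -33.7  62. ] loc [-88.3   1.3  62. ] rot vs down [ 0.06 17.8   0.03] F [-0.   0.5 -0.5] w 55.5 q [-0.05  0.26  0.08  2.16 -0.19  0.43 -1.23]
tip loc [-99.1   1.2  82.6]
```

Emit:
{"name": "servo_tool", "arguments": {"targets": [{"dp": [0, 0, 0], "delta_rot": [0, 0, 0]}, {"dp": [0, 0, 0], "delta_rot": [0, 0, 0]}, {"dp": [0, 0, 0], "delta_rot": [0, 0, 0]}, {"dp": [0, 0, 0], "delta_rot": [0, 0, 0]}, {"dp": [0, 0, 0], "delta_rot": [0, 0, 0]}], "grip": 0.05, "force": 25}}

```text
t: 12.97
eef_pos: [559.2, -34.4, 64.5]
orientation: [-0.012, 0.984, 0.078, 0.157]
contact_force: [0.8, -1.1, 0.3]
gripper_width: 10.4
```

Emit:
{"name": "servo_tool", "arguments": {"targets": [{"dp": [0, 0, 0], "delta_rot": [0, 0, 0]}, {"dp": [0, 0, 0], "delta_rot": [0, 0, 0]}]}}

```text
t: 13.13
eef_pos: [559.2, -34.3, 64.5]
orientation: [-0.012, 0.985, 0.078, 0.157]
contact_force: [0.5, -1.0, 1.8]
gripper_width: 10.3
```

Run:
```python
from h import *
tstat()
im=imaging.camera('wrist');crop(im,160,150,320,240,2.5,'pics/w11.png')
```

```text
t 13.13 p [559.2 -34.3  64.5] loc [-86.3   0.3  64.5] rot vs down [-1.000e-02  1.808e+01  6.000e-02] F [ 0.5 -1.   1.8] w 10.3 q [-0.05  0.25  0.08  2.16 -0.19  0.43 -1.23]
tip loc [-97.3   0.3  85.1]
```

View pics/w11.png

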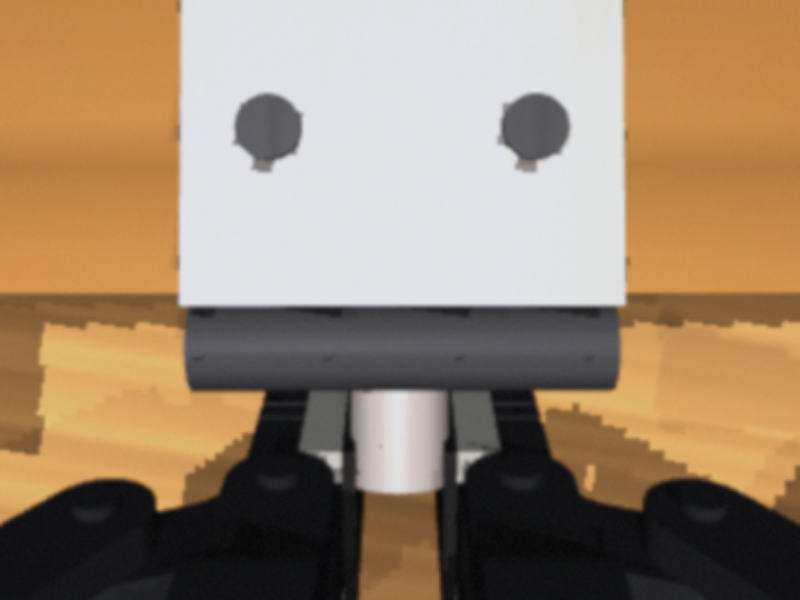

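```bash
cat >> h.py <<'E'
O40=np.array([-6.,0,-26.])
E
python3 - <<'E'
from h import *
from ik import *
q0=env.get_obs()['joint_pos']
for l in ((-140,0,60),(-140,0,38),(-125,0,37),(-108,0,36),(-120,0,50)):
    for p in (62,65,67,69,72):
        T=tip(l,p,O40); q,ep,er=ik(T,q0,m=.01,reg=.05); print(l,p,q.round(2),round(ep,1),round(er,1))
E
```

```text
(-140, 0, 60) 62 [-0.38  0.26  0.5   2.38 -1.35  0.24 -0.05] 0.7 0.5
(-140, 0, 60) 65 [-0.32  0.26  0.42  2.34 -0.99  0.24 -0.41] 0.0 0.0
(-140, 0, 60) 67 [-0.08  0.24  0.15  2.31 -0.53  0.24 -0.86] 0.0 0.0
(-140, 0, 60) 69 [ 0.05  0.24 -0.    2.28 -0.27  0.28 -1.12] 0.0 0.0
(-140, 0, 60) 72 [-0.01  0.25  0.05  2.24 -0.22  0.35 -1.18] 0.0 0.0
(-140, 0, 38) 62 [-0.29  0.31  0.41  2.36 -1.35  0.24 -0.04] 3.0 2.4
(-140, 0, 38) 65 [-0.36  0.32  0.47  2.36 -1.35  0.24 -0.06] 0.0 0.0
(-140, 0, 38) 67 [-0.31  0.31  0.41  2.33 -1.05  0.24 -0.36] 0.0 0.0
(-140, 0, 38) 69 [-0.15  0.3   0.23  2.3  -0.64  0.24 -0.76] 0.0 0.0
(-140, 0, 38) 72 [ 0.02  0.29  0.02  2.25 -0.23  0.3  -1.16] 0.0 0.0
(-125, 0, 37) 62 [-0.29  0.33  0.4   2.34 -1.35  0.24 -0.06] 2.7 2.2
(-125, 0, 37) 65 [-0.35  0.34  0.45  2.33 -1.31  0.24 -0.11] 0.0 0.0
(-125, 0, 37) 67 [-0.29  0.33  0.38  2.3  -1.    0.24 -0.41] 0.0 0.0
(-125, 0, 37) 69 [-0.1   0.31  0.16  2.26 -0.54  0.24 -0.86] 0.0 0.0
(-125, 0, 37) 72 [ 0.01  0.32  0.03  2.22 -0.22  0.3  -1.18] 0.0 0.0
(-108, 0, 36) 62 [-0.29  0.35  0.39  2.31 -1.35  0.24 -0.07] 2.3 2.0
(-108, 0, 36) 65 [-0.33  0.36  0.42  2.3  -1.26  0.24 -0.17] 0.0 0.0
(-108, 0, 36) 67 [-0.26  0.35  0.34  2.27 -0.93  0.24 -0.49] 0.0 0.0
(-108, 0, 36) 69 [ 0.    0.33  0.03  2.22 -0.34  0.24 -1.07] 0.0 0.0
(-108, 0, 36) 72 [-0.01  0.34  0.03  2.18 -0.22  0.31 -1.19] 0.0 0.0
(-120, 0, 50) 62 [-0.34  0.31  0.44  2.34 -1.35  0.24 -0.06] 1.3 1.1
(-120, 0, 50) 65 [-0.32  0.31  0.42  2.31 -1.09  0.24 -0.32] 0.0 0.0
(-120, 0, 50) 67 [-0.18  0.29  0.26  2.28 -0.7   0.24 -0.7 ] 0.0 0.0
(-120, 0, 50) 69 [ 0.05  0.28 -0.01  2.24 -0.25  0.26 -1.14] 0.0 0.0
(-120, 0, 50) 72 [-0.01  0.3   0.04  2.2  -0.22  0.34 -1.19] 0.0 0.0
```

Run:
```python
from h import *
T0=cur()
A=tip([-118,0,150],70,O40);plan(T0,A,4)
B=tip([-150,0,90],69,O40);plan(A,B,3)
C_=tip([-138,0,42],67,O40);plan(B,C_,3)
```

```text
N 4 dp cm [ 0.104  0.009 -1.633] rot deg [ 0.005  0.481 -0.013] | total dp(tool,mm) [  3.3   0.4 -65.3] rot [ 0.02  1.93 -0.05]
N 3 dp cm [-1.68  -0.     1.501] rot deg [-0.     0.333 -0.   ] | total dp(tool,mm) [-50.1  -0.   45.3] rot [-0.  1.  0.]
N 3 dp cm [-0.189  0.     1.628] rot deg [-0.     0.667  0.   ] | total dp(tool,mm) [-5.1  0.  48.9] rot [-0.  2.  0.]
```

Emit:
{"name": "servo_tool", "arguments": {"targets": [{"dp": [0, 0, 0], "delta_rot": [0, 0, 0]}, {"dp": [0, 0, 0], "delta_rot": [0, 0, 0]}, {"dp": [0, 0, 0], "delta_rot": [0, 0, 0]}], "grip": 0.65}}

```text
t: 13.43
eef_pos: [557.8, -33.5, 63.4]
orientation: [-0.013, 0.985, 0.078, 0.155]
contact_force: [0.7, 0.1, -0.3]
gripper_width: 46.0
```

Emit:
{"name": "servo_tool", "arguments": {"targets": [{"dp": [0.1, 0, -1.6], "delta_rot": [0, 0.5, 0]}, {"dp": [0.1, 0, -1.6], "delta_rot": [0, 0.5, 0]}, {"dp": [0.1, 0, -1.6], "delta_rot": [0, 0.5, 0]}, {"dp": [0.1, 0, -1.6], "delta_rot": [0, 0.5, 0]}, {"dp": [-1.7, 0, 1.5], "delta_rot": [0, 0.3, 0]}, {"dp": [-1.7, 0, 1.5], "delta_rot": [0, 0.3, 0]}, {"dp": [-1.7, 0, 1.5], "delta_rot": [0, 0.3, 0]}, {"dp": [0, 0, 0], "delta_rot": [0, 0, 0]}, {"dp": [0, 0, 0], "delta_rot": [0, 0, 0]}]}}

```text
t: 14.18
eef_pos: [508.8, -41.5, 64.9]
orientation: [-0.015, 0.981, 0.078, 0.179]
contact_force: [1.7, 0.5, -0.4]
gripper_width: 55.6
```

Run:
```python
from h import *
tstat();T=cur();print(loc(T[:3,3]+T[:3,:3]@O40)); plan(cur(),tip([-138,0,42],67,O40),4)
p=imaging.camera_params('wrist')
im=imaging.camera('wrist');crop(im,160,150,320,240,2.5,'pics/w12.png')
for l in ([-102,20,42],[-102,-20,42],[-93,0,70],[-93,0,126],[-99,0,126],[-80,20,146]): print(l,((proj('wrist',w(l),p)[0]-[160,150])*2.5).round())
```

```text
t 14.18 p [508.8 -41.5  64.9] loc [-137.3    1.2   64.9] rot vs down [ 0.07 20.72  0.06] F [ 1.7  0.5 -0.4] w 55.6 q [-0.01  0.16  0.06  2.3  -0.26  0.34 -1.13]
tip loc [-149.2    1.2   85. ]
[-152.08496256    1.21454302   87.1099451 ]
N 4 dp cm [-0.061  0.032  1.172] rot deg [-0.013  0.57  -0.018] | total dp(tool,mm) [-1.8  1.3 46.9] rot [-0.05  2.28 -0.07]
[-102, 20, 42] [310. 150.]
[-102, -20, 42] [508. 150.]
[-93, 0, 70] [411.  77.]
[-93, 0, 126] [416. -23.]
[-99, 0, 126] [416.  26.]
[-80, 20, 146] [ 221. -210.]
```

View pics/w12.png

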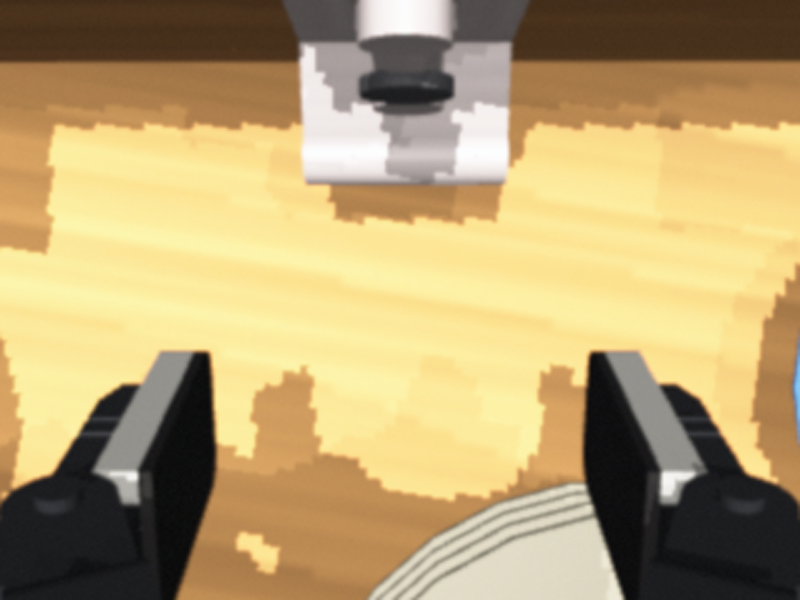

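Emit:
{"name": "servo_tool", "arguments": {"targets": [{"dp": [-0.06, 0.03, 1.17], "delta_rot": [0, 0.57, 0]}, {"dp": [-0.06, 0.03, 1.17], "delta_rot": [0, 0.57, 0]}, {"dp": [-0.06, 0.03, 1.17], "delta_rot": [0, 0.57, 0]}, {"dp": [-0.06, 0.03, 1.17], "delta_rot": [0, 0.57, 0]}, {"dp": [0, 0, 0], "delta_rot": [0, 0, 0]}, {"dp": [0, 0, 0], "delta_rot": [0, 0, 0]}]}}

```text
t: 14.73
eef_pos: [523.2, -38.3, 28.8]
orientation: [-0.019, 0.977, 0.078, 0.196]
contact_force: [-0.1, 0.9, 0.0]
gripper_width: 55.3
```

Run:
```python
from h import *
tstat();T=cur();print(loc(T[:3,3]+T[:3,:3]@O40)); plan(cur(),tip([-110,0,38],67,O40),4)
```

```text
t 14.73 p [523.2 -38.3  28.8] loc [-122.5    2.1   28.8] rot vs down [ 0.36 22.7  -0.05] F [-0.1  0.9  0. ] w 55.3 q [-0.16  0.26  0.23  2.32 -0.7   0.23 -0.7 ]
tip loc [-135.     2.    48.4]
[-138.0335906     1.95638101   50.43043054]
N 4 dp cm [0.529 0.055 0.557] rot deg [-0.089  0.074 -0.006] | total dp(tool,mm) [21.2  2.2 22.2] rot [-0.36  0.3  -0.02]
```

Emit:
{"name": "servo_tool", "arguments": {"targets": [{"dp": [0.3, 0.04, 0.32], "delta_rot": [0, 0, 0]}, {"dp": [0.3, 0.04, 0.32], "delta_rot": [0, 0, 0]}, {"dp": [0.3, 0.04, 0.32], "delta_rot": [0, 0, 0]}, {"dp": [0.3, 0.04, 0.32], "delta_rot": [0, 0, 0]}, {"dp": [0.3, 0.04, 0.32], "delta_rot": [0, 0, 0]}, {"dp": [0, 0, 0], "delta_rot": [0, 0, 0]}, {"dp": [0, 0, 0], "delta_rot": [0, 0, 0]}]}}

```text
t: 15.32
eef_pos: [541.7, -37.7, 18.5]
orientation: [-0.019, 0.978, 0.078, 0.195]
contact_force: [0.7, -1.3, -0.5]
gripper_width: 55.4
```

Run:
```python
from h import *
tstat();T=cur();print(loc(T[:3,3]+T[:3,:3]@O40)); plan(cur(),tip([-110,0,38],67,O40),4)
p=imaging.camera_params('wrist')
im=imaging.camera('wrist');crop(im,160,150,320,240,2.5,'pics/w13.png')
for l in ([-102,20,42],[-102,-20,42],[-93,0,70],[-93,0,126],[-99,0,126],[-80,20,146]): print(l,((proj('wrist',w(l),p)[0]-[160,150])*2.5).round())
```

```text
t 15.32 p [541.7 -37.7  18.5] loc [-104.1   -0.2   18.5] rot vs down [3.800e-01 2.259e+01 2.000e-02] F [ 0.7 -1.3 -0.5] w 55.4 q [-0.17  0.31  0.25  2.29 -0.78  0.23 -0.63]
tip loc [-116.7   -0.3   38.2]
[-119.65499688   -0.34213483   40.24473335]
N 4 dp cm [ 0.206 -0.004  0.144] rot deg [-0.092  0.102 -0.024] | total dp(tool,mm) [ 8.2 -0.2  5.7] rot [-0.37  0.41 -0.1 ]
[-102, 20, 42] [272. 317.]
[-102, -20, 42] [533. 317.]
[-93, 0, 70] [402. 243.]
[-93, 0, 126] [400. 179.]
[-99, 0, 126] [400. 262.]
[-80, 20, 146] [  31. -110.]
```

View pics/w13.png

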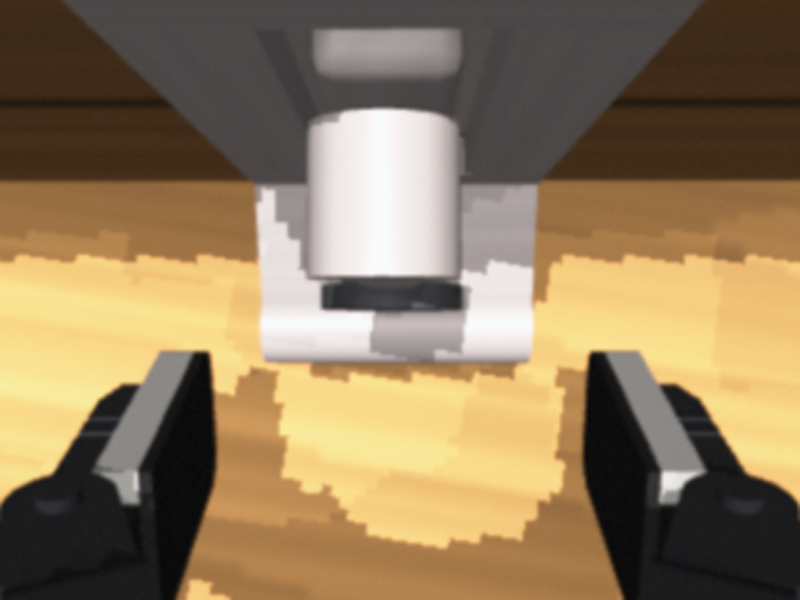

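Emit:
{"name": "servo_tool", "arguments": {"targets": [{"dp": [0.19, 0, 0.17], "delta_rot": [0, 0, 0]}, {"dp": [0.19, 0, 0.17], "delta_rot": [0, 0, 0]}, {"dp": [0.19, 0, 0.17], "delta_rot": [0, 0, 0]}, {"dp": [0.19, 0, 0.17], "delta_rot": [0, 0, 0]}, {"dp": [0.19, 0, 0.17], "delta_rot": [0, 0, 0]}, {"dp": [0, 0, 0], "delta_rot": [0, 0, 0]}, {"dp": [0, 0, 0], "delta_rot": [0, 0, 0]}]}}

```text
t: 15.95
eef_pos: [553.6, -35.6, 14.5]
orientation: [-0.019, 0.978, 0.078, 0.195]
contact_force: [0.6, -0.6, -0.4]
gripper_width: 55.2
```

Run:
```python
from h import *
tstat();T=cur();print(loc(T[:3,3]+T[:3,:3]@O40)); plan(cur(),tip([-108,0,36],67,O40),4)
p=imaging.camera_params('wrist')
im=imaging.camera('wrist');crop(im,160,150,320,240,2.5,'pics/w14.png')
for l in ([-102,20,42],[-102,-20,42],[-93,0,70],[-93,0,126],[-99,0,126],[-80,20,146]): print(l,((proj('wrist',w(l),p)[0]-[160,150])*2.5).round())
```

```text
t 15.95 p [553.6 -35.6  14.5] loc [-92.1  -0.1  14.5] rot vs down [3.800e-01 2.261e+01 1.000e-02] F [ 0.6 -0.6 -0.4] w 55.2 q [-0.17  0.33  0.25  2.26 -0.79  0.23 -0.62]
tip loc [-104.6   -0.2   34.2]
[-107.61424187   -0.21234545   36.17431955]
N 4 dp cm [-0.006 -0.001 -0.001] rot deg [-0.093  0.098 -0.022] | total dp(tool,mm) [-0.2 -0.1 -0. ] rot [-0.37  0.39 -0.09]
[-102, 20, 42] [269. 398.]
[-102, -20, 42] [538. 398.]
[-93, 0, 70] [403. 339.]
[-93, 0, 126] [402. 347.]
[-99, 0, 126] [401. 438.]
[-80, 20, 146] [-6. 87.]
```

View pics/w14.png

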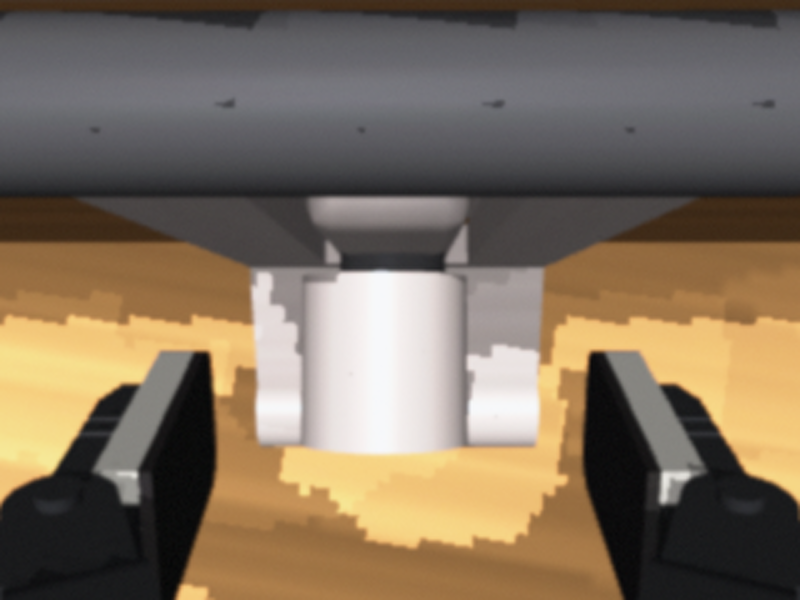

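Emit:
{"name": "servo_tool", "arguments": {"targets": [{"dp": [0, 0, 0.1], "delta_rot": [0, 0, 0]}, {"dp": [0, 0, 0.1], "delta_rot": [0, 0, 0]}, {"dp": [0, 0, 0], "delta_rot": [0, 0, 0]}]}}

```text
t: 16.25
eef_pos: [554.1, -35.5, 12.5]
orientation: [-0.019, 0.978, 0.078, 0.195]
contact_force: [-0.6, 0.4, 0.1]
gripper_width: 55.4
```

Emit:
{"name": "servo_tool", "arguments": {"targets": [{"dp": [0, 0, 0], "delta_rot": [0, 0, 0]}, {"dp": [0, 0, 0], "delta_rot": [0, 0, 0]}, {"dp": [0, 0, 0], "delta_rot": [0, 0, 0]}, {"dp": [0, 0, 0], "delta_rot": [0, 0, 0]}, {"dp": [0, 0, 0], "delta_rot": [0, 0, 0]}], "grip": 0.3, "force": 30}}

```text
t: 16.67
eef_pos: [554.1, -35.3, 12.8]
orientation: [-0.019, 0.978, 0.078, 0.195]
contact_force: [-2.6, 1.1, 5.2]
gripper_width: 39.1
```

Run:
```python
from h import *
tstat();T=cur();print(loc(T[:3,3]+T[:3,:3]@O40))
im=imaging.camera('wrist');crop(im,160,150,320,240,2.5,'pics/w15.png')
```

```text
t 16.67 p [554.1 -35.3  12.8] loc [-91.6   0.2  12.8] rot vs down [4.200e-01 2.261e+01 1.000e-02] F [-2.6  1.1  5.2] w 39.1 q [-0.18  0.34  0.26  2.26 -0.82  0.23 -0.59]
tip loc [-1.041e+02  1.000e-01  3.250e+01]
[-1.07088039e+02  5.01427935e-02  3.45189051e+01]
```

View pics/w15.png

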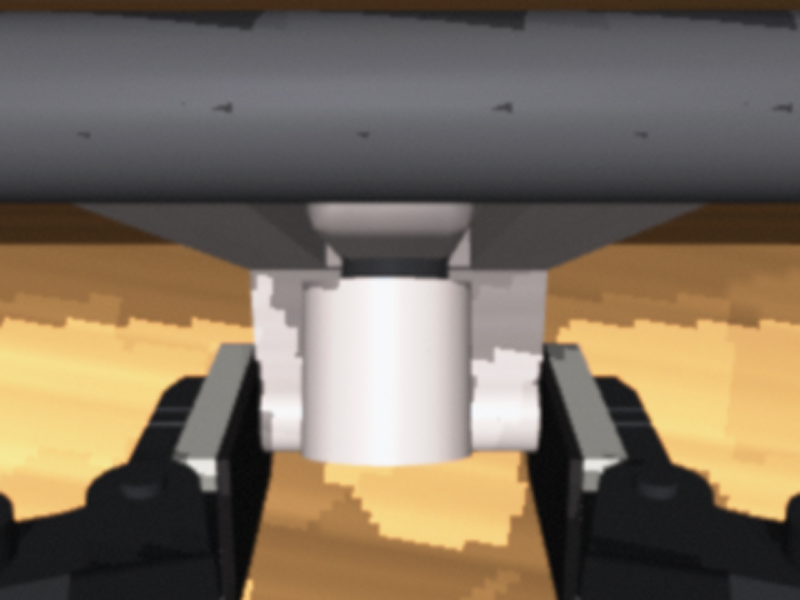

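```bash
cat > hasp.py <<'E'
from h import *
import json,sys,pickle
def roll(phi): 
    return np.array([-80-104*np.sin(phi)-22*np.cos(phi),0,146-104*np.cos(phi)+22*np.sin(phi)])
def init():
    T=cur(); rt=T[:3,:3].T@(w(roll(0))-T[:3,3]); pickle.dump(rt,open('rt.pkl','wb')); return rt
def pose(phi,pitch,rt,y=0): 
    Rm=ori(pitch); return mk(w(roll(phi))-Rm@rt,Rm)
def est(rt):
    T=cur(); l=loc(T[:3,3]+T[:3,:3]@rt); d=l-[-80,0,146]; a=np.arctan2(-d[0],-d[2])-np.arctan2(22,104); a%=2*np.pi
    pitch=90-np.degrees(R.from_matrix(ori(90).T@T[:3,:3]).as_rotvec())[1]
    print('phi',round(a,3),'r',round(np.hypot(d[0],d[2]),1),'y',l[1].round(1),'pitch',pitch.round(1)); return a,pitch
def rows(Ts,f=2):
    out=[];T=Ts[0]
    for Tn in Ts[1:]:
        D=np.linalg.inv(T)@Tn; dp=(D[:3,3]/10).round(f); rv=np.degrees(R.from_matrix(D[:3,:3]).as_rotvec()).round(1)
        out.append({"dp":(dp+0.).tolist(),"delta_rot":(rv+0.).tolist()}); T=T@mk(dp*10,R.from_rotvec(np.radians(rv)).as_matrix())
    print(json.dumps(out))
E
python3 - <<'E'
from hasp import *
rt=init();print(rt);a,p=est(rt)
T0=cur();Ts=[T0]+[mk(w(roll(f))-T0[:3,:3]@rt,T0[:3,:3]) for f in (.04,.08,.13,.2,.27,.35,.44,.53)]
rows(Ts)
E
```

```text
[  1.54994162   0.04196322 -30.95952414]
phi 6.283 r 106.3 y -0.0 pitch 67.4
[{"dp": [-0.35, 0.0, -0.25], "delta_rot": [0.0, 0.0, 0.0]}, {"dp": [-0.33, 0.0, -0.26], "delta_rot": [0.0, 0.0, 0.0]}, {"dp": [-0.4, 0.0, -0.35], "delta_rot": [0.0, 0.0, 0.0]}, {"dp": [-0.54, -0.01, -0.51], "delta_rot": [0.0, 0.0, 0.0]}, {"dp": [-0.5, 0.0, -0.56], "delta_rot": [0.0, 0.0, 0.0]}, {"dp": [-0.52, 0.0, -0.67], "delta_rot": [0.0, 0.0, 0.0]}, {"dp": [-0.51, -0.01, -0.8], "delta_rot": [0.0, 0.0, 0.0]}, {"dp": [-0.45, 0.0, -0.85], "delta_rot": [0.0, 0.0, 0.0]}]
```

Emit:
{"name": "servo_tool", "arguments": {"targets": [{"dp": [-0.35, 0.0, -0.25], "delta_rot": [0.0, 0.0, 0.0]}, {"dp": [-0.33, 0.0, -0.26], "delta_rot": [0.0, 0.0, 0.0]}, {"dp": [-0.4, 0.0, -0.35], "delta_rot": [0.0, 0.0, 0.0]}, {"dp": [-0.54, 0, -0.51], "delta_rot": [0.0, 0.0, 0.0]}, {"dp": [0, 0, 0], "delta_rot": [0, 0, 0]}]}}

```text
t: 17.13
eef_pos: [533.9, -38.6, 19.9]
orientation: [-0.019, 0.977, 0.078, 0.196]
contact_force: [2.7, 2.4, 0.7]
gripper_width: 39.2
```

Run:
```python
from hasp import *
rt=pickle.load(open('rt.pkl','rb'));tstat();a,p=est(rt)
im=imaging.camera('wrist');crop(im,160,150,320,240,2.5,'pics/w16.png')
T0=cur();Ts=[T0]+[mk(w(roll(f))-T0[:3,:3]@rt,T0[:3,:3]) for f in np.arange(1,9)*.09+a]
rows(Ts)
```

```text
t 17.13 p [533.9 -38.6  19.9] loc [-112.     0.2   19.9] rot vs down [ 0.4  22.67 -0.  ] F [2.7 2.4 0.7] w 39.2 q [-0.19  0.3   0.27  2.3  -0.82  0.23 -0.59]
tip loc [-124.6    0.    39.6]
phi 0.205 r 105.9 y -0.1 pitch 67.3
[{"dp": [-0.69, -0.01, -0.71], "delta_rot": [0.0, 0.0, 0.0]}, {"dp": [-0.56, -0.01, -0.78], "delta_rot": [0.0, 0.0, 0.0]}, {"dp": [-0.49, 0.0, -0.82], "delta_rot": [0.0, 0.0, 0.0]}, {"dp": [-0.41, -0.01, -0.86], "delta_rot": [0.0, 0.0, 0.0]}, {"dp": [-0.33, 0.0, -0.9], "delta_rot": [0.0, 0.0, 0.0]}, {"dp": [-0.26, -0.01, -0.92], "delta_rot": [0.0, 0.0, 0.0]}, {"dp": [-0.16, -0.01, -0.94], "delta_rot": [0.0, 0.0, 0.0]}, {"dp": [-0.09, 0.0, -0.96], "delta_rot": [0.0, 0.0, 0.0]}]
```

View pics/w16.png

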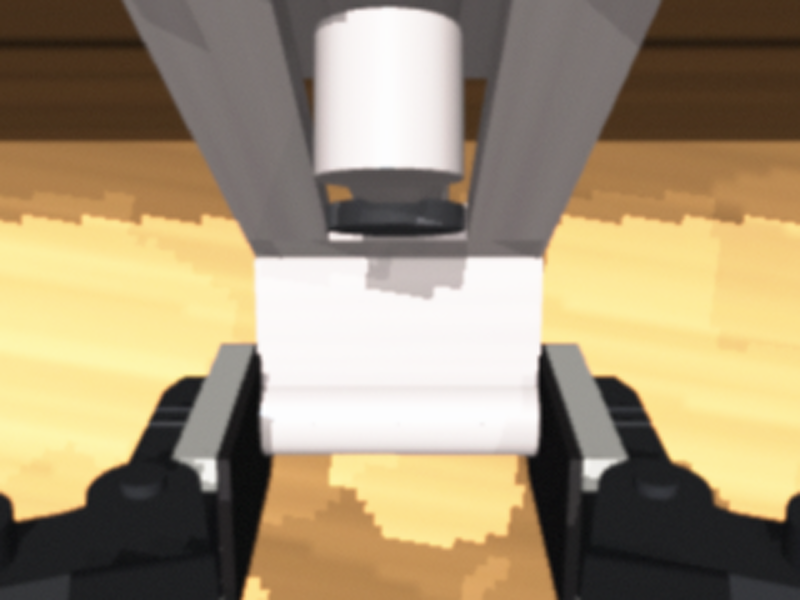

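Hasp is swinging out with its slot clear of the bar. Continue.

Emit:
{"name": "servo_tool", "arguments": {"targets": [{"dp": [-0.69, 0, -0.71], "delta_rot": [0.0, 0.0, 0.0]}, {"dp": [-0.56, 0, -0.78], "delta_rot": [0.0, 0.0, 0.0]}, {"dp": [-0.49, 0.0, -0.82], "delta_rot": [0.0, 0.0, 0.0]}, {"dp": [-0.41, 0, -0.86], "delta_rot": [0.0, 0.0, 0.0]}, {"dp": [-0.33, 0.0, -0.9], "delta_rot": [0.0, 0.0, 0.0]}, {"dp": [-0.26, 0, -0.92], "delta_rot": [0.0, 0.0, 0.0]}, {"dp": [-0.16, 0, -0.94], "delta_rot": [0.0, 0.0, 0.0]}, {"dp": [-0.09, 0.0, -0.96], "delta_rot": [0.0, 0.0, 0.0]}]}}

```text
t: 17.85
eef_pos: [481.2, -47.1, 72.0]
orientation: [-0.019, 0.977, 0.078, 0.196]
contact_force: [5.3, 5.5, 0.2]
gripper_width: 39.0
```

Run:
```python
from hasp import *
rt=pickle.load(open('rt.pkl','rb'));tstat();a,p=est(rt)
T0=cur();Ts=[T0]+[pose(a+.12*k,min(p+.5*k,72),rt) for k in range(1,11)]
rows(Ts)
```

```text
t 17.85 p [481.2 -47.1  72. ] loc [-1.654e+02  1.000e-01  7.200e+01] rot vs down [ 0.41 22.69 -0.  ] F [5.3 5.5 0.2] w 39.0 q [-0.39  0.1   0.5   2.38 -0.5   0.33 -0.86]
tip loc [-1.78e+02 -1.00e-01  9.17e+01]
phi 0.925 r 105.9 y -0.2 pitch 67.3
[{"dp": [-0.05, -0.01, -1.27], "delta_rot": [-0.4, -0.5, -0.1]}, {"dp": [0.14, 0.0, -1.27], "delta_rot": [0.0, -0.5, 0.0]}, {"dp": [0.28, 0.0, -1.24], "delta_rot": [0.0, -0.5, 0.0]}, {"dp": [0.41, 0.0, -1.2], "delta_rot": [0.0, -0.5, 0.0]}, {"dp": [0.55, 0.0, -1.14], "delta_rot": [0.0, -0.5, 0.0]}, {"dp": [0.66, 0.0, -1.07], "delta_rot": [0.0, -0.5, 0.0]}, {"dp": [0.78, 0.0, -0.99], "delta_rot": [0.0, -0.5, 0.0]}, {"dp": [0.89, 0.0, -0.89], "delta_rot": [0.0, -0.5, 0.0]}, {"dp": [0.98, 0.01, -0.78], "delta_rot": [0.0, -0.5, 0.0]}, {"dp": [1.07, 0.0, -0.67], "delta_rot": [0.0, -0.2, 0.0]}]
```

Emit:
{"name": "servo_tool", "arguments": {"targets": [{"dp": [-0.05, 0, -1.27], "delta_rot": [0, -0.5, 0]}, {"dp": [0.14, 0.0, -1.27], "delta_rot": [0.0, -0.5, 0.0]}, {"dp": [0.28, 0.0, -1.24], "delta_rot": [0.0, -0.5, 0.0]}, {"dp": [0.41, 0.0, -1.2], "delta_rot": [0.0, -0.5, 0.0]}, {"dp": [0.55, 0.0, -1.14], "delta_rot": [0.0, -0.5, 0.0]}, {"dp": [0.66, 0.0, -1.07], "delta_rot": [0.0, -0.5, 0.0]}, {"dp": [0.78, 0.0, -0.99], "delta_rot": [0.0, -0.5, 0.0]}, {"dp": [0.89, 0.0, -0.89], "delta_rot": [0.0, -0.5, 0.0]}, {"dp": [0.98, 0, -0.78], "delta_rot": [0.0, -0.5, 0.0]}, {"dp": [1.07, 0.0, -0.67], "delta_rot": [0.0, -0.2, 0.0]}]}}

```text
t: 18.68
eef_pos: [494.3, -44.9, 186.9]
orientation: [-0.017, 0.985, 0.078, 0.151]
contact_force: [-1.0, 4.1, -3.0]
gripper_width: 38.8
```

Run:
```python
from hasp import *
rt=pickle.load(open('rt.pkl','rb'));tstat();a,p=est(rt)
T0=cur();Ts=[T0]+[pose(a+.12*k,p,rt) for k in range(1,11)]
rows(Ts)
```

```text
t 18.68 p [494.3 -44.9 186.9] loc [-1.521e+02  1.000e-01  1.869e+02] rot vs down [ 0.55 17.53  0.02] F [-1.   4.1 -3. ] w 38.8 q [-0.48 -0.05  0.53  2.16 -0.07  0.73 -1.32]
tip loc [-1.628e+02 -1.000e-01  2.077e+02]
phi 2.088 r 106.9 y -0.2 pitch 72.5
[{"dp": [1.16, 0.0, -0.54], "delta_rot": [-0.5, 0.0, -0.1]}, {"dp": [1.19, 0.0, -0.45], "delta_rot": [0.0, 0.0, 0.0]}, {"dp": [1.24, 0.0, -0.3], "delta_rot": [0.0, 0.0, 0.0]}, {"dp": [1.27, 0.0, -0.15], "delta_rot": [0.0, 0.0, 0.0]}, {"dp": [1.27, 0.0, 0.0], "delta_rot": [0.0, 0.0, 0.0]}, {"dp": [1.27, 0.0, 0.15], "delta_rot": [0.0, 0.0, 0.0]}, {"dp": [1.24, 0.0, 0.31], "delta_rot": [0.0, 0.0, 0.0]}, {"dp": [1.19, 0.0, 0.45], "delta_rot": [0.0, 0.0, 0.0]}, {"dp": [1.13, 0.0, 0.59], "delta_rot": [0.0, 0.0, 0.0]}, {"dp": [1.05, 0.0, 0.72], "delta_rot": [0.0, 0.0, 0.0]}]
```

Emit:
{"name": "servo_tool", "arguments": {"targets": [{"dp": [1.16, 0.0, -0.54], "delta_rot": [0, 0.0, 0]}, {"dp": [1.19, 0.0, -0.45], "delta_rot": [0.0, 0.0, 0.0]}, {"dp": [1.24, 0.0, -0.3], "delta_rot": [0.0, 0.0, 0.0]}, {"dp": [1.27, 0.0, -0.15], "delta_rot": [0.0, 0.0, 0.0]}, {"dp": [1.27, 0.0, 0.0], "delta_rot": [0.0, 0.0, 0.0]}, {"dp": [1.27, 0.0, 0.15], "delta_rot": [0.0, 0.0, 0.0]}, {"dp": [1.24, 0.0, 0.31], "delta_rot": [0.0, 0.0, 0.0]}, {"dp": [1.19, 0.0, 0.45], "delta_rot": [0.0, 0.0, 0.0]}, {"dp": [1.13, 0.0, 0.59], "delta_rot": [0.0, 0.0, 0.0]}, {"dp": [1.05, 0.0, 0.72], "delta_rot": [0.0, 0.0, 0.0]}]}}

```text
t: 19.52
eef_pos: [613.8, -25.7, 219.2]
orientation: [-0.017, 0.984, 0.078, 0.156]
contact_force: [-1.0, 2.7, 5.1]
gripper_width: 38.8
```

Run:
```python
from hasp import *
rt=pickle.load(open('rt.pkl','rb'));tstat();a,p=est(rt)
T0=cur();Ts=[T0]+[pose(a+.12*k,p,rt) for k in range(1,11)]
rows(Ts); print(a+1.2)
im=imaging.camera('wrist');cv2.imwrite('pics/w17.png',im[:,:,::-1])
```

```text
t 19.52 p [613.8 -25.7 219.2] loc [-3.110e+01  2.000e-01  2.192e+02] rot vs down [ 0.54 18.05  0.  ] F [-1.   2.7  5.1] w 38.8 q [-0.46  0.16  0.53  1.89 -0.21  0.81 -1.24]
tip loc [-42.    0.  239.8]
phi 3.31 r 110.9 y -0.1 pitch 72.0
[{"dp": [0.64, 0.03, 1.23], "delta_rot": [-0.5, 0.0, -0.1]}, {"dp": [0.82, 0.0, 0.97], "delta_rot": [0.0, 0.0, 0.0]}, {"dp": [0.7, 0.0, 1.07], "delta_rot": [0.0, 0.0, 0.0]}, {"dp": [0.56, 0.0, 1.14], "delta_rot": [0.0, 0.0, 0.0]}, {"dp": [0.42, 0.0, 1.2], "delta_rot": [0.0, 0.0, 0.0]}, {"dp": [0.28, 0.0, 1.25], "delta_rot": [0.0, 0.0, 0.0]}, {"dp": [0.13, 0.0, 1.27], "delta_rot": [0.0, 0.0, 0.0]}, {"dp": [-0.03, 0.0, 1.27], "delta_rot": [0.0, 0.0, 0.0]}, {"dp": [-0.18, 0.0, 1.26], "delta_rot": [0.0, 0.0, 0.0]}, {"dp": [-0.33, 0.0, 1.23], "delta_rot": [0.0, 0.0, 0.0]}]
4.509904209346618
```

View pics/w17.png

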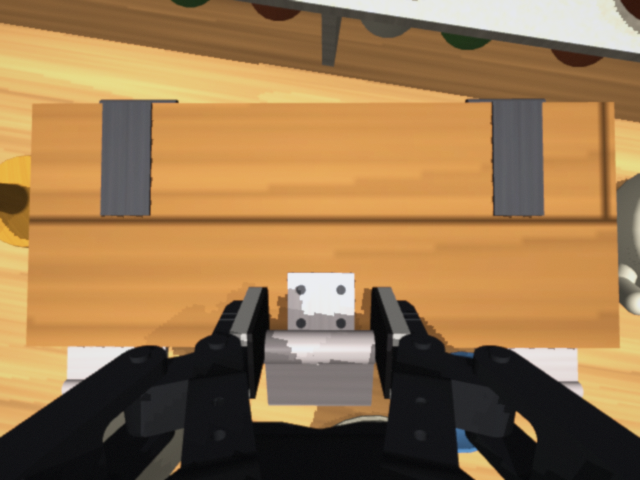

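Emit:
{"name": "servo_tool", "arguments": {"targets": [{"dp": [0.64, 0.0, 1.23], "delta_rot": [0, 0.0, 0]}, {"dp": [0.82, 0.0, 0.97], "delta_rot": [0.0, 0.0, 0.0]}, {"dp": [0.7, 0.0, 1.07], "delta_rot": [0.0, 0.0, 0.0]}, {"dp": [0.56, 0.0, 1.14], "delta_rot": [0.0, 0.0, 0.0]}, {"dp": [0.42, 0.0, 1.2], "delta_rot": [0.0, 0.0, 0.0]}, {"dp": [0.28, 0.0, 1.25], "delta_rot": [0.0, 0.0, 0.0]}, {"dp": [0, 0.0, 0], "delta_rot": [0.0, 0.0, 0.0]}]}}

```text
t: 20.15
eef_pos: [673.0, -16.2, 167.2]
orientation: [-0.016, 0.983, 0.079, 0.162]
contact_force: [9.1, 5.9, 7.8]
gripper_width: 38.6
```

Run:
```python
from hasp import *
rt=pickle.load(open('rt.pkl','rb'));tstat();a,p=est(rt)
T0=cur();Ts=[T0]+[pose(a+.08*k,p,rt) for k in range(1,6)]
rows(Ts); print(a+.4)
im=imaging.camera('wrist');cv2.imwrite('pics/w18.png',im[:,:,::-1])
```

```text
t 20.15 p [673.  -16.2 167.2] loc [ 28.8   0.2 167.2] rot vs down [ 0.32 18.78 -0.03] F [9.1 5.9 7.8] w 38.6 q [-0.41  0.32  0.49  1.84 -0.33  0.72 -1.16]
tip loc [1.770e+01 1.000e-01 1.877e+02]
phi 4.034 r 112.6 y -0.0 pitch 71.2
[{"dp": [-0.53, 0.02, 0.93], "delta_rot": [-0.3, 0.0, 0.0]}, {"dp": [0.02, 0.0, 0.85], "delta_rot": [0.0, 0.0, 0.0]}, {"dp": [-0.05, 0.0, 0.85], "delta_rot": [0.0, 0.0, 0.0]}, {"dp": [-0.12, 0.0, 0.85], "delta_rot": [0.0, 0.0, 0.0]}, {"dp": [-0.18, 0.0, 0.83], "delta_rot": [0.0, 0.0, 0.0]}]
4.433768737528542
```

View pics/w18.png

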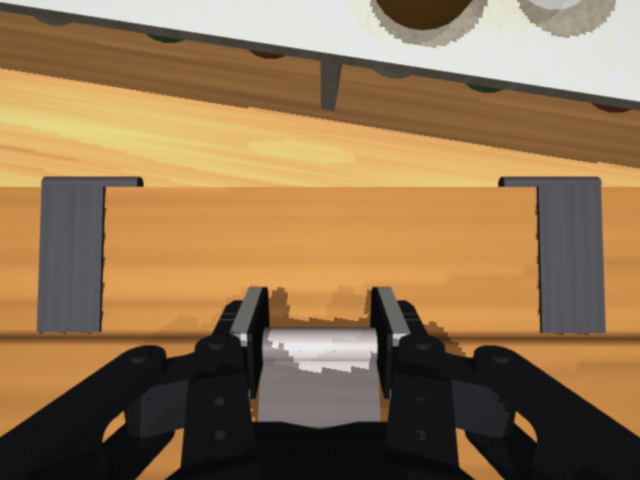

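Emit:
{"name": "servo_tool", "arguments": {"targets": [{"dp": [-0.4, 0.0, 0.8], "delta_rot": [0, 0.0, 0.0]}, {"dp": [0.02, 0.0, 0.8], "delta_rot": [0.0, 0.0, 0.0]}, {"dp": [0, 0.0, 0], "delta_rot": [0.0, 0.0, 0.0]}]}}

```text
t: 20.45
eef_pos: [677.6, -15.6, 154.3]
orientation: [-0.015, 0.983, 0.079, 0.167]
contact_force: [13.9, 6.7, 8.8]
gripper_width: 38.9
```

Emit:
{"name": "servo_tool", "arguments": {"targets": [{"dp": [0, 0.0, 0], "delta_rot": [0, 0.0, 0.0]}, {"dp": [0, 0.0, 0], "delta_rot": [0.0, 0.0, 0.0]}, {"dp": [0, 0.0, 0], "delta_rot": [0.0, 0.0, 0.0]}, {"dp": [0, 0.0, 0], "delta_rot": [0.0, 0.0, 0.0]}], "grip": 0.85}}

```text
t: 20.78
eef_pos: [665.2, -19.5, 145.8]
orientation: [-0.015, 0.985, 0.078, 0.154]
contact_force: [-0.3, 0.2, 0.1]
gripper_width: 72.5
```

Run:
```python
from hasp import *
rt=pickle.load(open('rt.pkl','rb'));tstat();a,p=est(rt)
im=imaging.camera('wrist');cv2.imwrite('pics/w19.png',im[:,:,::-1])
```

```text
t 20.78 p [665.2 -19.5 145.8] loc [ 20.7  -1.8 145.8] rot vs down [ 0.36 17.75  0.09] F [-0.3  0.2  0.1] w 72.5 q [-0.4   0.34  0.48  1.86 -0.35  0.7  -1.14]
tip loc [  9.9  -1.9 166.5]
phi 4.193 r 97.4 y -2.0 pitch 72.3
```

View pics/w19.png

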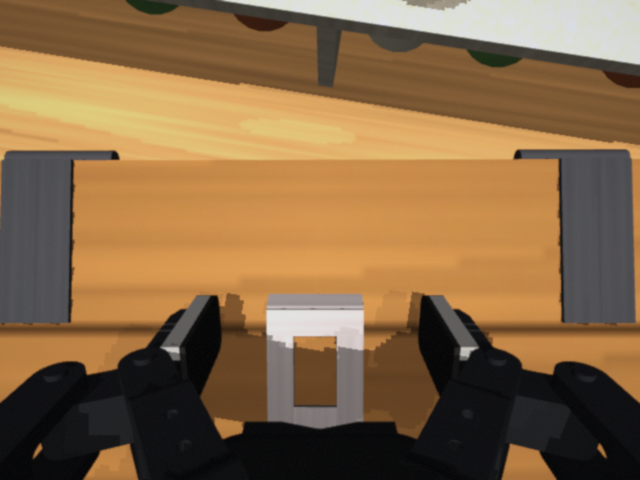

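Emit:
{"name": "servo_tool", "arguments": {"targets": [{"dp": [0, 0, -2], "delta_rot": [0, 0, 0]}, {"dp": [0, 0, -3], "delta_rot": [0, 0, 0]}, {"dp": [0, 0, -3], "delta_rot": [0, 0, 0]}, {"dp": [-2, 0, -2], "delta_rot": [0, 0, 0]}, {"dp": [-2, 0, -1], "delta_rot": [0, 0, 0]}, {"dp": [-2, 0, 0], "delta_rot": [0, 0, 0]}, {"dp": [0, 0, 0], "delta_rot": [0, 0, 0]}], "grip": 1}}

```text
t: 21.42
eef_pos: [572.7, -35.0, 231.7]
orientation: [-0.016, 0.985, 0.077, 0.153]
contact_force: [0.4, -0.8, -1.5]
gripper_width: 85.5
```

```bash
cat >> h.py <<'E'
O60=np.array([-6.,0,-30.])
E
python3 - <<'E'
from hasp import *
tstat();p=imaging.camera_params('wrist')
im=imaging.camera('wrist');cv2.imwrite('pics/w20.png',im[:,:,::-1])
for l in ([26,20,152],[26,-20,152],[-105,-95,149],[-105,-155,149],[-93,0,126]): print(l,proj('wrist',w(l),p).round())
A=tip([-130,-125,185],64,O60);plan(cur(),A);plan(A,tip([-96,-125,140],64,O60))
E
```

```text
t 21.42 p [572.7 -35.  231.7] loc [-73.1  -2.4 231.7] rot vs down [ 0.49 17.66  0.15] F [ 0.4 -0.8 -1.5] w 85.5 q [-0.5   0.07  0.55  1.95 -0.14  0.83 -1.28]
tip loc [-83.9  -2.6 252.4]
[26, 20, 152] [[287. 117.]]
[26, -20, 152] [[349. 117.]]
[-105, -95, 149] [[467. 321.]]
[-105, -155, 149] [[561. 321.]]
[-93, 0, 126] [[319. 297.]]
N 5 dp cm [-1.268  2.467  1.035] rot deg [-0.084  1.641 -0.041] | total dp(tool,mm) [-60.1 123.6  54.9] rot [-0.42  8.2  -0.2 ]
N 2 dp cm [0.542 0.    2.768] rot deg [ 0. -0.  0.] | total dp(tool,mm) [10.8  0.  55.4] rot [-0. -0.  0.]
```

View pics/w20.png

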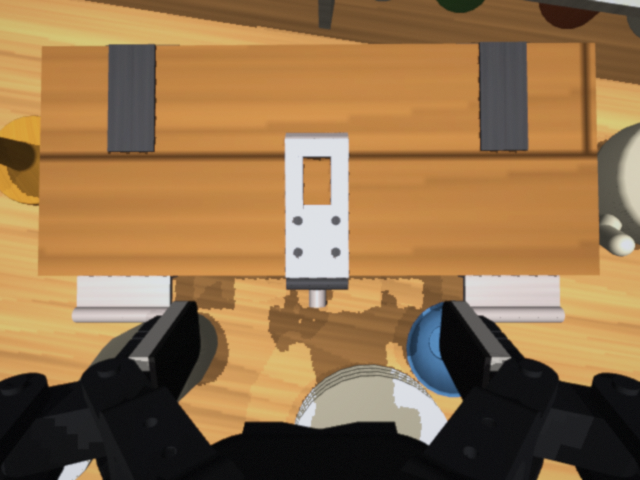

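Emit:
{"name": "servo_tool", "arguments": {"targets": [{"dp": [-1.27, 2.47, 1.0], "delta_rot": [-0.08, 1.6, 0]}, {"dp": [-1.27, 2.47, 1.0], "delta_rot": [-0.08, 1.6, 0]}, {"dp": [-1.27, 2.47, 1.0], "delta_rot": [-0.08, 1.6, 0]}, {"dp": [-1.27, 2.47, 1.0], "delta_rot": [-0.08, 1.6, 0]}, {"dp": [-1.27, 2.47, 1.0], "delta_rot": [-0.08, 1.6, 0]}, {"dp": [0, 0, 0], "delta_rot": [0, 0, 0]}, {"dp": [0, 0, 0], "delta_rot": [0, 0, 0]}]}}

```text
t: 22.05
eef_pos: [554.8, -163.8, 161.8]
orientation: [-0.017, 0.972, 0.074, 0.222]
contact_force: [0.1, 0.2, -0.0]
gripper_width: 85.2
```

Run:
```python
from hasp import *
tstat();p=imaging.camera_params('wrist')
im=imaging.camera('wrist');cv2.imwrite('pics/w21.png',im[:,:,::-1])
for l in ([-105,-95,149],[-105,-155,149],[-93,0,126]): print(l,proj('wrist',w(l),p).round())
plan(cur(),tip([-96,-125,140],64,O60),5)
```

```text
t 22.05 p [ 554.8 -163.8  161.8] loc [-111.1 -126.8  161.8] rot vs down [-0.06 25.73  0.38] F [ 0.1  0.2 -0. ] w 85.2 q [-0.23  0.13  0.62  2.12 -0.55  0.59 -0.63]
tip loc [-124.7 -126.7  180.8]
[-105, -95, 149] [[254. 271.]]
[-105, -155, 149] [[381. 270.]]
[-93, 0, 126] [[ 84. 253.]]
N 5 dp cm [ 0.166 -0.008  1.128] rot deg [ 0.015  0.034 -0.035] | total dp(tool,mm) [ 8.4 -0.5 56.4] rot [ 0.08  0.17 -0.17]
```

View pics/w21.png

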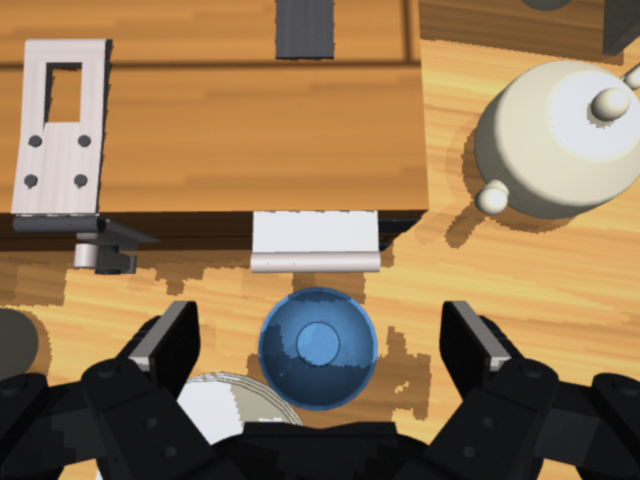

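Emit:
{"name": "servo_tool", "arguments": {"targets": [{"dp": [0.17, -0.02, 1.1], "delta_rot": [0, 0, 0]}, {"dp": [0.17, -0.02, 1.1], "delta_rot": [0, 0, 0]}, {"dp": [0.17, -0.02, 1.1], "delta_rot": [0, 0, 0]}, {"dp": [0.17, -0.02, 1.1], "delta_rot": [0, 0, 0]}, {"dp": [0.17, -0.02, 1.1], "delta_rot": [0, 0, 0]}, {"dp": [0, 0, 0], "delta_rot": [0, 0, 0]}, {"dp": [0, 0, 0], "delta_rot": [0, 0, 0]}]}}

```text
t: 22.68
eef_pos: [588.2, -153.9, 117.7]
orientation: [-0.018, 0.971, 0.078, 0.223]
contact_force: [0.4, 0.1, 0.3]
gripper_width: 85.5
```

Run:
```python
from hasp import *
tstat();p=imaging.camera_params('wrist')
im=imaging.camera('wrist');crop(im,160,200,320,240,2.5,'pics/w22.png')
plan(cur(),tip([-96,-125,140],64,O60),5)
```

```text
t 22.68 p [ 588.2 -153.9  117.7] loc [ -76.6 -122.3  117.7] rot vs down [ 0.03 25.9  -0.08] F [0.4 0.1 0.3] w 85.5 q [-0.17  0.26  0.54  2.1  -0.73  0.52 -0.49]
tip loc [ -90.3 -122.3  136.6]
N 5 dp cm [-0.032  0.041  0.039] rot deg [0.    0.012 0.005] | total dp(tool,mm) [-1.6  2.1  1.9] rot [0.   0.06 0.02]
```

View pics/w22.png

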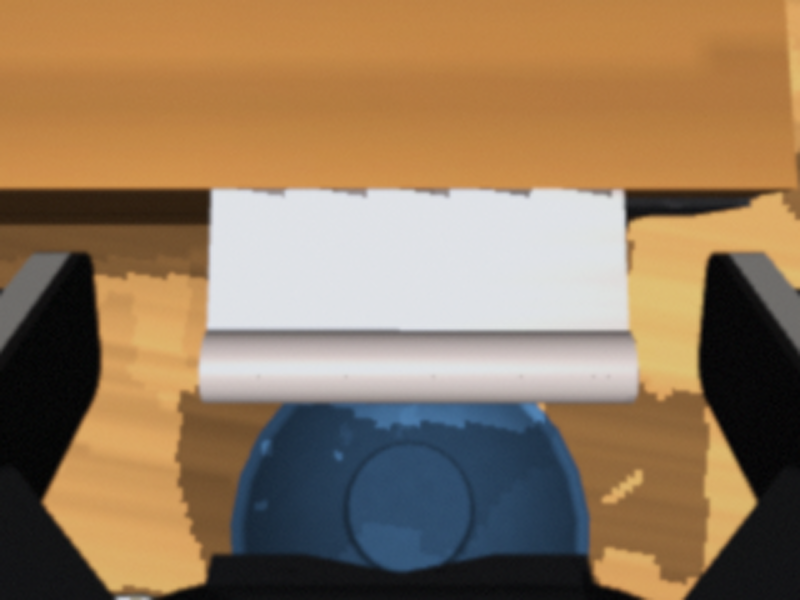

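Emit:
{"name": "servo_tool", "arguments": {"targets": [{"dp": [0, 0.12, 0], "delta_rot": [0, 0, 0]}, {"dp": [0, 0.12, 0.1], "delta_rot": [0, 0, 0]}, {"dp": [0, 0, 0], "delta_rot": [0, 0, 0]}]}}

```text
t: 22.98
eef_pos: [588.3, -158.2, 117.3]
orientation: [-0.017, 0.971, 0.076, 0.224]
contact_force: [0.5, -0.0, -0.3]
gripper_width: 85.2
```

Emit:
{"name": "servo_tool", "arguments": {"targets": [{"dp": [0, 0, 0], "delta_rot": [0, 0, 0]}, {"dp": [0, 0, 0], "delta_rot": [0, 0, 0]}, {"dp": [0, 0, 0], "delta_rot": [0, 0, 0]}, {"dp": [0, 0, 0], "delta_rot": [0, 0, 0]}, {"dp": [0, 0, 0], "delta_rot": [0, 0, 0]}], "grip": 0.5, "force": 45}}

```text
t: 23.4
eef_pos: [587.7, -156.7, 117.2]
orientation: [-0.019, 0.972, 0.077, 0.223]
contact_force: [-5.5, 2.6, 7.8]
gripper_width: 58.6
```

```bash
cat > lid.py <<'E'
from hasp import *
# contact point in chest frame at theta
def lp(th,a=175.,h=13.,y=-125.): return np.array([75-a*np.cos(th)+h*np.sin(th),y,134+a*np.sin(th)+h*np.cos(th)])
def linit():
    T=cur(); l=loc(T[:3,3]); 
    rt=T[:3,:3].T@(w(lp(0))-T[:3,3]); pickle.dump((rt,l[1]),open('lrt.pkl','wb')); return rt
def lest(rt):
    T=cur(); l=loc(T[:3,3]+T[:3,:3]@rt); d=l-[75,0,134]; a=np.arctan2(d[2],-d[0])-np.arctan2(13,175)
    pitch=90-np.degrees(R.from_matrix(ori(90).T@T[:3,:3]).as_rotvec())[1]
    print('theta',round(a,3),'r',round(np.hypot(d[0],d[2]),1),'(175.5) y',l[1].round(1),'pitch',pitch.round(1)); return a,pitch
def lrows(th1,p1,n):
    rt=pickle.load(open('lrt.pkl','rb'))[0]; a,p=lest(rt); T0=cur()
    Ts=[T0]
    for k in range(1,n+1):
        Rm=T0[:3,:3]@R.from_rotvec([0,-np.radians((p1-p)*k/n),0]).as_matrix(); Ts.append(mk(w(lp(a+(th1-a)*k/n))-Rm@rt,Rm))
    rows(Ts)
E
python3 - <<'E'
from lid import *
tstat();print(linit()); lrows(.35,64,8)
im=imaging.camera('wrist');crop(im,160,200,320,240,2.5,'pics/w23.png')
E
```

```text
t 23.4 p [ 587.7 -156.7  117.2] loc [ -77.6 -125.   117.2] rot vs down [ 0.16 25.92  0.06] F [-5.5  2.6  7.8] w 58.6 q [-0.16  0.26  0.54  2.1  -0.74  0.52 -0.48]
tip loc [ -91.3 -125.   136.2]
[-7.13252795e+00 -2.62944452e-02 -3.65667275e+01]
theta 0.0 r 175.5 (175.5) y -125.0 pitch 64.1
[{"dp": [0.4, 0.0, -0.66], "delta_rot": [0.0, 0.0, 0.0]}, {"dp": [0.43, 0.0, -0.63], "delta_rot": [0.0, 0.0, 0.0]}, {"dp": [0.46, -0.01, -0.62], "delta_rot": [0.0, 0.0, 0.0]}, {"dp": [0.48, 0.0, -0.6], "delta_rot": [0.0, 0.0, 0.0]}, {"dp": [0.51, 0.0, -0.57], "delta_rot": [0.0, 0.1, 0.0]}, {"dp": [0.53, 0.0, -0.55], "delta_rot": [0.0, 0.0, 0.0]}, {"dp": [0.56, -0.01, -0.53], "delta_rot": [0.0, 0.0, 0.0]}, {"dp": [0.58, 0.0, -0.51], "delta_rot": [0.0, 0.0, 0.0]}]
```

View pics/w23.png

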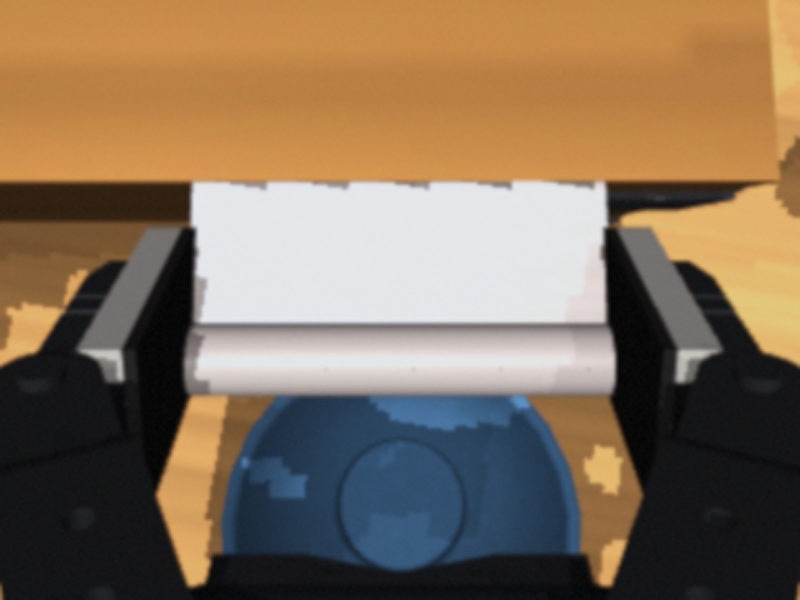

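Pinched both ends of the right lift. Raise gently.

Emit:
{"name": "servo_tool", "arguments": {"targets": [{"dp": [0.4, 0.0, -0.66], "delta_rot": [0.0, 0.0, 0.0]}, {"dp": [0.43, 0.0, -0.63], "delta_rot": [0.0, 0.0, 0.0]}, {"dp": [0.46, 0, -0.62], "delta_rot": [0.0, 0.0, 0.0]}, {"dp": [0.48, 0.0, -0.6], "delta_rot": [0.0, 0.0, 0.0]}, {"dp": [0.51, 0.0, -0.57], "delta_rot": [0.0, 0, 0.0]}, {"dp": [0.53, 0.0, -0.55], "delta_rot": [0.0, 0.0, 0.0]}, {"dp": [0.56, 0, -0.53], "delta_rot": [0.0, 0.0, 0.0]}, {"dp": [0.58, 0.0, -0.51], "delta_rot": [0.0, 0.0, 0.0]}]}}

```text
t: 24.12
eef_pos: [603.0, -154.2, 174.6]
orientation: [-0.018, 0.972, 0.077, 0.223]
contact_force: [10.2, 0.6, -12.0]
gripper_width: 58.4
```

Run:
```python
from lid import *
tstat(); lrows(.80,70,10)
im=imaging.camera('wrist');cv2.imwrite('pics/w24.png',im[:,:,::-1])
```

```text
t 24.12 p [ 603.  -154.2  174.6] loc [ -62.  -125.   174.6] rot vs down [-1.00e-02  2.58e+01  0.00e+00] F [ 10.2   0.6 -12. ] w 58.4 q [-0.25  0.2   0.62  2.02 -0.57  0.63 -0.67]
tip loc [ -75.6 -125.   193.6]
theta 0.342 r 174.2 (175.5) y -124.9 pitch 64.2
[{"dp": [0.51, 0.01, -0.59], "delta_rot": [0.0, -0.6, 0.0]}, {"dp": [0.6, 0.0, -0.48], "delta_rot": [0.0, -0.6, 0.0]}, {"dp": [0.62, 0.0, -0.45], "delta_rot": [0.0, -0.5, 0.0]}, {"dp": [0.64, 0.0, -0.43], "delta_rot": [0.0, -0.6, 0.0]}, {"dp": [0.65, 0.0, -0.41], "delta_rot": [0.0, -0.6, 0.0]}, {"dp": [0.67, 0.0, -0.38], "delta_rot": [0.0, -0.6, 0.0]}, {"dp": [0.68, 0.0, -0.35], "delta_rot": [0.0, -0.6, 0.0]}, {"dp": [0.69, 0.0, -0.33], "delta_rot": [0.0, -0.5, 0.0]}, {"dp": [0.71, 0.0, -0.31], "delta_rot": [0.0, -0.6, 0.0]}, {"dp": [0.71, 0.0, -0.27], "delta_rot": [0.0, -0.6, 0.0]}]
```

View pics/w24.png

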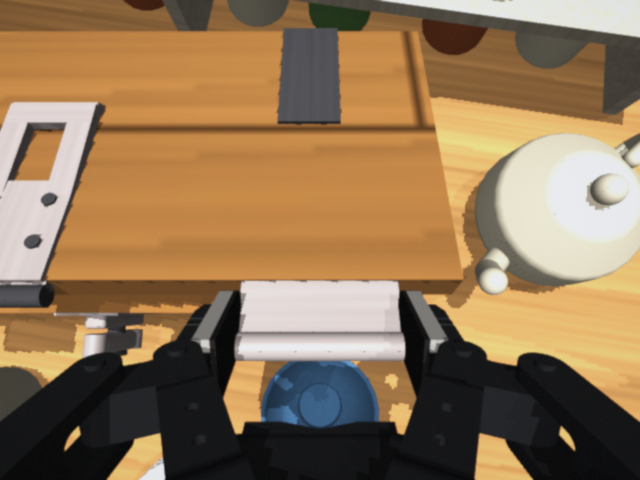

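Run:
```python
from lid import *
lrows(.80,86,10)
```

```text
theta 0.35 r 174.2 (175.5) y -124.9 pitch 64.1
[{"dp": [0.39, 0.01, -0.57], "delta_rot": [0.0, -2.2, 0.0]}, {"dp": [0.49, 0.0, -0.46], "delta_rot": [0.0, -2.2, 0.0]}, {"dp": [0.48, 0.0, -0.46], "delta_rot": [0.0, -2.2, 0.0]}, {"dp": [0.49, 0.0, -0.45], "delta_rot": [0.0, -2.1, 0.0]}, {"dp": [0.49, 0.0, -0.45], "delta_rot": [0.0, -2.2, 0.0]}, {"dp": [0.49, 0.0, -0.45], "delta_rot": [0.0, -2.2, 0.0]}, {"dp": [0.5, 0.0, -0.44], "delta_rot": [0.0, -2.2, 0.0]}, {"dp": [0.5, 0.0, -0.43], "delta_rot": [0.0, -2.2, 0.0]}, {"dp": [0.5, 0.0, -0.44], "delta_rot": [0.0, -2.2, 0.0]}, {"dp": [0.51, 0.0, -0.43], "delta_rot": [0.0, -2.2, 0.0]}]
```

Emit:
{"name": "servo_tool", "arguments": {"targets": [{"dp": [0.39, 0, -0.57], "delta_rot": [0.0, -2.2, 0.0]}, {"dp": [0.49, 0.0, -0.46], "delta_rot": [0.0, -2.2, 0.0]}, {"dp": [0.48, 0.0, -0.46], "delta_rot": [0.0, -2.2, 0.0]}, {"dp": [0.49, 0.0, -0.45], "delta_rot": [0.0, -2.2, 0.0]}, {"dp": [0.49, 0.0, -0.45], "delta_rot": [0.0, -2.2, 0.0]}, {"dp": [0.49, 0.0, -0.45], "delta_rot": [0.0, -2.2, 0.0]}, {"dp": [0.5, 0.0, -0.44], "delta_rot": [0.0, -2.2, 0.0]}, {"dp": [0.5, 0.0, -0.43], "delta_rot": [0.0, -2.2, 0.0]}, {"dp": [0.5, 0.0, -0.44], "delta_rot": [0.0, -2.2, 0.0]}, {"dp": [0.51, 0.0, -0.43], "delta_rot": [0.0, -2.2, 0.0]}]}}

```text
t: 25.0
eef_pos: [634.2, -149.2, 229.2]
orientation: [-0.003, 0.996, 0.079, 0.03]
contact_force: [2.1, -0.4, -11.2]
gripper_width: 57.8
```

Run:
```python
from lid import *
tstat(); lrows(1.25,92,10)
```

```text
t 25.0 p [ 634.2 -149.2  229.2] loc [ -30.5 -124.9  229.2] rot vs down [0.07 3.43 0.01] F [  2.1  -0.4 -11.2] w 57.8 q [-0.33  0.43  0.69  1.57 -0.32  1.2  -0.98]
tip loc [ -35.8 -124.9  251.9]
theta 0.778 r 174.4 (175.5) y -124.9 pitch 86.6
[{"dp": [0.56, 0.01, -0.57], "delta_rot": [0.0, -0.5, 0.0]}, {"dp": [0.65, 0.0, -0.46], "delta_rot": [0.0, -0.6, 0.0]}, {"dp": [0.67, 0.0, -0.43], "delta_rot": [0.0, -0.5, 0.0]}, {"dp": [0.68, 0.0, -0.41], "delta_rot": [0.0, -0.6, 0.0]}, {"dp": [0.7, -0.01, -0.38], "delta_rot": [0.0, -0.5, 0.0]}, {"dp": [0.71, 0.0, -0.35], "delta_rot": [0.0, -0.6, 0.0]}, {"dp": [0.73, 0.0, -0.32], "delta_rot": [0.0, -0.5, 0.0]}, {"dp": [0.74, 0.0, -0.3], "delta_rot": [0.0, -0.5, 0.0]}, {"dp": [0.74, 0.0, -0.26], "delta_rot": [0.0, -0.6, 0.0]}, {"dp": [0.76, 0.0, -0.24], "delta_rot": [0.0, -0.5, 0.0]}]
```

Emit:
{"name": "servo_tool", "arguments": {"targets": [{"dp": [0.56, 0, -0.57], "delta_rot": [0.0, -0.5, 0.0]}, {"dp": [0.65, 0.0, -0.46], "delta_rot": [0.0, -0.5, 0.0]}, {"dp": [0.67, 0.0, -0.43], "delta_rot": [0.0, -0.5, 0.0]}, {"dp": [0.68, 0.0, -0.41], "delta_rot": [0.0, -0.5, 0.0]}, {"dp": [0.7, 0, -0.38], "delta_rot": [0.0, -0.5, 0.0]}, {"dp": [0.71, 0.0, -0.35], "delta_rot": [0.0, -0.5, 0.0]}, {"dp": [0.73, 0.0, -0.32], "delta_rot": [0.0, -0.5, 0.0]}, {"dp": [0.74, 0.0, -0.3], "delta_rot": [0.0, -0.5, 0.0]}, {"dp": [0.74, 0.0, -0.26], "delta_rot": [0.0, -0.5, 0.0]}, {"dp": [0.76, 0.0, -0.24], "delta_rot": [0.0, -0.5, 0.0]}]}}

```text
t: 25.83
eef_pos: [701.1, -138.3, 265.9]
orientation: [-0.001, 0.997, 0.079, -0.014]
contact_force: [0.5, -0.3, -14.3]
gripper_width: 57.9
```

Run:
```python
from lid import *
tstat(); lrows(1.60,90,9)
im=imaging.camera('wrist');cv2.imwrite('pics/w25.png',im[:,:,::-1])
```

```text
t 25.83 p [ 701.1 -138.3  265.9] loc [  37.3 -124.8  265.9] rot vs down [ 0.21 -1.65  0.1 ] F [  0.5  -0.3 -14.3] w 57.9 q [-0.26  0.59  0.67  1.26 -0.35  1.44 -1.03]
tip loc [  34.  -124.9  289. ]
theta 1.243 r 174.2 (175.5) y -124.9 pitch 91.6
[{"dp": [0.65, 0.01, -0.31], "delta_rot": [0.0, 0.2, 0.0]}, {"dp": [0.69, 0.0, -0.15], "delta_rot": [0.0, 0.2, 0.0]}, {"dp": [0.7, 0.0, -0.12], "delta_rot": [0.0, 0.1, 0.0]}, {"dp": [0.7, 0.0, -0.1], "delta_rot": [0.0, 0.2, 0.0]}, {"dp": [0.7, -0.01, -0.07], "delta_rot": [0.0, 0.2, 0.0]}, {"dp": [0.71, 0.0, -0.03], "delta_rot": [0.0, 0.2, 0.0]}, {"dp": [0.71, 0.0, -0.01], "delta_rot": [0.0, 0.2, 0.0]}, {"dp": [0.71, 0.0, 0.02], "delta_rot": [0.0, 0.2, 0.0]}, {"dp": [0.7, 0.0, 0.06], "delta_rot": [0.0, 0.1, 0.0]}]
```

View pics/w25.png

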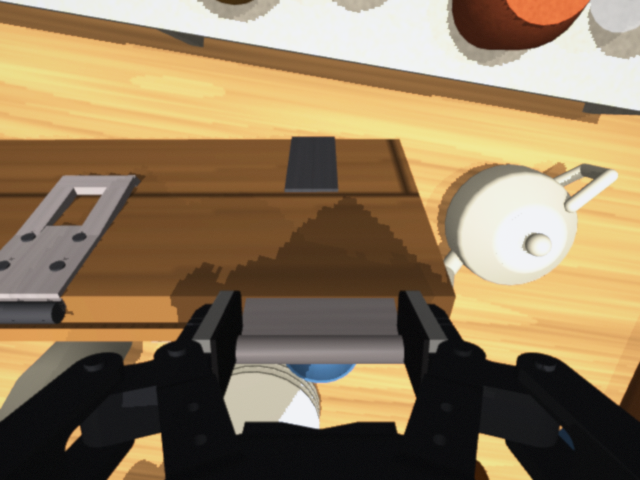

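Emit:
{"name": "servo_tool", "arguments": {"targets": [{"dp": [0.65, 0, -0.31], "delta_rot": [0.0, 0.2, 0.0]}, {"dp": [0.69, 0.0, -0.15], "delta_rot": [0.0, 0.2, 0.0]}, {"dp": [0.7, 0.0, -0.12], "delta_rot": [0.0, 0.2, 0.0]}, {"dp": [0.7, 0.0, -0.1], "delta_rot": [0.0, 0.2, 0.0]}, {"dp": [0.7, 0, -0.07], "delta_rot": [0.0, 0.2, 0.0]}, {"dp": [0.71, 0.0, -0.03], "delta_rot": [0.0, 0.2, 0.0]}, {"dp": [0.71, 0.0, -0.01], "delta_rot": [0.0, 0.2, 0.0]}, {"dp": [0.71, 0.0, 0.02], "delta_rot": [0.0, 0.2, 0.0]}, {"dp": [0.7, 0.0, 0.06], "delta_rot": [0.0, 0.2, 0.0]}]}}

```text
t: 26.63
eef_pos: [762.8, -128.3, 274.1]
orientation: [-0.003, 0.997, 0.078, 0.001]
contact_force: [-3.7, 1.7, -26.2]
gripper_width: 57.2
```

Run:
```python
from lid import *
tstat(); lrows(1.73,89,5)
```

```text
t 26.63 p [ 762.8 -128.3  274.1] loc [  99.8 -124.7  274.1] rot vs down [0.28 0.17 0.13] F [ -3.7   1.7 -26.2] w 57.2 q [-0.22  0.68  0.65  1.09 -0.4   1.49 -1.06]
tip loc [  95.7 -124.8  297.1]
theta 1.596 r 177.6 (175.5) y -124.8 pitch 89.8
[{"dp": [0.46, 0.02, 0.26], "delta_rot": [0.0, 0.2, 0.0]}, {"dp": [0.47, -0.01, 0.07], "delta_rot": [0.0, 0.1, 0.0]}, {"dp": [0.48, 0.0, 0.08], "delta_rot": [0.0, 0.2, 0.0]}, {"dp": [0.47, 0.0, 0.09], "delta_rot": [0.0, 0.2, 0.0]}, {"dp": [0.47, 0.0, 0.11], "delta_rot": [0.0, 0.1, 0.0]}]
```

Emit:
{"name": "servo_tool", "arguments": {"targets": [{"dp": [0.4, 0, 0.4], "delta_rot": [0.0, 0.2, 0.0]}, {"dp": [0.45, 0, 0.1], "delta_rot": [0.0, 0, 0.0]}, {"dp": [0.45, 0.0, 0.1], "delta_rot": [0.0, 0, 0.0]}, {"dp": [0, 0, 0], "delta_rot": [0, 0, 0]}]}}

```text
t: 26.97
eef_pos: [778.3, -126.0, 272.2]
orientation: [-0.002, 0.997, 0.079, 0.007]
contact_force: [-4.0, 3.6, -19.1]
gripper_width: 57.5
```

Run:
```python
from lid import *
tstat(); lrows(1.73,89,3)
for n,x0,y0 in (('scene',230,120),):
    im=imaging.camera(n);crop(im,x0,y0,260,200,3,'pics/s26.png')
```

```text
t 26.97 p [ 778.3 -126.   272.2] loc [ 115.4 -124.9  272.2] rot vs down [ 0.14  0.84 -0.  ] F [ -4.    3.6 -19.1] w 57.5 q [-0.21  0.7   0.65  1.05 -0.41  1.49 -1.07]
tip loc [ 111.1 -124.9  295.2]
theta 1.682 r 177.7 (175.5) y -124.9 pitch 89.2
[{"dp": [0.23, 0.01, 0.28], "delta_rot": [0.0, 0.1, 0.0]}, {"dp": [0.28, 0.0, 0.06], "delta_rot": [0.0, 0.0, 0.0]}, {"dp": [0.27, 0.0, 0.07], "delta_rot": [0.0, 0.1, 0.0]}]
```

View pics/s26.png

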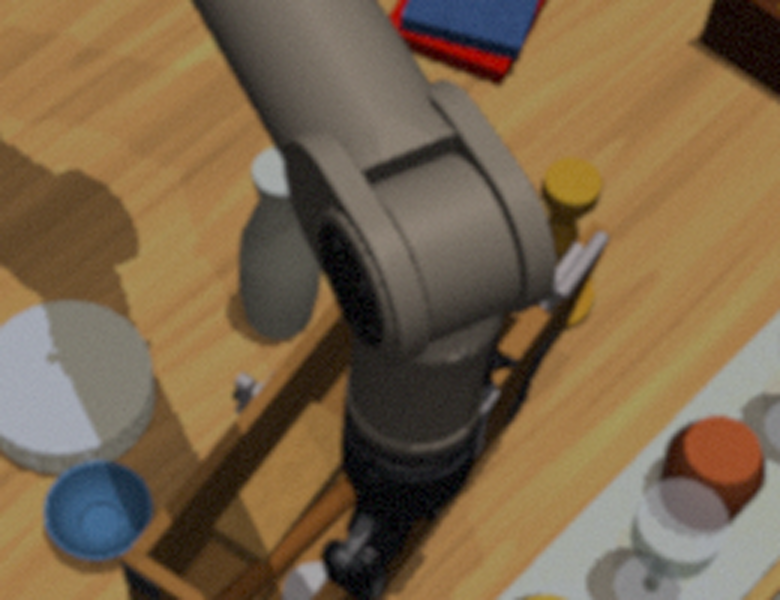

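Emit:
{"name": "servo_tool", "arguments": {"targets": [{"dp": [0.22, 0, 0.25], "delta_rot": [0.0, 0, 0.0]}, {"dp": [0.25, 0, 0.1], "delta_rot": [0.0, 0, 0.0]}, {"dp": [0.2, 0.0, 0.1], "delta_rot": [0.0, 0, 0.0]}, {"dp": [0, 0, 0], "delta_rot": [0, 0, 0]}, {"dp": [0, 0, 0], "delta_rot": [0, 0, 0]}]}}

```text
t: 27.43
eef_pos: [785.5, -124.8, 270.7]
orientation: [-0.002, 0.997, 0.08, 0.009]
contact_force: [-3.1, 4.2, -12.0]
gripper_width: 57.3
```

Run:
```python
from lid import *
tstat(); lrows(1.73,89,3)
im=imaging.camera('wrist');cv2.imwrite('pics/w27.png',im[:,:,::-1])
```

```text
t 27.43 p [ 785.5 -124.8  270.7] loc [ 122.8 -124.9  270.7] rot vs down [ 0.1   1.08 -0.02] F [ -3.1   4.2 -12. ] w 57.3 q [-0.21  0.72  0.64  1.03 -0.42  1.49 -1.07]
tip loc [ 118.4 -124.9  293.6]
theta 1.724 r 177.7 (175.5) y -124.9 pitch 88.9
[{"dp": [-0.02, 0.01, 0.22], "delta_rot": [0.0, 0.0, 0.0]}, {"dp": [0.03, 0.0, 0.01], "delta_rot": [0.0, -0.1, 0.0]}, {"dp": [0.04, 0.0, 0.01], "delta_rot": [0.0, 0.0, 0.0]}]
```

View pics/w27.png

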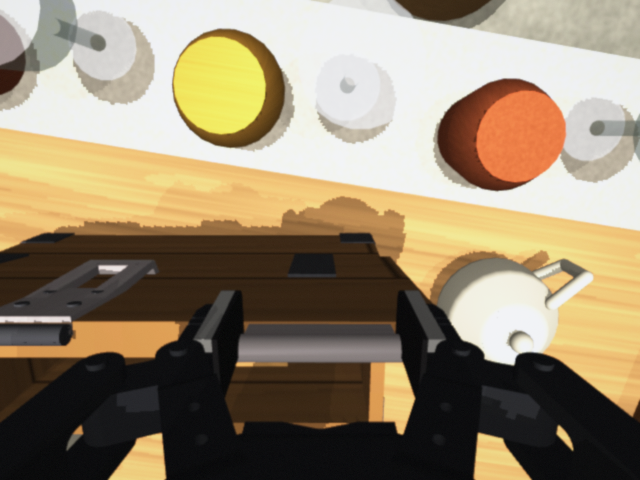

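Emit:
{"name": "servo_tool", "arguments": {"targets": [{"dp": [0, 0, 0], "delta_rot": [0, 0, 0]}, {"dp": [0, 0, 0], "delta_rot": [0, 0, 0]}, {"dp": [0, 0, 0], "delta_rot": [0, 0, 0]}, {"dp": [0, 0, 0], "delta_rot": [0, 0, 0]}], "grip": 1}}

```text
t: 27.82
eef_pos: [786.6, -128.5, 272.8]
orientation: [0.001, 0.997, 0.078, 0.012]
contact_force: [-0.1, -1.1, 0.3]
gripper_width: 85.5
```

Emit:
{"name": "servo_tool", "arguments": {"targets": [{"dp": [0, 0, -1], "delta_rot": [0, 0, 0]}, {"dp": [0, 0, -2], "delta_rot": [0, 0, 0]}, {"dp": [0, 0, -3], "delta_rot": [0, 0, 0]}, {"dp": [0, 0, -3], "delta_rot": [0, 0, 0]}, {"dp": [-2, 0, -2], "delta_rot": [0, 0, 0]}, {"dp": [-3, 0, 0], "delta_rot": [0, 0, 0]}, {"dp": [-3, 0, 0], "delta_rot": [0, 0, 0]}, {"dp": [-3, 0, 0], "delta_rot": [0, 0, 0]}, {"dp": [-3, 0, 0], "delta_rot": [0, 0, 0]}, {"dp": [0, 0, 0], "delta_rot": [0, 0, 0]}]}}

```text
t: 28.65
eef_pos: [639.1, -153.2, 378.6]
orientation: [-0.001, 0.997, 0.075, 0.008]
contact_force: [0.3, -1.7, 0.6]
gripper_width: 85.5
```

Run:
```python
from lid import *
tstat()
im=imaging.camera('wrist');cv2.imwrite('pics/w28.png',im[:,:,::-1])
im=imaging.camera('scene');cv2.imwrite('pics/s28.png',im[:,:,::-1])
im=imaging.camera('top');cv2.imwrite('pics/t28.png',im[:,:,::-1])
```

```text
t 28.65 p [ 639.1 -153.2  378.6] loc [ -26.3 -129.6  378.6] rot vs down [0.03 0.9  0.5 ] F [ 0.3 -1.7  0.6] w 85.5 q [-0.3   0.41  0.72  1.27 -0.27  1.55 -1.04]
tip loc [ -30.6 -129.6  401.6]
```

View pics/w28.png

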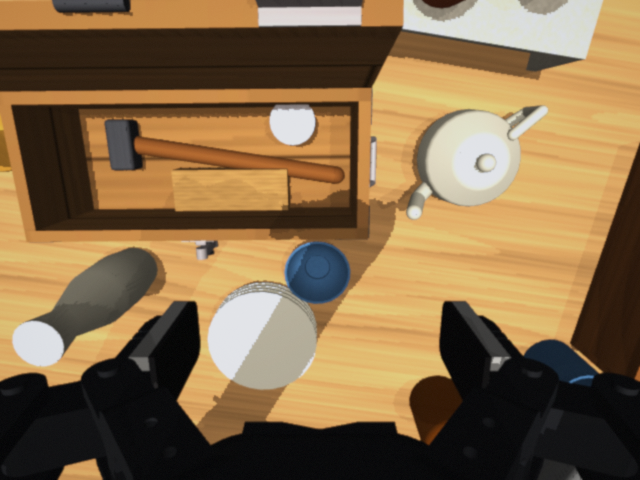

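View pics/s28.png

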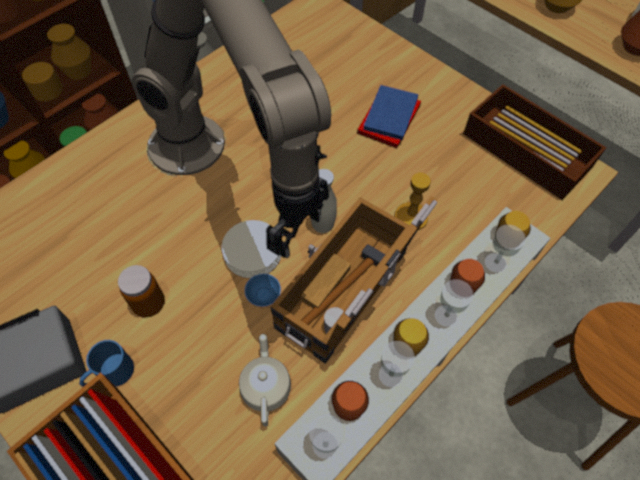

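View pics/t28.png

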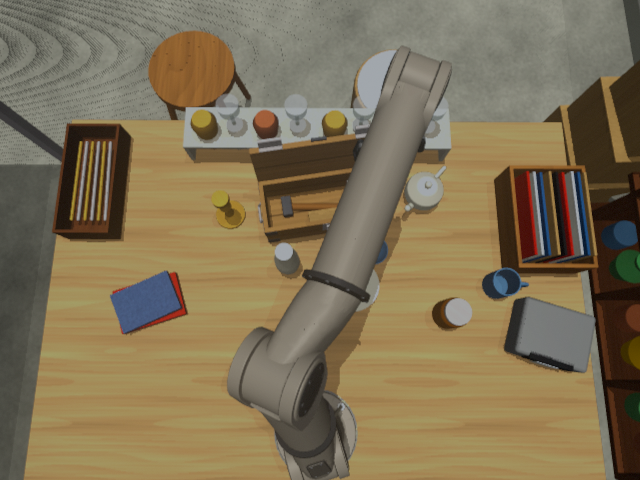

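Run:
```python
from lid import *
a=cv2.imread('pics/scene0.png');b=cv2.imread('pics/s28.png')
cv2.imwrite('pics/cmp.png',np.vstack([cv2.resize(x[160:320,225:430],None,fx=1.8,fy=1.8,interpolation=cv2.INTER_CUBIC) for x in (a,b)]))
for th in (1.6,1.72,1.8):
    print(th,[proj('scene',w(lp(th,180,12,y))).round(0)[0].tolist() for y in (155,95,-95,-155)])
# object stability by template match
g=lambda x:cv2.cvtColor(x,cv2.COLOR_BGR2GRAY)
for n,f0,f1,bx in (('bowl','scene0','s28',(240,272,40,36)),('teapot','scene0','s28',(235,335,60,90)),('candle','scene0','s28',(406,170,30,30)),('mug','scene0','s28',(80,338,55,50)),('jar','scene0','s28',(115,262,50,56)),('books','scene0','s28',(355,82,70,65)),('vase','top0','t28',(272,240,30,36)),('candleT','top0','t28',(210,188,40,42)),('vaseS','scene0','s28',(305,195,20,40))):
    A=g(cv2.imread(f'pics/{f0}.png'));B=g(cv2.imread(f'pics/{f1}.png'));x,y,ww,hh=bx
    r=cv2.matchTemplate(B[y-8:y+hh+8,x-8:x+ww+8],A[y:y+hh,x:x+ww],cv2.TM_CCOEFF_NORMED);_,m,_,l=cv2.minMaxLoc(r);print(n,(l[0]-8,l[1]-8),round(m,3))
```

```text
1.6 [[426.0, 193.0], [412.0, 212.0], [361.0, 280.0], [343.0, 304.0]]
1.72 [[435.0, 199.0], [420.0, 218.0], [370.0, 287.0], [353.0, 311.0]]
1.8 [[441.0, 203.0], [426.0, 223.0], [376.0, 292.0], [359.0, 316.0]]
bowl (1, 0) 0.627
teapot (0, 0) 0.952
candle (0, 0) 0.996
mug (0, 0) 0.996
jar (0, 0) 0.998
books (0, 0) 0.996
vase (0, 0) 0.953
candleT (0, 0) 0.998
vaseS (-5, -8) 0.249
```

View pics/cmp.png

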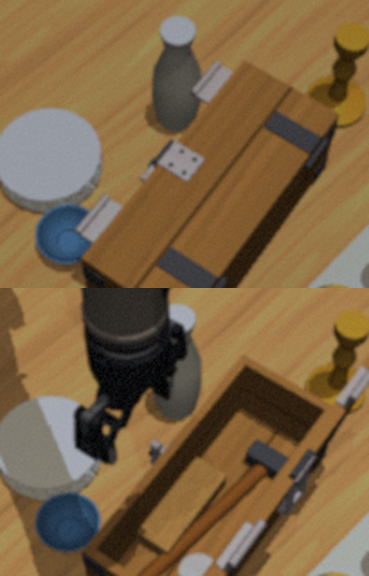

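Run:
```python
from lid import *
print('bowl now',ray('wrist',(318,271),32).round(1),'scene0',ray('scene',(261.5,291),16).round(1),'was 514.7 -168.4; catch top px',proj('wrist',[w([-93,0,126]),w([-93,0,70])]).round())
o=env.get_obs();print(o['t'],abs(o['qd']).max())
im=cv2.imread('pics/w28.png');cv2.imwrite('pics/w28c.png',cv2.resize(im[220:280,170:260],None,fx=6,fy=6,interpolation=cv2.INTER_CUBIC))
```

```text
bowl now [ 525.7 -165.2   32. ] scene0 [ 511.8 -171.8   16. ] was 514.7 -168.4; catch top px [[204. 260.]
 [216. 245.]]
28.8 0.03683917716136121
```

View pics/w28c.png

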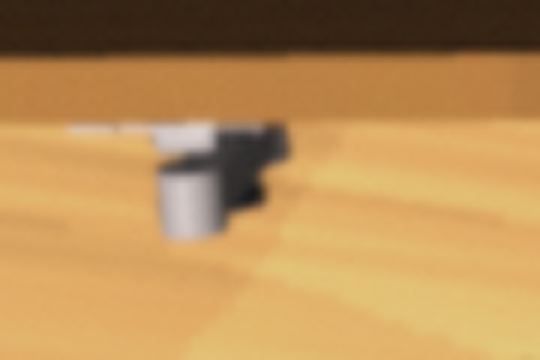

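Run:
```python
from lid import *
p=pickle.load(open('w1.pkl','rb'))
print('w1',ray('wrist',(417,291),32,p).round(1))
for f,x0,y0 in (('top0',335,225),('t28',335,225),('scene0',235,265),('s28',235,265)):
    im=cv2.imread(f'pics/{f}.png')[y0:y0+50,x0:x0+60].astype(int)
    m=(im[:,:,0]-im[:,:,2]>25)&(im[:,:,0]>60); ys,xs=np.nonzero(m); print(f,xs.min()+x0,xs.max()+x0,ys.min()+y0,ys.max()+y0,m.sum())
im=imaging.camera('wrist');cv2.imwrite('pics/w29.png',im[:,:,::-1])
x0,y0=270,220;c=im[y0:y0+100,x0:x0+100].astype(int);m=(c[:,:,2]-c[:,:,0]>25);ys,xs=np.nonzero(m);print(xs.min()+x0,xs.max()+x0,ys.min()+y0,ys.max()+y0)
a=cv2.imread('pics/scene0.png')[262:322,230:310];b=cv2.imread('pics/s28.png')[262:322,230:310]
cv2.imwrite('pics/bc.png',cv2.resize(np.hstack([a,b]),None,fx=5,fy=5,interpolation=cv2.INTER_CUBIC))
```

```text
w1 [ 520.9 -167.5   32. ]
top0 359 387 236 263 629
t28 378 386 242 262 54
scene0 245 274 273 306 712
s28 246 279 274 305 838
286 350 248 308
```

View pics/bc.png

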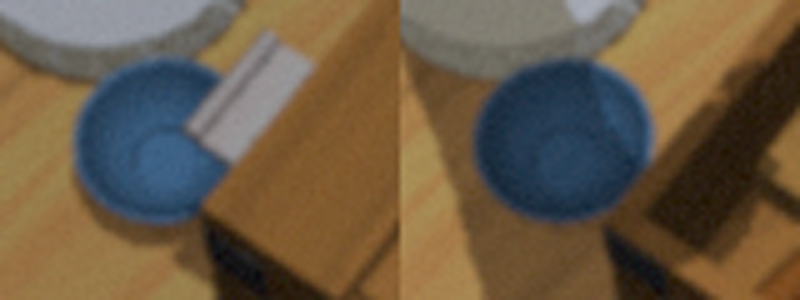

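Run:
```python
from h import *
stat(); print(env.sign_off())
```

```text
t 28.85 p [ 646.3 -148.4  377.2] loc [ -18.4 -126.   377.2] rot vs down [-0.03  1.07  0.03] F [ 0.8  0.6 -0.5] w 85.4 q [-0.3   0.42  0.72  1.26 -0.28  1.55 -1.04]
the job is handed in; nothing more can be done
None
```

The chest is open and handed in at t = 28.9 s. I did it in the order asked:
- **Catch:** I turned it upright, left end up, and squared it by pinching the bar.
- **Hasp:** I swung it up by its rolled end and folded it back onto the shut lid.
- **Lid:** I raised it by the right finger lift to about 1.72 rad and let go.

**Last checks:**
- **Chest:** The pictures show the catch upright and the lid standing back at its stop. The hasp lay flat on the lid before I raised it.
- **Other goods:** In before-and-after pictures, the vase, bowl, teapot, candlestick, mug, jar and books have not moved. I judged the plates only by eye, and they look in place. One automatic match on the bowl and one on the vase failed, because the lift or the arm covered them. Comparing the bowl by eye and matching the vase in the top view settled both.
- **Robot:** The arm was clear of everything, with the force reading at noise level.

**What disagreed:** The fingertips sit about 37 mm farther back than the reported tool point and `env.tip_extent` imply. A light touch on the lid (about 20 N) showed this, and I worked with the corrected offset from then on. The highest force I read was about 27 N at the wrist, while raising the lid.

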